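# Load and clamp the block-printing carriage

## Task

Set up the block-printing carriage: pull the plunger knob up and twist it clockwise into its rest notch so that it stays up by itself, put every printing block face down (handle up) into a pocket of the carriage, one to a pocket, and slide the carriage fully to the clamp end. Then turn the plunger back so that it drops into its hole and locks the carriage, and after that push the clamp screw's knob down and turn it clockwise until it stops. The blocks may be loaded at any time, but all must be seated in their pockets at the end; leave the jar and the bowl where they are.

Things in the scene. Friction and masses are not known exactly. Their poses are not given: they have to be found in the camera images.
- fixture: The fixed printing jig on the bench: a 272 x 385 x 14 mm plywood base with an aluminium carriage running on it. Origin on the bench under the jig's middle; +y is the direction in which the carriage slides to the clamp end, +z up. Plunger axis at x +112, y 0; clamp screw axis at x 0, y +165 (mm); the jig stands anywhere, turned up to 0.25 rad.
- carriage (a joint): Position of the carriage along the jig's +y, 0 (loading end, start) to 0.100 m (clamp end, a hard stop). Sliding takes 2 to 5 N; it stays where it is left. The plunger locks it at 0 and at 0.100.
- tab_grip (a point): Grip point on the carriage's wooden push tab, an upright plate at its tail: 44 mm wide (jig x), 14 mm thick (jig y, the way to grip it), its top 14 mm above this point and 78 mm above the bench. Axes are those of the jig. Beside it the carriage's walls reach 26 mm below this point.
- pocket0 (a point): Centre of the floor of one carriage pocket; four pockets, 2 by 2, each 80 mm (its x) by 62 mm (its y) inside, walls 4 mm thick and 16 mm high, floor 22 mm above the bench. Axes are those of the jig.
- pocket1 (a point): Centre of the floor of one carriage pocket; four pockets, 2 by 2, each 80 mm (its x) by 62 mm (its y) inside, walls 4 mm thick and 16 mm high, floor 22 mm above the bench. Axes are those of the jig.
- pocket2 (a point): Centre of the floor of one carriage pocket; four pockets, 2 by 2, each 80 mm (its x) by 62 mm (its y) inside, walls 4 mm thick and 16 mm high, floor 22 mm above the bench. Axes are those of the jig.
- pocket3 (a point): Centre of the floor of one carriage pocket; four pockets, 2 by 2, each 80 mm (its x) by 62 mm (its y) inside, walls 4 mm thick and 16 mm high, floor 22 mm above the bench. Axes are those of the jig.
- plunger_lift (a joint): Lift of the spring plunger, m: 0 fully down with its tip 8 mm in a hole of the carriage's index strip, 0.020 fully up; the spring pushes down with about 6 to 10 N. About 0.0095 when it rests in its notch; about 0.0075 when its tip only sits on top of the strip between the holes.
- plunger_twist (a joint): Turn of the plunger knob, rad, clockwise seen from above positive: starts between 0 and 0.15, where the cross pin lies in its slot. Twisting works only when lifted by more than 12.5 mm (0.0125; lift it 15 mm); the rest notch is at 1.2 (the pin drops 3 mm into it; a stop follows at 1.32). Lifting out of the notch again and turning back below 0.2 lets it drop. The bar lies along the jig's x at 0.
- plunger_grip (a point): Middle of the black bar of the plunger knob, on its axis: bar 54 mm long (this point's x), 14 mm thick (this point's y), reaching from 21 mm below to 11 mm above this point, which is 97 mm above the bench when down. The steel notch ring below it ends 74 mm above the bench. The point turns and lifts with the knob.
- screw_depth (a joint): How far the clamp screw has gone down, m: 0 raised by its spring (start), 0.021 at most. With the carriage at the clamp end a push of 11.5 mm seats it against the thread's start; the spring pushes up with 3 to 7 N.
- screw_turn (a joint): Turn of the clamp screw's knob, rad, clockwise from above positive: starts between -0.1 and 0.4, stops at 4.6. Pushed down 10 to 11.5 mm and turned past about 1.0 the thread holds it; further turning draws it down about 2.5 mm per rad to a depth of about 0.018. Let go before that it springs up. It stays where it is left once in the thread. The bar lies along the jig's x at 0.
- screw_grip (a point): Middle of the clamp knob's black bar, on its axis: bar 62 mm long (this point's x), 16 mm thick (this point's y), reaching from 20 mm below to 10 mm above this point, which is 114 mm above the bench when raised. An aluminium bridge lies below, its top 70 mm above the bench. The point turns and sinks with the knob.
- block0: Wooden hand printing block, 74 mm (its x) by 54 mm (its y) by 22 mm with a bar handle on top, 56 mm long (x), 18 mm thick (y, the way to grip it) and 34 mm high (from 22 to 56 mm above the origin). Origin at the centre of the underside (the printing face). About 0.14 kg. Two to four of these lie on the cork board; either way round fits a pocket.
- block1: Wooden hand printing block, 74 mm (its x) by 54 mm (its y) by 22 mm with a bar handle on top, 56 mm long (x), 18 mm thick (y, the way to grip it) and 34 mm high (from 22 to 56 mm above the origin). Origin at the centre of the underside (the printing face). About 0.14 kg. Two to four of these lie on the cork board; either way round fits a pocket.
- block2: Wooden hand printing block, 74 mm (its x) by 54 mm (its y) by 22 mm with a bar handle on top, 56 mm long (x), 18 mm thick (y, the way to grip it) and 34 mm high (from 22 to 56 mm above the origin). Origin at the centre of the underside (the printing face). About 0.14 kg. Two to four of these lie on the cork board; either way round fits a pocket.
- block3: Wooden hand printing block, 74 mm (its x) by 54 mm (its y) by 22 mm with a bar handle on top, 56 mm long (x), 18 mm thick (y, the way to grip it) and 34 mm high (from 22 to 56 mm above the origin). Origin at the centre of the underside (the printing face). About 0.14 kg. Two to four of these lie on the cork board; either way round fits a pocket.
- board: Cork board 290 x 250 x 6 mm, fixed to the bench, on which the blocks lie. Origin at the centre of its underside.
- paste_jar: Glass jar, 68 mm across, 85 mm high, not to be moved. Origin at the centre of its underside.
- bowl: White bowl, 110 mm across, 50 mm high, not to be moved. Origin at the centre of its underside.
Not all that is in view belongs to the job. Leave any blue or green look-alike of the block3 alone. Leave any turquoise look-alike of the block0 alone.

How it is judged:
On the way, in this order (a step that is already met when the one before it is completed fails the run):
1. the plunger rests up in its notch by itself (value of joint plunger_lift between 0.008 and 0.0115 m and value of joint plunger_twist between 1 and 1.5 rad and contact force between the fingers and plunger_twist below 0.3 N), for 0.3 s.
2. the carriage is at the clamp end (value of joint carriage above 0.096 m), for 0.2 s.
3. the plunger has dropped into its hole at the clamp end (value of joint carriage above 0.096 m and value of joint plunger_lift below 0.003 m), for 0.2 s.
4. the clamp screw is turned down to its stop (all of step 3 and value of joint screw_turn above 4.1 rad and value of joint screw_depth above 0.014 m), for 0.2 s.
At the end, for the whole second after the job is handed in: Carriage at the clamp end (over 96 mm), plunger fully down in its hole (lift under 3 mm), clamp screw turned past 4.1 rad and more than 14 mm down, and every block on a pocket floor: within 10 mm of the pocket's centre, within 5 mm of floor height, upright within 0.09 rad (all of step 4 and ((horizontal distance between block0 and pocket0 below 0.01 m and z of block0 in the frame of pocket0 between -0.005 and 0.005 m and angle between block0's own z axis and vertical below 0.09 rad) or (horizontal distance between block0 and pocket1 below 0.01 m and z of block0 in the frame of pocket1 between -0.005 and 0.005 m and angle between block0's own z axis and vertical below 0.09 rad) or (horizontal distance between block0 and pocket2 below 0.01 m and z of block0 in the frame of pocket2 between -0.005 and 0.005 m and angle between block0's own z axis and vertical below 0.09 rad) or (horizontal distance between block0 and pocket3 below 0.01 m and z of block0 in the frame of pocket3 between -0.005 and 0.005 m and angle between block0's own z axis and vertical below 0.09 rad)) and ((horizontal distance between block1 and pocket0 below 0.01 m and z of block1 in the frame of pocket0 between -0.005 and 0.005 m and angle between block1's own z axis and vertical below 0.09 rad) or (horizontal distance between block1 and pocket1 below 0.01 m and z of block1 in the frame of pocket1 between -0.005 and 0.005 m and angle between block1's own z axis and vertical below 0.09 rad) or (horizontal distance between block1 and pocket2 below 0.01 m and z of block1 in the frame of pocket2 between -0.005 and 0.005 m and angle between block1's own z axis and vertical below 0.09 rad) or (horizontal distance between block1 and pocket3 below 0.01 m and z of block1 in the frame of pocket3 between -0.005 and 0.005 m and angle between block1's own z axis and vertical below 0.09 rad)) and ((horizontal distance between block2 and pocket0 below 0.01 m and z of block2 in the frame of pocket0 between -0.005 and 0.005 m and angle between block2's own z axis and vertical below 0.09 rad) or (horizontal distance between block2 and pocket1 below 0.01 m and z of block2 in the frame of pocket1 between -0.005 and 0.005 m and angle between block2's own z axis and vertical below 0.09 rad) or (horizontal distance between block2 and pocket2 below 0.01 m and z of block2 in the frame of pocket2 between -0.005 and 0.005 m and angle between block2's own z axis and vertical below 0.09 rad) or (horizontal distance between block2 and pocket3 below 0.01 m and z of block2 in the frame of pocket3 between -0.005 and 0.005 m and angle between block2's own z axis and vertical below 0.09 rad)) and ((horizontal distance between block3 and pocket0 below 0.01 m and z of block3 in the frame of pocket0 between -0.005 and 0.005 m and angle between block3's own z axis and vertical below 0.09 rad) or (horizontal distance between block3 and pocket1 below 0.01 m and z of block3 in the frame of pocket1 between -0.005 and 0.005 m and angle between block3's own z axis and vertical below 0.09 rad) or (horizontal distance between block3 and pocket2 below 0.01 m and z of block3 in the frame of pocket2 between -0.005 and 0.005 m and angle between block3's own z axis and vertical below 0.09 rad) or (horizontal distance between block3 and pocket3 below 0.01 m and z of block3 in the frame of pocket3 between -0.005 and 0.005 m and angle between block3's own z axis and vertical below 0.09 rad))); the robot touches nothing.
It fails at once if the jar is moved more than 40 mm (distance of paste_jar from where it was at the start of the episode above 0.04 m).
It fails at once if the bowl is moved more than 40 mm (distance of bowl from where it was at the start of the episode above 0.04 m).
Of block0, block1, block2, block3 only 2 to 4 are there at a start; the rules pass over those that are not, and their reading is None.
At some moment in a run one of block0, block1, block2, block3 may be knocked a few centimetres aside while the robot is not near it.
Once in a run the grip may slacken for a moment while it holds something.
It also fails if it takes over 208 s, if anything falls off the work surface, if the arm or the gripper's body presses on something with over 40 N, if the wrist force passes 120 N, or if a joint passes its speed limit or range.

## Robot

A 6-joint arm with a two-finger parallel gripper is mounted at the origin on the work surface. World frame = base frame: x ahead of the robot, y to its left, z up, the work surface at z = 0. Lengths are in m, angles in rad, forces in N, time in s.
With the tool pointing down it reaches from about 0.325 to 0.775 m from the base axis. Payload 5.5 kg.
Tool frame: the origin (TCP) lies on the centre line of the jaws, within the pads' length; the fingertips stand 8 mm ahead of it and the grasp point (between the pads) lies 11 mm behind it (finger_overhang is the distance from the TCP to the fingertips, in m); y points along the fingers, z is the direction in which the jaws open and shut, and the axes are right-handed (so a half turn about y gives the same grasp; the last joint's range is limited). The gripper opens to 85 mm and grips with 20 to 120 N. Pads are 22 mm wide; open, the fingers measure 114 mm over their backs; the gripper's body (76 mm by 85 mm) begins 54 mm behind the grasp point. The pads swing forward as they close: fully open they stand 13 mm farther back than shut.
Start: joints at [-1.392, 0.091, 1.231, -0, 1.82, -0.057], TCP at [0.14, -0.583, 0.211] pointing down, gripper open.
Joint ranges: [-2.87, 2.87], [-0.86, 2.18], [0.17, 2.46], [-1.51, 4.65], [0.06, 2.69], [-2.65, 2.65]. Speed limits (rad/s): [2.57, 2.57, 3.01, 3.14, 3.14, 3.14].

## Interface

Orientations are given as a unit quaternion [w, x, y, z].
In Python, from cell import * gives the robot as it stands.
- The arm moves only by the tool arm_command, never from a script. Its argument "rows" is a list of rows, each a list of 7 numbers: the opening, from 0 (shut) to 1 (fully open), then the shift along the tool's x, y, z in mm, then the turn, a rotation vector about the tool's x, y, z in degrees. A call has 1 to 5 rows; each row is the pose to reach, as a shift and turn from the pose measured when the call began, along the tool's axes at that moment; what a row does not reach only later rows make up. A row lasts 1/8 s, in which the tool goes at most 62.5 mm and 10.7 degrees, less where a joint would pass 70% of its speed; a pose out of reach is approached as far as the arm can. A call with a gripper value outside its range is refused whole. The fingers move at their own pace and stop on an object; "grip_force" is the grip in N (left out, the last holds). Time passes only in rows, so rows that repeat a pose let the fingers close. It gives the time, the measured TCP pose, the force and the opening at its end, in the units of the state.
- get_state(): the state, without advancing time (a new reading comes with each control period).
- read_camera(name): name is "scene" or "top" or "wrist"; returns a dict with "frame" (400x640x3 uint8, blue, green, red), "fx", "fy", "cx", "cy" (pixels), "cam_to_world" (4x4, takes a point from camera to world coordinates); the wrist camera has in their place "hand_eye" (4x4, takes a point from camera to tool coordinates, whose origin is the TCP and whose axes are the tool frame's). Camera axes: x right, y up, looking along -z (the intrinsics and any distortion apply to the point x, -y, -z); pixel columns grow to the right and rows downward; lengths in m; the calibration is good to about 2 mm. A picture is of the moment at which its call begins: read the wrist's pose just before it. There is no depth.
- job_done(): hands the job in, once; it reports no verdict.
Trained networks look in a picture, given as the dict that the camera call returned (one of the last four; its "shot" number tells which), for a name from the list of things; names that differ only in an ending like _2 or _b are one class to them, and where a whole thing is asked for, a point or a joint stands for the part that bears it (a point fixed in the world has none). Each returns a list of dicts, best first, with "p" (0 to 1); they miss things now and then, are a little off and sometimes report something else, mostly with a low value. They report only what shows in the picture. A call takes as long as a camera call. They do not tell look-alikes from the thing itself.
- boxes_of(thing, picture): "position" ([column, row] as shares, 0 to 1, of the picture: columns of its width, rows of its height, amid what is visible of it).
- silhouettes(thing, picture): "region" (400x640 bool, what is visible of it) and "position" ([column, row] as shares, 0 to 1, of the picture: columns of its width, rows of its height, amid what is visible of it).
The state is a dict: "time_s": time; "joint_pos": joint angles; "joint_vel": joint speeds; "joint_efforts": joint torques, N m; "position": TCP position; "tool_rot": TCP orientation; "ft_force": force on the tool from outside, world axes, zero at the start; "ft_torque": the same for the moment, N m; "grip_width": finger opening in m.
Only numpy, scipy, OpenCV 4.12 (cv2) and the standard library are available. Lean on these libraries where they do the work, as an engineer would, in place of code of your own. Each camera call takes 0.05 s, during which the arm holds its last target.

## Working session

There is one attempt and no reset: what is moved stays moved. The work goes in short steps, Python scripts to look and compute and a tool call to move; the robot and the scene stay as the last step left them, time stands still between calls to the robot, and variables do not carry over. Pictures are saved under pics/ and viewed, and the job is handed in when it is done.

Besides the shell and the picture viewer there is one more tool, called after "Emit:" by a JSON object that holds its "api" and its "payload", one argument or row to a line. arm_command: Moves the arm, as the interface text tells. Its arguments: {"type":"object","properties":{"rows":{"type":"array"},"grip_force":{"type":"number"}},"required":["rows"]}

```bash
ls; mkdir -p pics
python3 - <<'E'
from cell import *
import cv2
s=get_state(); print(s)
for n in ["scene","top","wrist"]:
    c=read_camera(n); cv2.imwrite(f"pics/{n}0.png",c["frame"])
    print(n,{k:v for k,v in c.items() if k!="frame"})
E
```

```text
pics
{'time_s': 0.0, 'joint_pos': array([-1.39172613e+00,  9.18649042e-02,  1.23189579e+00,  1.88892974e-05,
        1.81978698e+00, -5.66815961e-02]), 'joint_vel': array([-0.00061877,  0.00087011,  0.00056654,  0.00123851,  0.00049347,
        0.00053706]), 'joint_efforts': array([ 1.85976663e-03, -4.58732057e+01, -4.18019235e+01,  1.42674044e-04,
        1.16227948e-02, -9.22323210e-06]), 'position': array([ 0.14010262, -0.58308335,  0.20944169]), 'tool_rot': array([ 0.08312374, -0.08319536,  0.70288972, -0.7015091 ]), 'ft_force': array([ 0.30401253,  0.23930455, -0.39286267]), 'ft_torque': array([-2.58498838e-05, -1.98390099e-02,  7.85076336e-02]), 'grip_width': 0.08523588955848219}
scene {'fx': 520.1608568213593, 'fy': 520.1608568213593, 'cx': 318.0715618380784, 'cy': 202.2915467192241, 'cam_to_world': array([[-0.27016748, -0.70836745,  0.65209286,  1.53132821],
       [ 0.9628054 , -0.20151837,  0.17998917,  0.21334245],
       [ 0.00391021,  0.67646575,  0.73646372,  1.20293894],
       [ 0.        ,  0.        ,  0.        ,  1.        ]]), 'shot': 1}
top {'fx': 370.0746592776304, 'fy': 370.0746592776304, 'cx': 320.104302840502, 'cy': 200.07514476290086, 'cam_to_world': array([[ 0.00950137,  0.99156503, -0.12926139,  0.42950749],
       [-0.99981484,  0.00725715, -0.01782184, -0.07926683],
       [-0.01673344,  0.12940679,  0.99145039,  1.05427432],
       [ 0.        ,  0.        ,  0.        ,  1.        ]]), 'shot': 2}
wrist {'fx': 329.2894147993337, 'fy': 329.2894147993337, 'cx': 314.6265660395747, 'cy': 209.48027316187486, 'hand_eye': array([[ 1.92927595e-04, -9.49084641e-01, -3.15021120e-01,
        -8.16294994e-02],
       [ 1.99261402e-04,  3.15021156e-01, -9.49084628e-01,
        -1.62556323e-01],
       [ 9.99999962e-01,  1.20333065e-04,  2.49892210e-04,
         2.65137102e-04],
       [ 0.00000000e+00,  0.00000000e+00,  0.00000000e+00,
         1.00000000e+00]]), 'shot': 3}
```

View pics/scene0.png

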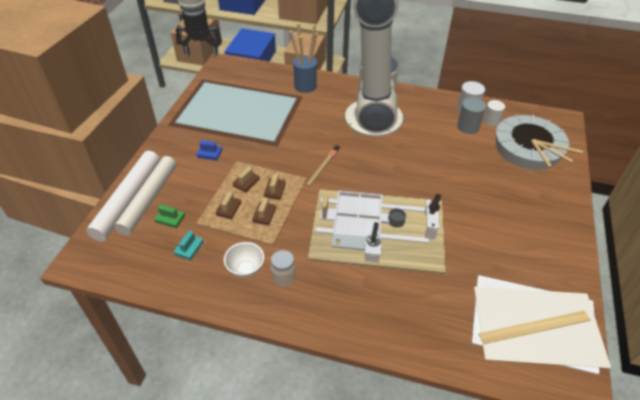

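View pics/top0.png

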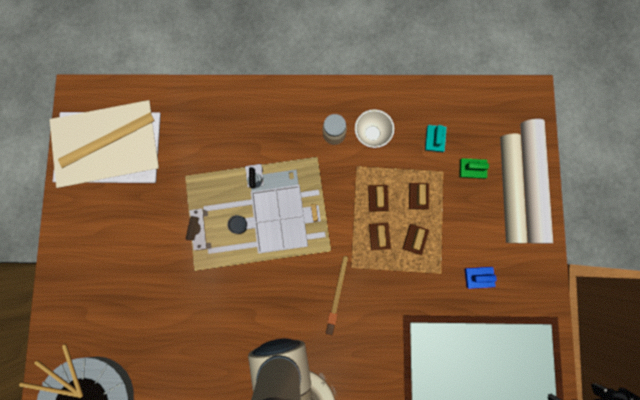

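View pics/wrist0.png

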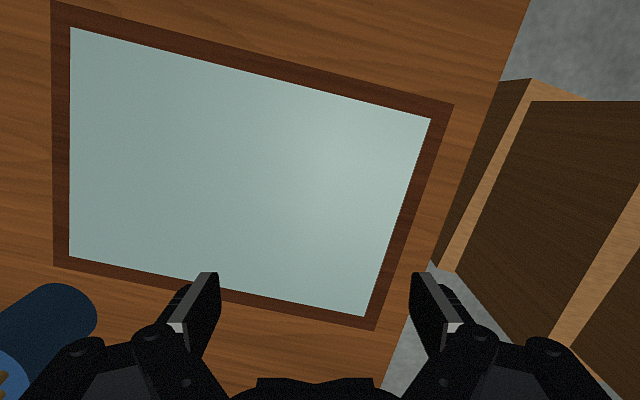

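The scene and top views show four brown blocks on the cork board: top px (378,197), (419,195), (380,236) and (415,239). The jig sits left of the board, with its plunger at top px (253,176), clamp knob at (193,228) and tab at (313,214). The blue, green and turquoise blocks are look-alikes. I'll write the helpers next and get coarse poses.

```bash
cat > h.py <<'E'
from cell import *
import numpy as np, cv2
from scipy.spatial.transform import Rotation as R
def Rq(q): return R.from_quat([q[1],q[2],q[3],q[0]])
def tool():
    s=get_state(); T=np.eye(4); T[:3,:3]=Rq(s["tool_rot"]).as_matrix(); T[:3,3]=s["position"]; return T,s
def shot(name,save=None):
    T,s=tool(); c=read_camera(name)
    c["M"]=T@c["hand_eye"] if name=="wrist" else c["cam_to_world"]
    if save: cv2.imwrite(f"pics/{save}.png",c["frame"])
    return c
def ray(c,px):
    d=np.array([(px[0]-c["cx"])/c["fx"],-(px[1]-c["cy"])/c["fy"],-1.])
    return c["M"][:3,3],c["M"][:3,:3]@d
def onz(c,px,z):
    o,d=ray(c,px); return o+d*(z-o[2])/d[2]
def proj(c,P):
    p=np.linalg.inv(c["M"])@np.append(P,1); return np.array([c["cx"]+c["fx"]*p[0]/-p[2],c["cy"]-c["fy"]*p[1]/-p[2]])
def tri(cs,pxs):
    A=np.zeros((3,3));b=np.zeros(3)
    for c,p in zip(cs,pxs):
        o,d=ray(c,p); d=d/np.linalg.norm(d); Q=np.eye(3)-np.outer(d,d); A+=Q;b+=Q@o
    return np.linalg.solve(A,b)
def down(zang):
    """tool rot pointing down, tool z (jaw dir) at world heading zang"""
    z=np.array([np.cos(zang),np.sin(zang),0]);y=np.array([0,0,-1.]);x=np.cross(y,z)
    return np.stack([x,y,z],1)
def near(zang,T):
    """choose of zang, zang+pi nearest current"""
    return min([down(zang),down(zang+np.pi)],key=lambda D:R.from_matrix(T[:3,:3].T@D).magnitude())
def move(P,zang=None,flip=None):
    """print shift (mm) and turn (deg) from current to TCP P, jaw heading zang"""
    T,s=tool(); D=T[:3,:3] if zang is None else (near(zang,T) if flip is None else down(zang))
    d=T[:3,:3].T@(np.array(P)-T[:3,3])*1000; r=R.from_matrix(T[:3,:3].T@D).as_rotvec(degrees=True)
    n=max(np.linalg.norm(d)/62.5,np.linalg.norm(r)/10.7)
    print("shift",np.round(d,1),"turn",np.round(r,1),"rows>=",round(n,2)); return d,r
def st():
    T,s=tool(); z=T[:3,2]; print("t",round(s["time_s"],2),"pos",np.round(s["position"]*1000,1),"jaw",round(np.degrees(np.arctan2(z[1],z[0])),1),"tilt",round(np.degrees(np.arccos(-T[2,1])),2),"F",np.round(s["ft_force"],1),"M",np.round(s["ft_torque"],2),"w",round(s["grip_width"]*1000,1),"q",np.round(s["joint_pos"],2))
E
python3 - <<'E'
from h import *
st()
ct=shot("top");cs=shot("scene")
for n in ["fixture","tab_grip","plunger_grip","screw_grip","board","block0","paste_jar","bowl","carriage"]:
    for c,nm in((ct,"top"),(cs,"scene")):
        r=silhouettes(n,c)
        for x in r[:6]:
            p=np.array(x["position"])*[640,400]; m=x["region"].astype(np.uint8)
            cnt=max(cv2.findContours(m,0,2)[0],key=cv2.contourArea) if m.any() else None
            rc=cv2.minAreaRect(cnt) if cnt is not None else None
            print(n,nm,round(x["p"],2),np.round(p,1),"z0:",np.round(onz(c,p,0.03),3)[:2],m.sum(),[np.round(v,1) for v in rc])
E
```

```text
t 0.15 pos [ 140.1 -583.1  209.7] jaw -76.5 tilt 0.09 F [-0.5  0.1 -0.4] M [0.01 0.05 0.  ] w 85.5 q [-1.39  0.09  1.23  0.    1.82 -0.06]
fixture top 0.59 [254.8 211.7] z0: [0.529 0.121] 13121 [array([254.4, 213.6]), array([ 97.6, 142.7]), np.float64(81.9)]
fixture top 0.29 [336.6 128.5] z0: [ 0.77  -0.106] 571 [array([334.5, 129.5]), array([23., 29.]), np.float64(0.0)]
fixture top 0.19 [279.1 217.4] z0: [0.514 0.053] 4272 [array([281.1, 214.9]), array([76.5, 87.6]), np.float64(38.4)]
fixture scene 0.97 [378.6 231.1] z0: [0.554 0.127] 9425 [array([380.5, 228.5]), array([136.9,  78.1]), np.float64(5.7)]
fixture scene 0.33 [265.8 211.7] z0: [ 0.573 -0.214] 394 [array([264.9, 211.6]), array([18. , 25.2]), np.float64(20.6)]
tab_grip top 0.88 [278.8 221. ] z0: [0.504 0.053] 4193 [array([280.8, 215.3]), array([76.5, 85.9]), np.float64(37.5)]
tab_grip scene 0.66 [358.3 216.9] z0: [0.517 0.058] 2951 [array([362.4, 221.3]), array([85.8, 57.2]), np.float64(5.2)]
plunger_grip top 0.55 [254.7 176.1] z0: [0.63  0.124] 160 [array([253.5, 178. ]), array([20.,  9.]), np.float64(90.0)]
plunger_grip 
[... 2352 characters left out ...]
te_jar scene 0.9 [286.  266.8] z0: [ 0.749 -0.093] 741 [array([282.5, 268.5]), array([35., 23.]), np.float64(90.0)]
bowl top 0.85 [373.5 126.8] z0: [ 0.775 -0.212] 1136 [array([374.5, 128.5]), array([37.3, 37.3]), np.float64(71.6)]
bowl scene 0.83 [243.7 256.9] z0: [ 0.749 -0.217] 1068 [array([244. , 259.5]), array([33., 38.]), np.float64(90.0)]
bowl scene 0.68 [262.2 210. ] z0: [ 0.569 -0.227] 415 [array([264.7, 212.6]), array([17.9, 26.4]), np.float64(26.6)]
carriage top 0.81 [280.5 215.7] z0: [0.518 0.049] 4265 [array([281.5, 215.3]), array([77.7, 88.3]), np.float64(37.5)]
carriage scene 0.6 [355.5 215.9] z0: [0.515 0.049] 2880 [array([363.2, 221.2]), array([85. , 56.5]), np.float64(2.6)]
```

Run:
```python
from h import *
move([0.44,-0.20,0.27],np.radians(0),1)
```

```text
shift [-381.1  -59.4 -302.8] turn [ -0.  -76.5   0. ] rows>= 7.85
```

Emit:
{"api": "arm_command", "payload": {
  "rows": [
    [1,-50,-12,-40,0,-10,0],
    [1,-100,-24,-80,0,-20,0],
    [1,-150,-35,-120,0,-30,0],
    [1,-200,-46,-160,0,-40,0],
    [1,-250,-59,-200,0,-50,0]
  ]
}}

```text
time_s: 1.78
position: [0.3295, -0.3389, 0.2675]
tool_rot: [-0.374, 0.374, -0.6, 0.6]
ft_force: [0.7, -0.3, 1.1]
grip_width: 0.0857
```

Run:
```python
from h import *
st(); move([0.44,-0.22,0.27],np.radians(30),1)
```

```text
t 1.77 pos [ 329.5 -338.9  267.5] jaw -26.2 tilt 0.03 F [ 0.7 -0.3  1.1] M [-0.02 -0.   -0.  ] w 85.7 q [-0.87 -0.23  1.44  0.    1.94 -0.41]
shift [-155.5   -2.5   46.7] turn [ -0.  -56.2   0. ] rows>= 5.25
```

Emit:
{"api": "arm_command", "payload": {
  "rows": [
    [1,-50,0,25,0,-10,0],
    [1,-110,0,46,0,-21,0],
    [1,-155,0,46,0,-31,0],
    [1,-155,0,46,0,-42,0],
    [1,-155,0,46,0,-53,0]
  ]
}}

```text
time_s: 2.4
position: [0.4396, -0.2193, 0.2676]
tool_rot: [-0.602, 0.602, -0.37, 0.371]
ft_force: [-0.3, -0.6, 0.6]
grip_width: 0.0854
```

Run:
```python
from h import *
st(); move([0.44,-0.28,0.27],np.radians(90),1)
```

```text
t 2.4 pos [ 439.6 -219.3  267.6] jaw 26.8 tilt 0.05 F [-0.3 -0.6  0.6] M [-0.02  0.02  0.04] w 85.4 q [-0.53 -0.18  1.39 -0.    1.93 -1.  ]
shift [ 54.4  -2.4 -27. ] turn [  0.  -63.2   0. ] rows>= 5.91
```

Emit:
{"api": "arm_command", "payload": {
  "rows": [
    [1,54,0,-27,0,-10,0],
    [1,54,0,-27,0,-21,0],
    [1,54,0,-27,0,-32,0],
    [1,54,0,-27,0,-42,0],
    [1,54,0,-27,0,-53,0]
  ]
}}

```text
time_s: 3.02
position: [0.4398, -0.2797, 0.2677]
tool_rot: [-0.704, 0.705, -0.062, 0.063]
ft_force: [0.4, -0.3, -0.5]
grip_width: 0.0855
```

Emit:
{"api": "arm_command", "payload": {
  "rows": [
    [1,0,0,0,0,-10,0],
    [1,0,0,0,0,-10,0]
  ]
}}

```text
time_s: 3.28
position: [0.4398, -0.2797, 0.2677]
tool_rot: [-0.707, 0.707, -0.001, 0.002]
ft_force: [0.9, -0.7, -0.4]
grip_width: 0.0855
```

Run:
```python
from h import *
st(); c=shot("wrist","w1")
for x in silhouettes("block0",c):
    m=x["region"].astype(np.uint8); cnt=max(cv2.findContours(m,0,2)[0],key=cv2.contourArea)
    print(round(x["p"],2),np.round(np.array(x["position"])*[640,400],1),[np.round(v,1) for v in cv2.minAreaRect(cnt)])
```

```text
t 3.27 pos [ 439.8 -279.7  267.7] jaw 89.8 tilt 0.06 F [ 0.9 -0.7 -0.4] M [-0.01  0.05  0.01] w 85.5 q [-0.63 -0.1   1.32 -0.    1.92 -2.2 ]
0.96 [279.  178.8] [array([278.6, 181. ]), array([44.8, 62.4]), np.float64(15.9)]
0.71 [155.2 305.4] [array([151. , 307.3]), array([22.4, 46.4]), np.float64(36.9)]
0.63 [243.3 359.7] [array([245.1, 364.8]), array([35.9, 57.4]), np.float64(2.6)]
0.62 [272.7 265.5] [array([273.5, 269. ]), array([60., 39.]), np.float64(90.0)]
0.6 [355.6 185.3] [array([356.7, 187. ]), array([60.6, 44.8]), np.float64(86.4)]
0.56 [131.6 100.5] [array([127.2,  97. ]), array([49.2, 80.2]), np.float64(85.2)]
```

View pics/w1.png

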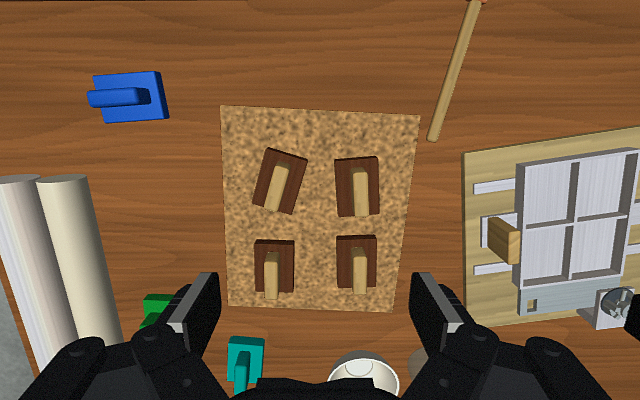

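The wrist view shows the four blocks with bases at px (279,181), (357,187), (274,266) and (356,262), handles tan and upright. The jig lies to the right. Next is a second view over the jig.

Run:
```python
from h import *
c=shot("wrist"); 
import pickle; pickle.dump({k:c[k] for k in("frame","fx","fy","cx","cy","M")},open("c1.pkl","wb"))
cv2.imwrite("pics/w1c.png",cv2.resize(c["frame"][90:320,215:425],None,fx=2.6,fy=2.6,interpolation=cv2.INTER_CUBIC))
move([0.44,0.08,0.27],np.radians(98),1)
```

```text
shift [ -1.8  -2.5 359.7] turn [ 0.  -8.3  0. ] rows>= 5.76
```

View pics/w1c.png

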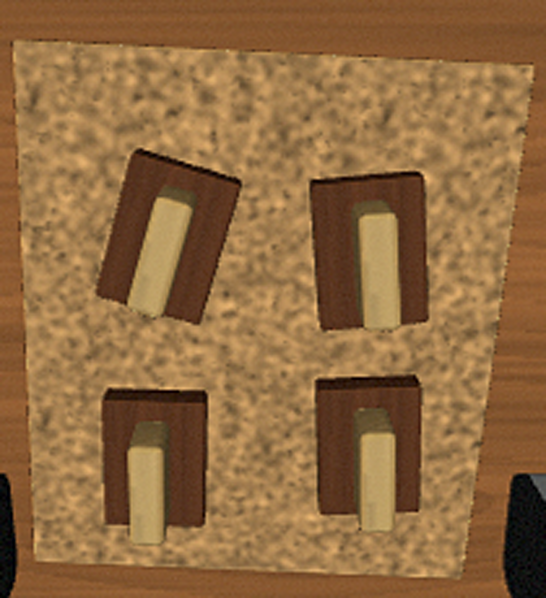

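Emit:
{"api": "arm_command", "payload": {
  "rows": [
    [1,0,0,60,0,-4,0],
    [1,0,0,120,0,-8,0],
    [1,0,0,180,0,-8,0],
    [1,0,0,180,0,-8,0]
  ]
}}

```text
time_s: 3.92
position: [0.4409, -0.0964, 0.2684]
tool_rot: [-0.705, 0.706, 0.05, -0.048]
ft_force: [0.7, -0.1, 0.6]
grip_width: 0.0857
```

Run:
```python
from h import *
st(); c=shot("wrist","w2")
import pickle; pickle.dump({k:c[k] for k in("frame","fx","fy","cx","cy","M")},open("c2.pkl","wb"))
move([0.44,0.12,0.27],np.radians(98),1)
```

```text
t 3.92 pos [440.9 -96.4 268.4] jaw 97.9 tilt 0.15 F [ 0.7 -0.1  0.6] M [-0.01 -0.04 -0.03] w 85.7 q [-0.29 -0.29  1.48  0.    1.95 -2.  ]
shift [ 28.7  -2.1 216.4] turn [ 0.1 -0.2  0.1] rows>= 3.49
```

View pics/w2.png

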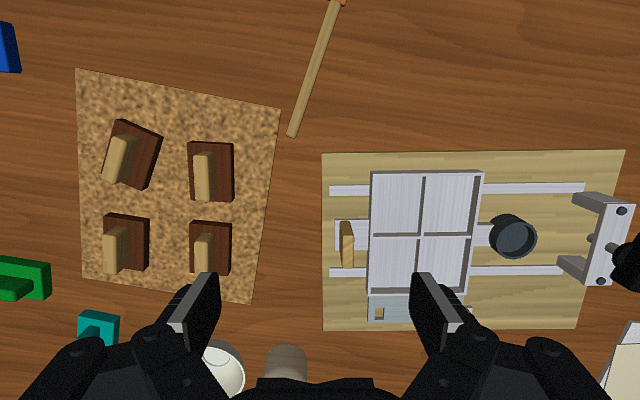

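```bash
cat > fit.py <<'E'
from h import *
import pickle
from scipy.optimize import minimize
def box(x0,x1,y0,y1,z0,z1): return np.array([[x,y,z] for x in(x0,x1) for y in(y0,y1) for z in(z0,z1)])/1000
BASE=box(-37,37,-27,27,0,22); HAN=box(-28,28,-9,9,22,56)
def projN(c,P):
    M=np.linalg.inv(c["M"]); p=P@M[:3,:3].T+M[:3,3]
    return np.stack([c["cx"]-c["fx"]*p[:,0]/p[:,2],c["cy"]+c["fy"]*p[:,1]/p[:,2]],1)
S=4
def ren(c,pose,roi):
    x,y,z,a=pose; Rz=R.from_euler("z",a).as_matrix(); o=[]
    for B in(BASE,HAN):
        p=projN(c,B@Rz.T+[x,y,z])-roi[:2]+0.5
        m=np.zeros((roi[3]*S,roi[2]*S),np.uint8)
        h=cv2.convexHull((p*S-0.5).astype(np.float32)); cv2.fillConvexPoly(m,np.round(h*16).astype(np.int32),1,shift=4); o.append(m)
    return o
def darkmask(c,thr=100):
    f=c["frame"]; f=cv2.resize(f,None,fx=S,fy=S,interpolation=cv2.INTER_CUBIC)
    f=cv2.GaussianBlur(f,(0,0),1.5); return (f.max(2)<thr).astype(np.uint8)
def fit(views,init,fz=False,thr=100):
    D=[darkmask(c,thr) for c in views]; rois=[];dm=[]
    for c,d in zip(views,D):
        q=projN(c,np.array([[init[0],init[1],.03]]))[0].astype(int); r=(q[0]-48,q[1]-48,96,96); rois.append(np.array(r))
        n=d[max(0,r[1]*S):(r[1]+96)*S,max(0,r[0]*S):(r[0]+96)*S]
        # keep largest component
        k,l,stt,_=cv2.connectedComponentsWithStats(n); 
        cen=[(np.hypot(*( _[i]-192))-stt[i,4]*0.01,i) for i in range(1,k) if stt[i,4]>1500]
        n=(l==min(cen)[1]).astype(np.uint8) if cen else n; dm.append(n)
    def cost(v):
        pose=[v[0],v[1],v[3] if fz else init[2],v[2]]; t=0
        for c,r,n in zip(views,rois,dm):
            b,h=ren(c,pose,r); pred=b&(1-h); pred=pred[:n.shape[0],:n.shape[1]]
            t+=1-(pred&n).sum()/max(1,(pred|n).sum())
        return t/len(views)
    best=None
    for da in(0,.25,-.25):
        v0=[init[0],init[1],init[3]+da]+([init[2]] if fz else [])
        st=[np.array(v0)]+[np.array(v0)+np.eye(len(v0))[i]*[.008,.008,.1,.006][i] for i in range(len(v0))]
        r=minimize(cost,v0,method="Nelder-Mead",options=dict(initial_simplex=np.array(st),xatol=1e-4,fatol=1e-4,maxiter=250))
        if best is None or r.fun<best.fun: best=r
    return best.x,best.fun
E
python3 - <<'E'
from fit import *
c1=pickle.load(open("c1.pkl","rb"));c2=pickle.load(open("c2.pkl","rb"))
for p in [(279,181),(357,187),(274,266),(356,262)]:
    w=onz(c1,p,.028)
    for vs,fz in(([c1],0),([c2],0),([c1,c2],1)):
        v,f=fit(vs,[w[0],w[1],.006,0],fz); print(np.round(v,4),round(f,3))
E
```

```text
[ 0.4586 -0.3256 -0.3156] 0.121
[ 0.4586 -0.328  -0.2997] 0.313
[ 0.458  -0.3257 -0.3086  0.0101] 0.234
[ 0.4663 -0.2261  0.0951] 0.154
[ 0.466  -0.2248  0.0723] 0.308
[ 0.4667 -0.2259  0.0827  0.0021] 0.216
[ 0.5815 -0.3371 -0.0539] 0.19
[ 0.5813 -0.3395 -0.0405] 0.315
[ 0.5797 -0.3372 -0.0563  0.0098] 0.269
[ 0.5744 -0.2231  0.0525] 0.174
[ 0.5748 -0.2234 -0.0251] 0.474
[ 0.5762 -0.223   0.0411  0.0019] 0.32
```

Emit:
{"api": "arm_command", "payload": {
  "rows": [
    [1,0,0,60,0,0,0],
    [1,0,0,120,0,0,0],
    [1,0,0,170,0,0,0],
    [1,0,0,170,0,0,0]
  ]
}}

```text
time_s: 4.47
position: [0.4178, 0.0715, 0.2679]
tool_rot: [-0.705, 0.706, 0.05, -0.048]
ft_force: [0.4, -0.6, -0.1]
grip_width: 0.0853
```

Run:
```python
from h import *
st(); c=shot("wrist","w3")
import pickle; pickle.dump({k:c[k] for k in("frame","fx","fy","cx","cy","M")},open("c3.pkl","wb"))
c2=pickle.load(open("c2.pkl","rb"))
cv2.imwrite("pics/w3a.png",cv2.resize(c["frame"][100:370,90:360],None,fx=2.2,fy=2.2,interpolation=cv2.INTER_CUBIC))
cv2.imwrite("pics/w2a.png",cv2.resize(c2["frame"][130:350,310:640],None,fx=2.4,fy=2.4,interpolation=cv2.INTER_CUBIC))
```

```text
t 4.47 pos [417.8  71.5 267.9] jaw 97.9 tilt 0.13 F [ 0.4 -0.6 -0.1] M [-0.01 -0.01  0.05] w 85.3 q [ 0.09 -0.36  1.54 -0.    1.96 -1.62]
```

View pics/w3.png

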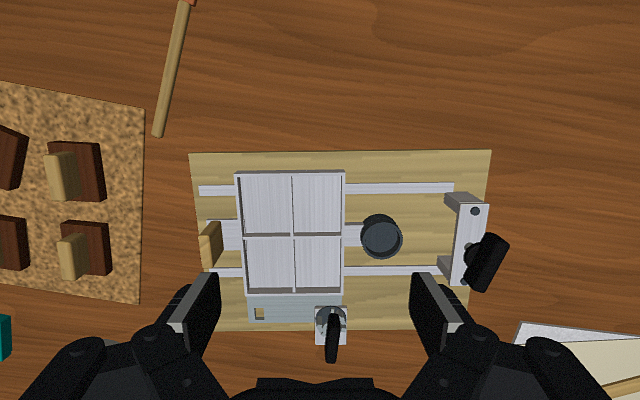

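View pics/w3a.png

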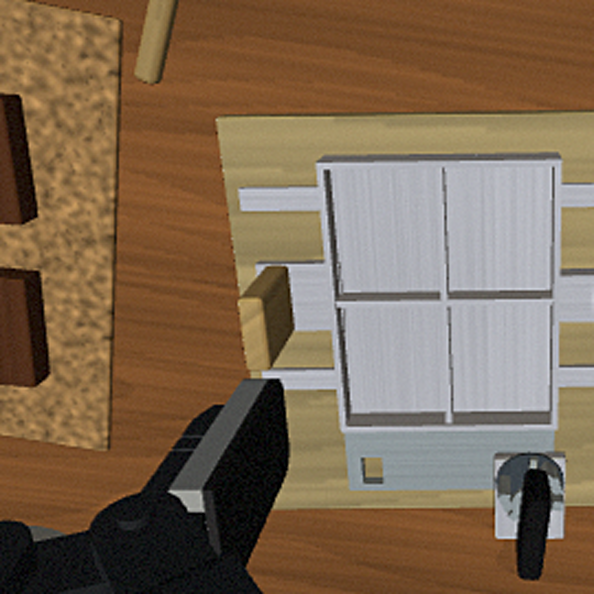

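View pics/w2a.png

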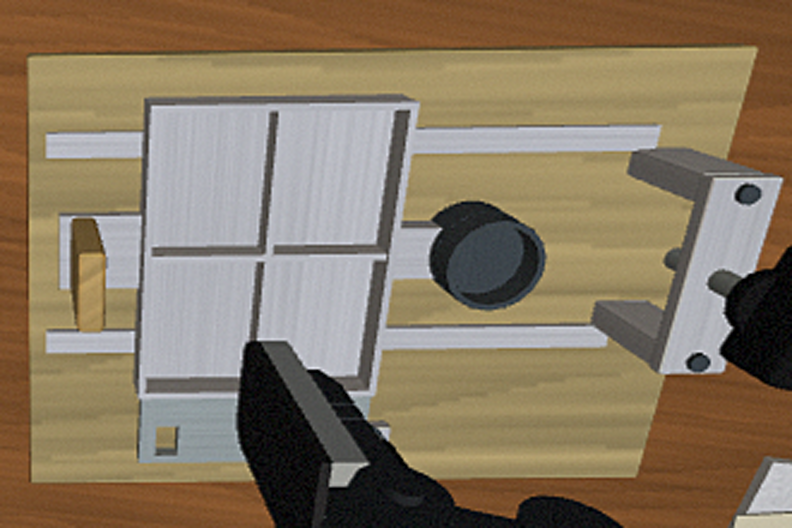

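The base plate's corners are clear (w2 px (322,153), (625,149), (324,330), (575,329)), and so is the carriage rim. A dark open pot stands at w3 px (381,237), in the carriage's path. I'll fit the jig pose from these points and measure the pot.

```bash
cat > jig.py <<'E'
from fit import *
from scipy.optimize import least_squares
c2=pickle.load(open("c2.pkl","rb"));c3=pickle.load(open("c3.pkl","rb"))
def crop2(p): return np.array(p)/2.4+[310-.3,130-.3]
def crop3(p): return np.array(p)/2.2+[90-.3,100-.3]
def W(v,P): # v=x,y,a
    return R.from_euler("z",v[2]).as_matrix()@np.array(P)+[v[0],v[1],0]
E
python3 - <<'E'
from jig import *
plate=[(c2,crop2((28,56)),(-136,-192.5)),(c2,crop2((756,46)),(-136,192.5)),(c2,crop2((33,481)),(136,-192.5)),(c2,crop2((637,477)),(136,192.5)),(c3,(189,153.7),(-136,-192.5)),(c3,(491,149.7),(-136,192.5))]
car=[(c3,crop3((318,157)),(-86,-68)),(c3,crop3((560,155)),(-86,68)),(c3,crop3((556,428)),(86,68)),(c3,crop3((343,430)),(86,-68)),
(c2,crop2((145,100)),(-86,-68)),(c2,crop2((418,98)),(-86,68)),(c2,crop2((138,397)),(86,-68)),(c2,crop2((372,395)),(86,68))]
def res(v):
    r=[]
    for c,p,(x,y) in plate: r+=list(proj(c,W(v,[x/1e3,y/1e3,.014]))-p)
    for c,p,(x,y) in car: r+=list(proj(c,W(v,[x/1e3,y/1e3+v[3],v[4]]))-p)
    return r
s=least_squares(res,[.52,.12,.14,-.05,.038]); print(s.x); print(np.round(s.fun.reshape(-1,2),1))
J=s.x
for n,P in dict(plunger=[.112,0,.097],screw=[0,.165,.114],bridge=[0,.165,.07]).items():
    print(n,W(J,P),proj(c3,W(J,P)),proj(c2,W(J,P)))
# tab top face: corners c3 crop & c2 crop
t=tri([c2,c3],[crop2((91,291)),crop3((268,318))]); 
for a,b in [((78,252),(274,268)),((105,252),(288,268)),((79,330),(247,370)),((103,330),(268,370))]:
    t=tri([c2,c3],[crop2(a),crop3(b)]); print("tab",t, R.from_euler("z",-J[2]).as_matrix()@(t-[J[0],J[1],0]))
for n,a,b in[("potrimC",(485,258),(381.5,233))]: 
    t=tri([c2,c3],[crop2(a),b]); print(n,t,R.from_euler("z",-J[2]).as_matrix()@(t-[J[0],J[1],0]))
E
python3 - <<'E'
import cv2
f=cv2.imread("pics/w3.png"); cv2.imwrite("pics/w3b.png",cv2.resize(f[140:370,290:520],None,fx=2.6,fy=2.6,interpolation=cv2.INTER_CUBIC))
E
```

```text
[ 0.51955911  0.11672787  0.14148397 -0.05747542  0.0077065 ]
[[ -0.7  -9.3]
 [  4.2  -6.3]
 [ -3.2  -4.4]
 [  0.1  -3.5]
 [ -3.8 -10. ]
 [  2.6  -7.1]
 [  8.5  10.3]
 [  1.9  10.9]
 [  0.6   0.2]
 [  5.6  -0.5]
 [  1.3  10. ]
 [ -9.1  10.4]
 [ -1.7  -0.6]
 [ -7.4  -0. ]]
plunger [0.63043999 0.13252126 0.097     ] [339.91355369 352.7339195 ] [475.47506617 352.42770137]
screw [0.49629207 0.28007916 0.114     ] [494.5913193 280.4249225] [649.40828065 280.15443932]
bridge [0.49629207 0.28007916 0.07      ] [475.87970501 261.60410064] [614.60322118 261.37171862]
tab [ 0.51423352 -0.04918184  0.02952724] [-0.02866771 -0.16350094  0.02952724]
tab [ 0.50681066 -0.03725102  0.04389221] [-0.034334   -0.15064262  0.04389221]
tab [ 0.54678077 -0.0478816   0.0763927 ] [ 0.00373768 -0.16680326  0.0763927 ]
tab [ 0.54451446 -0.0361772   0.0775579 ] [ 0.00314447 -0.15489623  0.0775579 ]
potrimC [0.49133814 0.16877386 0.03558661] [-0.02059986  0.05550544  0.03558661]
```

View pics/w3b.png

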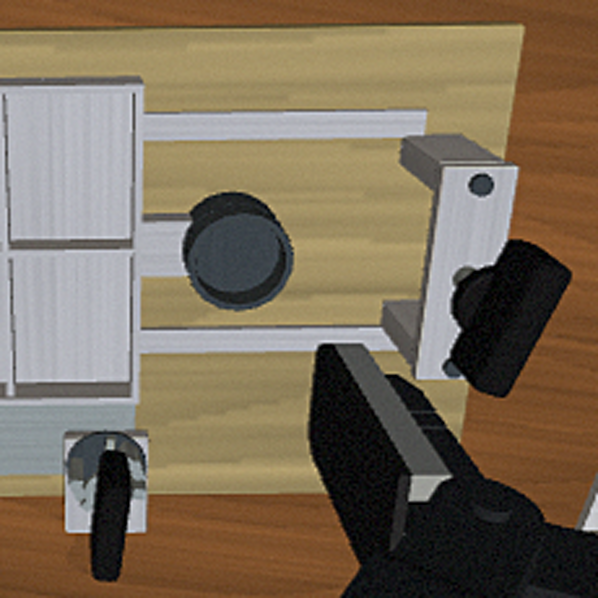

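Run:
```python
from jig import *
plate=[(c2,crop2((28,56)),(-136,-192.5)),(c2,crop2((756,46)),(-136,192.5)),(c2,crop2((33,481)),(136,-192.5)),(c2,crop2((637,477)),(136,192.5)),(c3,(189,153.7),(-136,-192.5)),(c3,(491,149.7),(-136,192.5))]
for c,p,xy in plate: print(xy,np.round(onz(c,p,.014),4))
def res(v):
    r=[]
    for c,p,(x,y) in plate: r+=list(proj(c,W(v,[x/1e3,y/1e3,.014]))-p)
    return r
s=least_squares(res,[.52,.12,.14]); print(s.x); print(np.round(s.fun.reshape(-1,2),1))
J=s.x
def loc(t): return np.round((R.from_euler("z",-J[2]).as_matrix()@(t-[J[0],J[1],0]))*1000,1)
for c,p in [(c3,crop3((318,165))),(c3,crop3((560,163))),(c3,crop3((556,428))),(c3,crop3((343,430))),
(c2,crop2((148,107))),(c2,crop2((417,105))),(c2,crop2((138,397))),(c2,crop2((372,395)))]: print(loc(onz(c,p,.038)))
for a,b in [((78,252),(274,268)),((105,252),(288,268)),((79,330),(247,370)),((103,330),(268,370))]:
    t=tri([c2,c3],[crop2(a),crop3(b)]); print("tab",t, loc(t))
for n,P in dict(plunger=[.112,0,.097],screw=[0,.165,.114],bridge=[0,.165,.07]).items():
    print(n,W(J,P),proj(c3,W(J,P)),proj(c2,W(J,P)))
```

```text
(-136, -192.5) [ 0.4235 -0.0905  0.014 ]
(-136, 192.5) [0.3659 0.2863 0.014 ]
(136, -192.5) [ 0.6887 -0.0488  0.014 ]
(136, 192.5) [0.6331 0.3288 0.014 ]
(-136, -192.5) [ 0.424  -0.0881  0.014 ]
(-136, 192.5) [0.3667 0.2876 0.014 ]
[0.52923812 0.11947528 0.15090716]
[[-0.7  0.1]
 [ 2.3  0.3]
 [-1.4  2. ]
 [ 0.5  1. ]
 [-2.5 -0.6]
 [ 1.6 -0.5]]
[-112.8 -128.7   38. ]
[-112.2    4.7   38. ]
[56.1  4.8 38. ]
[  55.9 -128.2   38. ]
[-113.3 -131.6   38. ]
[-112.6    4.3   38. ]
[  56.1 -130.3   38. ]
[56.5  3.7 38. ]
tab [ 0.51423352 -0.04918184  0.02952724] [ -40.2 -164.5   29.5]
tab [ 0.50681066 -0.03725102  0.04389221] [ -45.7 -151.6   43.9]
tab [ 0.54678077 -0.0478816   0.0763927 ] [  -7.8 -168.1   76.4]
tab [ 0.54451446 -0.0361772   0.0775579 ] [  -8.3 -156.2   77.6]
plunger [0.63996525 0.13631281 0.097     ] [341.66684309 359.16186764] [476.19702871 358.84327114]
screw [0.50443284 0.28260008 0.114     ] [494.5234301  287.17187781] [648.2019277 286.8880282]
bridge [0.50443284 0.28260008 0.07      ] [475.94208281 267.77659231] [613.75088497 267.53330048]
```

Run:
```python
from jig import *
def cropb(p): return np.array(p)/2.6+[290-.3,140-.3]
plate=[(c2,crop2((28,56)),(-136,-192.5)),(c2,crop2((756,46)),(-136,192.5)),(c2,crop2((33,481)),(136,-192.5)),(c2,crop2((637,477)),(136,192.5)),(c3,(189,153.7),(-136,-192.5)),(c3,(491,149.7),(-136,192.5))]
car=[(c3,crop3((318,165)),(-86,-68)),(c3,crop3((560,163)),(-86,68)),(c3,crop3((556,428)),(86,68)),(c3,crop3((343,430)),(86,-68)),
(c2,crop2((148,107)),(-86,-68)),(c2,crop2((417,105)),(-86,68)),(c2,crop2((138,397)),(86,-68)),(c2,crop2((372,395)),(86,68))]
tab=[(c2,crop2((78,252)),(-22,-7)),(c2,crop2((105,252)),(-22,7)),(c2,crop2((79,330)),(22,-7)),(c2,crop2((103,330)),(22,7)),(c3,crop3((274,268)),(-22,-7)),(c3,crop3((288,268)),(-22,7)),(c3,crop3((247,370)),(22,-7)),(c3,crop3((268,370)),(22,7))]
def adj(c,v):
    d=dict(c); M=c["M"].copy(); M[:3,3]=M[:3,3]+M[:3,:3]@v; d["M"]=M; return d
def res(v,full=0):
    r=[]; a2,a3=adj(c2,v[7:10]),adj(c3,v[7:10]); A={id(c2):a2,id(c3):a3}
    for c,p,(x,y) in plate: r+=list(proj(A[id(c)],W(v,[x/1e3+v[3],y/1e3+v[4],.014]))-p)
    for c,p,(x,y) in car: r+=list(proj(A[id(c)],W(v,[x/1e3,y/1e3+v[5],.038]))-p)
    for c,p,(x,y) in tab: r+=list(proj(A[id(c)],W(v,[x/1e3,y/1e3+v[6],.078]))-p)
    # bridge bolts symmetric about screw: midpoint at (0,165,70)
    b=0.5*(cropb((481,184))+cropb((453,368))); 
    r+=list((proj(a3,W(v,[0,.165,.070]))-b)*0.5)
    r+=list((proj(a3,W(v,[.112,0,.108]))-cropb((107,515)))*0.5)
    return np.array(r) if full else np.r_[r,np.array(v[7:10])/.003, v[4]/.01]
s=least_squares(res,[.51,.12,.15,.028,0,-.06,-.16,0,0,0]); print(np.round(s.x,4)); print(np.round(res(s.x,1).reshape(-1,2),1).tolist())
```

```text
[ 5.036e-01  1.050e-01  1.456e-01  2.890e-02  1.260e-02 -5.140e-02
 -1.481e-01 -1.000e-04 -2.300e-03  7.100e-03]
[[1.4, -0.5], [-1.2, 1.3], [-0.7, -1.0], [-2.6, -0.9], [1.9, -1.2], [0.5, 0.6], [0.7, -2.4], [1.0, -2.3], [0.2, -1.4], [-0.3, -1.8], [0.8, -2.0], [-0.9, -2.0], [-0.8, -1.9], [-1.1, -1.7], [2.8, -1.8], [3.5, -1.8], [1.7, -1.0], [3.1, -1.0], [-12.7, 11.5], [-7.2, 11.4], [3.8, -1.5], [5.7, -1.6], [-0.8, -0.2], [1.2, 2.8]]
```

Run:
```python
from jig import *
a=cv2.resize(c3["frame"][200:290,180:270],None,fx=4.3,fy=4.3,interpolation=cv2.INTER_CUBIC)
b=cv2.resize(c3["frame"][280:370,300:390],None,fx=4.3,fy=4.3,interpolation=cv2.INTER_CUBIC)
cv2.imwrite("pics/z3.png",np.hstack([a,b]))
```

```text
(no output)
```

View pics/z3.png

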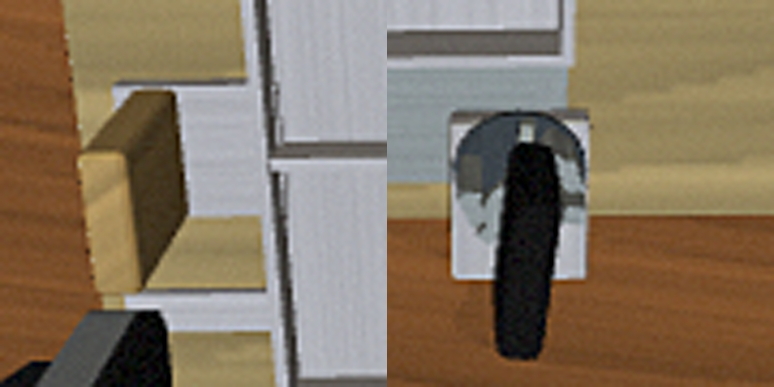

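```bash
cat > jfit.py <<'E'
from jig import *
def cropb(p): return np.array(p)/2.6+[290-.3,140-.3]
plate=[(c2,crop2((28,56)),(-136,-192.5)),(c2,crop2((756,46)),(-136,192.5)),(c2,crop2((33,481)),(136,-192.5)),(c2,crop2((637,477)),(136,192.5)),(c3,(189,153.7),(-136,-192.5)),(c3,(491,149.7),(-136,192.5))]
car=[(c3,crop3((318,165)),(-86,-68)),(c3,crop3((560,163)),(-86,68)),(c3,crop3((556,428)),(86,68)),(c3,crop3((343,430)),(86,-68)),
(c2,crop2((148,107)),(-86,-68)),(c2,crop2((417,105)),(-86,68)),(c2,crop2((138,397)),(86,-68)),(c2,crop2((372,395)),(86,68))]
tab=[(c2,crop2((78,252)),(-22,-7)),(c2,crop2((105,252)),(-22,7)),(c2,crop2((79,330)),(22,-7)),(c2,crop2((103,330)),(22,7)),(c3,(198.4,235.4),(-22,-7)),(c3,(208.6,235.4),(-22,7)),(c3,(202.3,267.5),(22,-7)),(c3,(212.3,267.5),(22,7))]
PB=box(-27,27,-7,7,-21,11)
def adj(c,v):
    d=dict(c); M=c["M"].copy(); M[:3,3]=M[:3,3]+M[:3,:3]@v; d["M"]=M; return d
def res(v,full=0,sig=.003):
    r=[]; a2,a3=adj(c2,v[7:10]),adj(c3,v[7:10]); A={id(c2):a2,id(c3):a3}
    for c,p,(x,y) in plate: r+=list(proj(A[id(c)],W(v,[x/1e3+v[3],y/1e3+v[4],.014]))-p)
    for c,p,(x,y) in car: r+=list(proj(A[id(c)],W(v,[x/1e3,y/1e3+v[5],.038]))-p)
    for c,p,(x,y) in tab: r+=list(proj(A[id(c)],W(v,[x/1e3,y/1e3+v[6],.078]))-p)
    b=0.5*(cropb((481,184))+cropb((453,368))); 
    r+=list((proj(a3,W(v,[0,.165,.070]))-b))
    Q=R.from_euler("z",-v[10]).as_matrix()
    h=np.array([proj(a3,W(v,Q@p+[.112,0,.097])) for p in PB])
    r+=[h[:,0].min()-325.4,h[:,0].max()-340.1,h[:,1].min()-313.5,h[:,1].max()-362.8]
    return np.array(r) if full else np.r_[r,np.array(v[7:10])/sig]
E
python3 - <<'E'
from jfit import *
for sig in(.0003,.002,.01):
    s=least_squares(lambda v:res(v,0,sig),[.51,.12,.15,.028,0,-.06,-.16,0,0,0,.05],loss="soft_l1"); print(np.round(s.x,4)); print(np.round(res(s.x,1).reshape(-1,2),1).tolist())
np.save("J.npy",s.x)
E
```

```text
[ 5.026e-01  1.040e-01  1.509e-01  2.850e-02  1.200e-02 -5.130e-02
 -1.508e-01 -0.000e+00 -1.000e-04  2.100e-03  3.750e-02]
[[-0.1, 0.2], [1.4, 0.4], [-1.0, 1.3], [-0.1, 0.3], [-1.3, -0.5], [1.3, -0.4], [-1.3, -1.4], [0.5, -1.9], [0.3, 0.3], [-1.3, 0.5], [0.6, -1.0], [0.3, -1.6], [-0.5, 0.3], [0.5, 0.1], [0.1, 0.3], [0.8, 0.1], [-0.9, 1.4], [0.7, 1.3], [-1.5, -0.4], [0.3, -0.5], [-0.8, 1.2], [0.7, 1.1], [-0.3, 0.4], [0.3, -0.0], [-2.8, 1.3]]
[ 0.5034  0.1046  0.1508  0.0278  0.0122 -0.0513 -0.1515 -0.     -0.0006
  0.0044  0.0382]
[[0.4, 0.2], [0.1, 0.5], [-0.6, 0.5], [-0.9, -0.4], [-0.1, -0.5], [0.8, -0.3], [-0.3, -0.9], [0.7, -1.4], [0.5, 0.1], [-0.5, 0.2], [0.6, -0.5], [-0.4, -1.1], [-0.4, 0.1], [-0.1, -0.2], [-0.3, 0.4], [0.4, 0.2], [-1.2, 1.3], [0.3, 1.1], [-0.9, -0.3], [0.8, -0.4], [-0.3, 1.1], [1.2, 0.9], [-0.9, 0.4], [0.6, 0.2], [-3.2, 0.6]]
[ 0.5043  0.1048  0.1508  0.0277  0.0122 -0.0513 -0.1515  0.     -0.0014
  0.0045  0.0385]
[[0.4, 0.2], [-0.0, 0.5], [-0.6, 0.4], [-1.0, -0.5], [0.1, -0.5], [0.7, -0.3], [-0.2, -0.9], [0.7, -1.3], [0.5, 0.0], [-0.5, 0.1], [0.6, -0.5], [-0.5, -1.0], [-0.4, 0.0], [-0.1, -0.2], [-0.4, 0.4], [0.3, 0.2], [-1.2, 1.3], [0.3, 1.1], [-0.8, -0.3], [0.9, -0.4], [-0.2, 1.0], [1.3, 0.9], [-1.0, 0.4], [0.6, 0.2], [-3.2, 0.5]]
```

Run:
```python
from jfit import *
J=np.load("J.npy")
a2,a3=adj(c2,J[7:10]),adj(c3,J[7:10])
c1=adj(pickle.load(open("c1.pkl","rb")),J[7:10])
def loc(t): return np.round((R.from_euler("z",-J[2]).as_matrix()@(t-[J[0],J[1],0]))*1000,1)
L2,R2=crop2((446,262)),crop2((545,258)); L3,R3=cropb((186,258)),cropb((293,255))
# rim extremes -> centers
t=tri([a2,a3],[(L2+R2)/2,(L3+R3)/2]); print("pot rim",t,loc(t)); print("dia",np.linalg.norm(onz(a3,L3,t[2])-onz(a3,R3,t[2])),np.linalg.norm(onz(a2,L2,t[2])-onz(a2,R2,t[2])))
for p in [(279,181),(357,187),(274,266),(356,262)]:
    w=onz(c1,p,.028); v,f=fit([c1,a2],[w[0],w[1],.006,0],0); print(np.round(v,4),round(f,3))
for n in["plunger",[.112,0,.097]],["screw",[0,.165,.114]],["tab",[0,J[6],.064]],["p0",[-.042,J[5]-.033,.022]],["p1",[-.042,J[5]+.033,.022]],["p2",[.042,J[5]-.033,.022]],["p3",[.042,J[5]+.033,.022]]: print(n[0],np.round(W(J,n[1]),4))
T=tri([a2,a3],[(0,0),(0,0)]) if 0 else 0
move(t+[0,0,0.1],np.radians(98.6),1)
```

```text
pot rim [0.49026437 0.16650798 0.05332463] [-4.6 63.1 53.3]
dia 0.051680756011116685 0.051545174198009074
[ 0.4595 -0.3264 -0.3104] 0.24
[ 0.4668 -0.2259  0.0846] 0.218
[ 0.5832 -0.3379 -0.0404] 0.281
[ 0.5764 -0.2232  0.0402] 0.327
plunger [0.615  0.1216 0.097 ]
screw [0.4795 0.2679 0.114 ]
tab [ 0.527 -0.045  0.064]
p0 [0.4754 0.0152 0.022 ]
p1 [0.4655 0.0804 0.022 ]
p2 [0.5584 0.0278 0.022 ]
p3 [0.5485 0.093  0.022 ]
shift [ 84.4 114.4  86. ] turn [ 0.1 -0.8  0.1] rows>= 2.66
```

The jig fits at origin (0.503, 0.105), yaw 0.151, with about 1 px residuals. The pot measures 52 mm across with its rim at z 53. I'll load the blocks while the plunger still locks the carriage, then remove the pot. First is the block at (0.467, -0.226).

Run:
```python
from h import *
move([.4668,-.2259,.115],np.radians(94.9),1)
```

```text
shift [   7.8  153.4 -299.5] turn [0.1 2.9 0.1] rows>= 5.39
```

Emit:
{"api": "arm_command", "payload": {
  "rows": [
    [0.7,2,10,-62,0,3,0],
    [0.7,4,40,-124,0,3,0],
    [0.7,6,80,-186,0,3,0],
    [0.7,8,120,-248,0,3,0],
    [0.7,8,145,-300,0,3,0]
  ]
}}

```text
time_s: 5.15
position: [0.4627, -0.2094, 0.1334]
tool_rot: [-0.706, 0.707, 0.029, -0.028]
ft_force: [0.7, -0.4, -0.4]
grip_width: 0.0597
```

Run:
```python
from fit import *
st(); c=shot("wrist","w4")
v,f=fit([c],[.4668,-.2259,.006,.085],0); print(v,f)
v,f=fit([c],[.4668,-.2259,.006,.085],1); print(v,f)
move([.4668,-.2259,.041],np.radians(94.9),1)
```

```text
t 5.15 pos [ 462.7 -209.4  133.4] jaw 94.6 tilt 0.15 F [ 0.7 -0.4 -0.4] M [ 0.01 -0.02  0.02] w 59.7 q [-0.49 -0.16  1.61 -0.    1.69 -2.14]
[ 0.46546402 -0.22569889  0.07103207] 0.12210588638559094
[ 0.46700006 -0.22610294  0.08072887 -0.00128959] 0.07706251224769745
shift [  5.5  86.9 -11.6] turn [ 0.2 -0.6 -0.3] rows>= 1.41
```

View pics/w4.png

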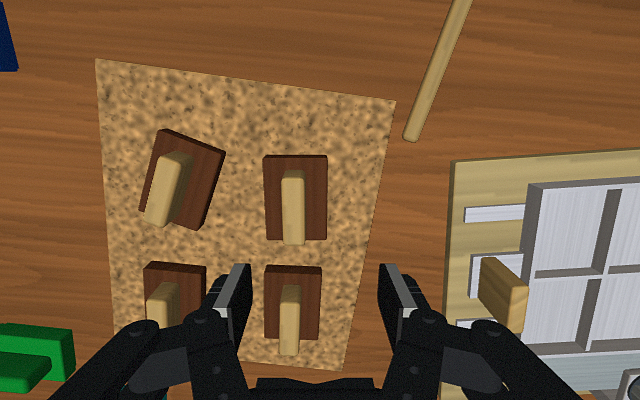

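Run:
```python
from fit import *
c=shot("wrist"); T,s=tool()
print(proj(c,T[:3,3]),proj(c,[*T[:2,3],.06]),proj(c,[.4668,-.2259,.06]))
print(c["M"][:3,3])
```

```text
[320.77403496 256.40756006] [319.38321606 214.82578209] [299.16149415 221.13124661]
[ 0.38202912 -0.22006096  0.29097217]
```

Emit:
{"api": "arm_command", "payload": {
  "rows": [
    [0.7,4,20,-13,0,0,0],
    [0.7,4,60,-15,0,0,0],
    [0.7,4,87,-15,0,0,0],
    [0.7,4,92,-15,0,0,0]
  ]
}}

```text
time_s: 5.75
position: [0.4633, -0.2269, 0.0352]
tool_rot: [0.707, -0.706, -0.022, 0.029]
ft_force: [0.1, 0.3, -0.3]
grip_width: 0.0597
```

Run:
```python
from fit import *
st(); move([.467,-.226,.041],np.radians(94.7),1)
```

```text
t 5.75 pos [ 463.3 -226.9   35.2] jaw 94.1 tilt 0.59 F [ 0.1  0.3 -0.3] M [ 0.03 -0.01 -0.02] w 59.7 q [-0.52 -0.09  1.72 -0.    1.52 -2.16]
shift [ 3.7 -5.8  0.6] turn [-0.1 -0.6 -0.6] rows>= 0.11
```

Emit:
{"api": "arm_command", "payload": {
  "rows": [
    [0.7,4,-6,0,0,-1,-1],
    [0.7,4,-6,0,0,-1,-1],
    [0,4,-6,0,0,-1,-1],
    [0,4,-6,0,0,-1,-1],
    [0,4,-6,0,0,-1,-1]
  ],
  "grip_force": 60
}}

```text
time_s: 6.38
position: [0.4676, -0.2266, 0.0417]
tool_rot: [0.707, -0.706, -0.034, 0.029]
ft_force: [0.5, 0.7, 0.3]
grip_width: 0.0053
```

Emit:
{"api": "arm_command", "payload": {
  "rows": [
    [0,0,0,0,0,0,0],
    [0,0,-30,0,0,0,0],
    [0,0,-80,0,0,0,0],
    [0,0,-80,0,0,0,0]
  ]
}}

```text
time_s: 6.88
position: [0.469, -0.2279, 0.1268]
tool_rot: [-0.705, 0.707, 0.037, -0.026]
ft_force: [0.2, 0.6, 0.2]
grip_width: -0.0001
```

Run:
```python
from fit import *
st(); c=shot("wrist","w5"); move([.4754,.0152,.13],np.radians(98.64),1)
```

```text
t 6.88 pos [ 469.  -227.9  126.8] jaw 95.1 tilt 0.89 F [0.2 0.6 0.2] M [ 0.02  0.06 -0.01] w -0.1 q [-0.52 -0.14  1.6   0.01  1.66 -2.18]
shift [ 29.   -5.8 240.9] turn [ 0.1 -3.5  0.7] rows>= 3.88
```

View pics/w5.png

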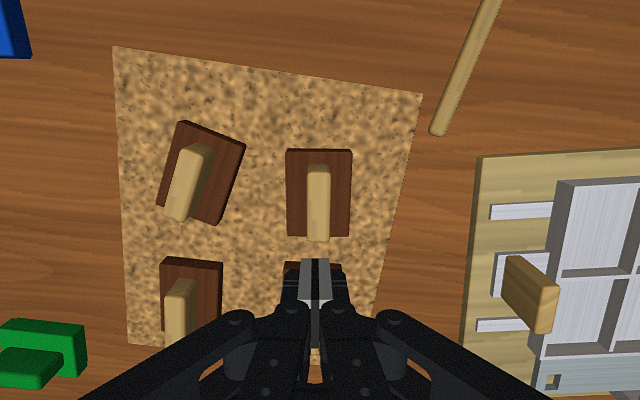

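Run:
```python
from fit import *
c=shot("wrist"); ct=shot("top","t1")
v,f=fit([c],[.4668,-.2259,.006,.085],1); print(v,f)
T,s=tool(); print(proj(c,T[:3,3]),proj(c,T[:3,3]+T[:3,1]*.008),T)
for b in boxes_of("block0",ct): p=np.array(b["position"])*[640,400]; print(round(b["p"],2),p,onz(ct,p,.03))
print("tcp in top",proj(ct,T[:3,3]))
cv2.imwrite("pics/t1c.png",cv2.resize(ct["frame"][120:300,300:500],None,fx=3,fy=3))
cs=shot("scene","s1");print("tcp in scene",proj(cs,T[:3,3]));cv2.imwrite("pics/s1c.png",cv2.resize(cs["frame"][120:300,150:350],None,fx=3,fy=3))
```

```text
[ 0.46719131 -0.22577838  0.08027054 -0.00136413] 0.05495195628964389
[316.50699019 250.40006583] [316.47393605 244.33957035] [[ 0.99598127  0.00707218 -0.08928212  0.46668938]
 [ 0.0892645   0.00277008  0.9960041  -0.22658863]
 [ 0.00729124 -0.99997116  0.00212765  0.12087623]
 [ 0.          0.          0.          1.        ]]
0.96 [435.328 136.8  ] [ 0.74666589 -0.3864145   0.03      ]
0.77 [472.704 167.6  ] [ 0.65801638 -0.48795492  0.03      ]
0.73 [375.424 196.4  ] [ 0.57451082 -0.21501683  0.03      ]
0.72 [479.872 279.   ] [ 0.35155439 -0.49382141  0.03      ]
0.61 [420.48 188.6 ] [ 0.59738566 -0.3406425   0.03      ]
0.22 [276.096 219.2  ] [0.5085675  0.06092495 0.03      ]
0.21 [253.312 179.68 ] [0.61967916 0.12810564 0.03      ]
tcp in top [385.24120473 233.98232161]
tcp in scene [271.64166413 165.57935202]
```

View pics/t1c.png

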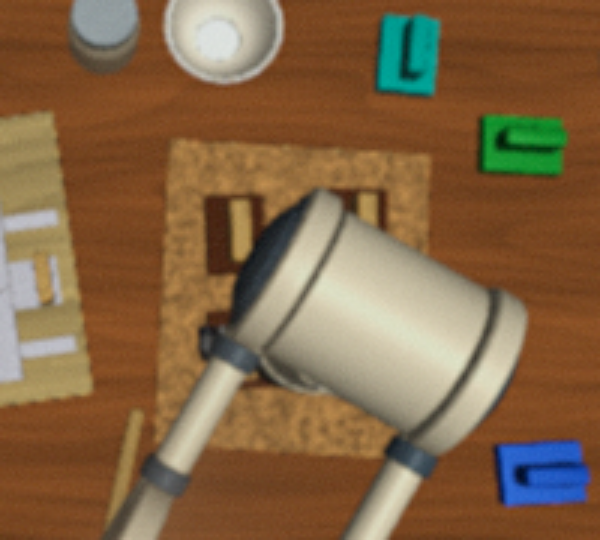

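View pics/s1c.png

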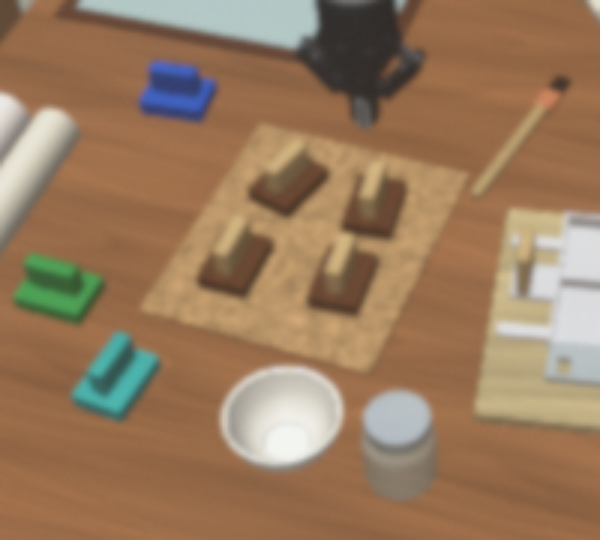

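Run:
```python
from h import *
st(); c=shot("wrist","w6"); cs=shot("scene"); T,s=tool()
for d in (-40,-30,-20,-10,0,8,18): 
    for x in(-11,11):
        P=T[:3,3]+T[:3,1]*d/1000+T[:3,0]*x/1000; print(d,x,np.round(proj(c,P),1),np.round(proj(cs,P),1))
f=cs["frame"]; cv2.imwrite("pics/s2c.png",cv2.resize(f[100:200,220:320],None,fx=5,fy=5,interpolation=cv2.INTER_CUBIC))
cv2.imwrite("pics/w6c.png",cv2.resize(c["frame"][230:330,260:380],None,fx=5,fy=5,interpolation=cv2.INTER_CUBIC))
```

```text
t 7.12 pos [ 466.2 -226.4  120. ] jaw 95.1 tilt 0.38 F [-1.3  0.7 -0.8] M [-0.    0.02 -0.03] w 0.1 q [-0.52 -0.13  1.61  0.01  1.66 -2.18]
-40 -11 [314.9 274.4] [271.8 153.4]
-40 11 [314.9 318.8] [270.  158.3]
-30 -11 [314.8 263.2] [272.  155.9]
-30 11 [314.8 305.4] [270.2 160.8]
-20 -11 [314.8 253.4] [272.2 158.4]
-20 11 [314.8 293.5] [270.4 163.2]
-10 -11 [314.8 244.7] [272.4 160.8]
-10 11 [314.8 283. ] [270.6 165.7]
0 -11 [314.8 236.9] [272.6 163.2]
0 11 [314.8 273.5] [270.9 168.1]
8 -11 [314.8 231.2] [272.8 165.2]
8 11 [314.8 266.6] [271.  170.1]
18 -11 [314.8 224.8] [273.  167.6]
18 11 [314.8 258.7] [271.2 172.5]
```

View pics/s2c.png

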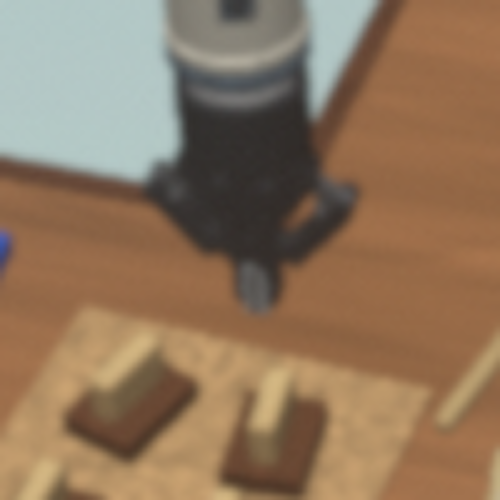

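View pics/w6c.png

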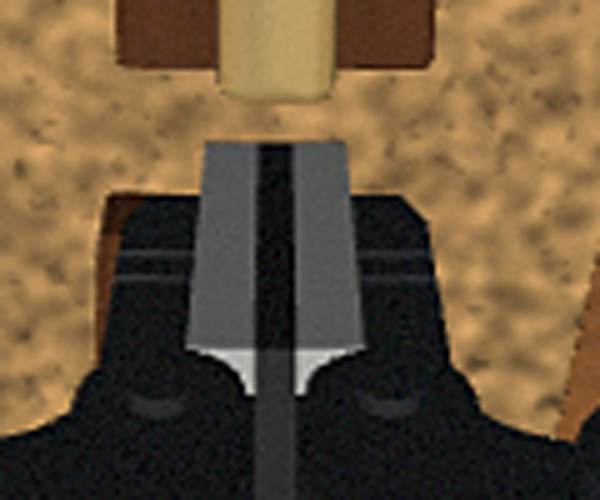

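The grip missed. The wrist and scene views both show the shut fingertips about 25 mm behind the reported TCP (wrist row 258, scene row 162), where the text says 8 mm ahead. I'll use this measured offset and go deeper, checking forces on the way.

Run:
```python
from h import *
move([.467,-.226,.040],np.radians(94.7),1)
```

```text
shift [ 0.2 80.2  0.1] turn [-0.2  0.4  0.3] rows>= 1.28
```

Emit:
{"api": "arm_command", "payload": {
  "rows": [
    [0.6,0,0,0,0,0,0],
    [0.6,0,0,0,0,0,0],
    [0.6,0,40,0,0,0,0],
    [0.6,0,80,0,0,0,0],
    [0.6,0,80,0,0,0,0]
  ]
}}

```text
time_s: 7.85
position: [0.4645, -0.2248, 0.0365]
tool_rot: [0.709, -0.704, -0.031, 0.032]
ft_force: [-1.0, 0.6, -0.2]
grip_width: 0.0512
```

Run:
```python
from h import *
st(); c=shot("wrist","w7"); cs=shot("scene"); f=cs["frame"]; 
cv2.imwrite("pics/s3c.png",cv2.resize(f[100:220,220:340],None,fx=5,fy=5,interpolation=cv2.INTER_CUBIC));move([.467,-.226,.01],np.radians(94.7),1)
```

```text
t 7.85 pos [ 464.5 -224.8   36.5] jaw 95.1 tilt 0.42 F [-1.   0.6 -0.2] M [-0.04  0.03 -0.07] w 51.2 q [-0.52 -0.1   1.73  0.01  1.51 -2.18]
shift [-0.2 31.2  0.2] turn [-0.2  0.4  0.4] rows>= 0.5
```

View pics/w7.png

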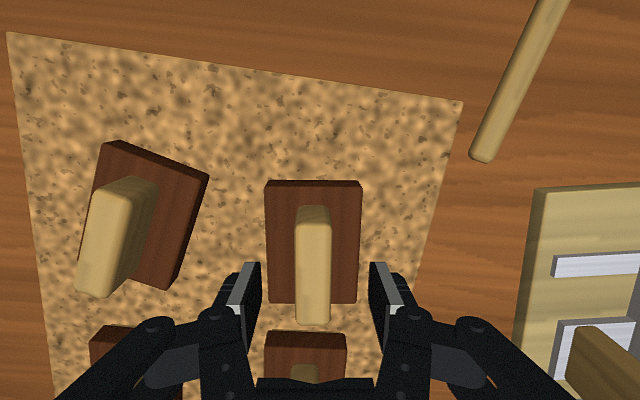

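View pics/s3c.png

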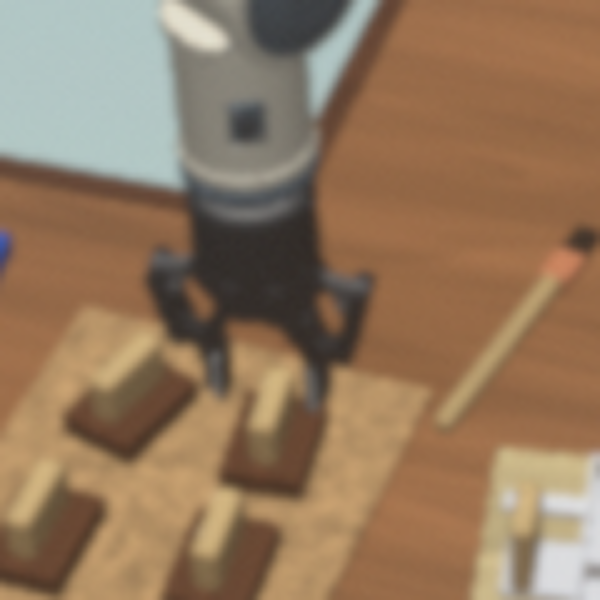

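The fingers now straddle the handle (wrist px 315,265) with their tips at about handle-top height. I'll go 27 mm lower and close.

Emit:
{"api": "arm_command", "payload": {
  "rows": [
    [0.6,0,15,0,0,0,0],
    [0.6,0,27,0,0,0,0],
    [0,0,27,0,0,0,0],
    [0,0,27,0,0,0,0],
    [0,0,27,0,0,0,0]
  ],
  "grip_force": 60
}}

```text
time_s: 8.57
position: [0.4674, -0.2263, 0.0145]
tool_rot: [0.707, -0.705, -0.034, 0.029]
ft_force: [0.4, -0.1, -1.6]
grip_width: 0.0169
```

Run:
```python
from h import *
st(); c=shot("wrist","w8"); st()
```

```text
t 8.57 pos [ 467.4 -226.3   14.5] jaw 95.1 tilt 0.42 F [ 0.4 -0.1 -1.6] M [-0.02 -0.01  0.02] w 16.9 q [-0.52 -0.08  1.75  0.01  1.47 -2.18]
t 8.62 pos [ 467.4 -226.3   14.5] jaw 95.1 tilt 0.42 F [-0.5 -0.3 -1.3] M [-0.03  0.05  0.  ] w 17.2 q [-0.52 -0.08  1.75  0.01  1.47 -2.18]
```

View pics/w8.png

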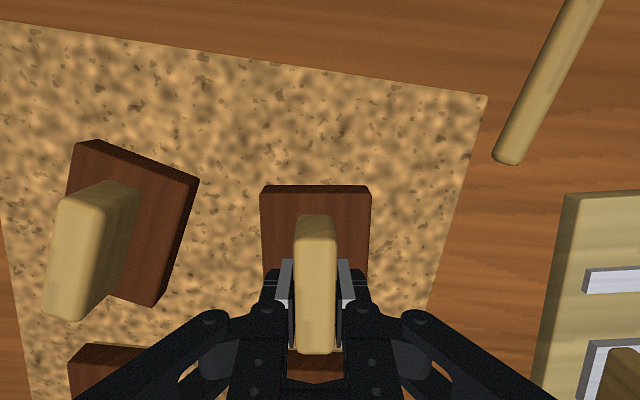

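Grip confirmed: width 17 mm and the handle is centred between the pads. I'll lift and carry it to pocket p0.

Emit:
{"api": "arm_command", "payload": {
  "rows": [
    [0,0,-40,0,0,0,0],
    [0,0,-90,0,0,0,0],
    [0,0,-92,40,0,-1,0],
    [0,0,-92,90,0,-2,0]
  ]
}}

```text
time_s: 9.12
position: [0.4592, -0.1368, 0.108]
tool_rot: [0.706, -0.705, -0.047, 0.04]
ft_force: [1.0, 0.7, -0.5]
grip_width: 0.0171
```

Run:
```python
from h import *
st(); move([.4754,.0152,.105],np.radians(98.64),1)
```

```text
t 9.12 pos [ 459.2 -136.8  108. ] jaw 97.0 tilt 0.52 F [ 1.   0.7 -0.5] M [ 0.06 -0.01 -0.  ] w 17.1 q [-0.36 -0.24  1.73  0.01  1.65 -2.06]
shift [ 34.7   3.5 148.9] turn [-0.1 -1.6  0.5] rows>= 2.45
```

Emit:
{"api": "arm_command", "payload": {
  "rows": [
    [0,10,0,50,0,-1,0],
    [0,22,0,100,0,-2,0],
    [0,34,2,149,0,-2,0.5],
    [0,34,3,149,0,-2,0.5],
    [0,34,3,149,0,-2,0.5]
  ]
}}

```text
time_s: 9.75
position: [0.4746, 0.015, 0.1055]
tool_rot: [0.705, -0.705, -0.056, 0.056]
ft_force: [-0.0, -0.1, -0.4]
grip_width: 0.017
```

```bash
cat > held.py <<'E'
from fit import *
st(); c=shot("wrist"); T,s=tool()
E
python3 - <<'E'
from h import *
st(); c=shot("wrist","w9"); move([.4754,.0152,.06],np.radians(98.64),1)
E
```

```text
t 9.75 pos [474.6  15.  105.5] jaw 99.1 tilt 0.03 F [-0.  -0.1 -0.4] M [ 0.02 -0.06 -0.02] w 17.0 q [-0.04 -0.25  1.74  0.    1.65 -1.77]
shift [ 0.8 45.5  0.6] turn [-0.   0.4  0. ] rows>= 0.73
```

View pics/w9.png

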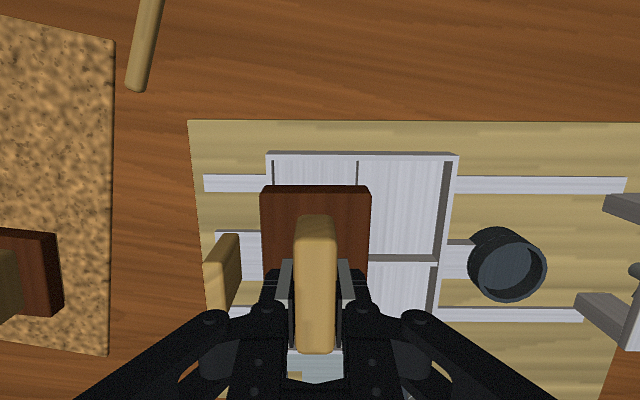

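Run:
```python
from fit import *
c=shot("wrist"); T,s=tool()
for z in (.097,.094,.1):
    v,f=fit([c],[T[0,3],T[1,3],z,.151],0,thr=115); print(z,v,f,(T[:3,:3].T@(np.array([v[0],v[1],z])-T[:3,3]))*1000)
v,f=fit([c],[T[0,3],T[1,3],.097,.151],1,thr=115); print(v,f)
```

```text
0.097 [0.47435372 0.01419612 0.15485308] 0.18855057725668478 [-3.25180152e-01  8.54210089e+00  6.63396941e-04]
0.094 [0.47513675 0.01395108 0.15410904] 0.18595585156234418 [ 0.40913954 11.54213993 -0.36500883]
0.1 [0.47371035 0.01359764 0.15649532] 0.1896115285722828 [-1.05275185  5.54154568 -0.48862813]
[0.47521617 0.01478933 0.1545369  0.09300865] 0.18597582244546096
```

Emit:
{"api": "arm_command", "payload": {
  "rows": [
    [0,1,25,0.5,0,0.5,0],
    [0,1,49,0.5,0,0.5,0],
    [0,1,53,0.5,0,0.5,0],
    [0,1,53,0.5,0,0.5,0]
  ]
}}

```text
time_s: 10.35
position: [0.4757, 0.0142, 0.053]
tool_rot: [0.705, -0.705, -0.052, 0.051]
ft_force: [0.3, 0.7, -0.5]
grip_width: 0.0173
```

Run:
```python
from h import *
st(); c=shot("wrist"); cv2.imwrite("pics/w10.png",cv2.resize(c["frame"][120:400,160:480],None,fx=2,fy=2)); move([.4754,.0152,.030],np.radians(98.64),1)
```

```text
t 10.35 pos [475.7  14.2  53. ] jaw 98.4 tilt 0.04 F [ 0.3  0.7 -0.5] M [ 0.    0.   -0.01] w 17.3 q [-0.04 -0.22  1.81  0.    1.55 -1.76]
shift [-0.7 23.6  1. ] turn [-0.  -0.3  0.1] rows>= 0.38
```

View pics/w10.png

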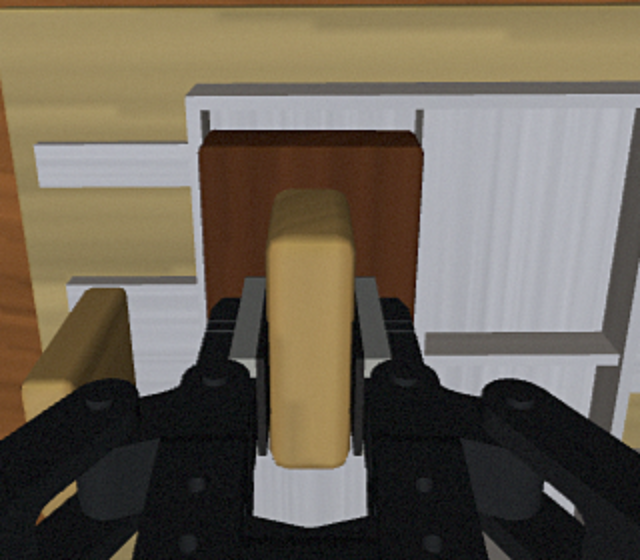

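Run:
```python
from jfit import *
J=np.load("J.npy"); c=shot("wrist"); a=adj(c,J[7:10])
for x,y in[(-86,-119.3),(-82,-115.3),(-82,-53.3),(-82,-49.3),(-2,-49.3),(2,-49.3),(2,12.7),(-86,16.7)]:
    P=W(J,[x/1e3,y/1e3,.038]); print((x,y),np.round((proj(c,P)-[160,120])*2,1),np.round((proj(a,P)-[160,120])*2,1))
T,s=tool()
P=T[:3,3]
for x,y in[(-37,-27),(-37,27)]:
    Q=P+R.from_euler("z",np.radians(98.4-90)).as_matrix()@[x/1e3,y/1e3,-.0085]; print(np.round((proj(c,Q)-[160,120])*2,1),np.round((proj(a,Q)-[160,120])*2,1), (proj(a,Q+[0,0,.022])-[160,120])*2)
```

```text
(-86, -119.3) [184.6  97.7] [187.5  94.7]
(-82, -115.3) [200. 112.] [202.6 108.6]
(-82, -53.3) [425. 111.] [422.1 107.6]
(-82, -49.3) [439.5 110.9] [436.3 107.5]
(-2, -49.3) [424.8 361. ] [422.2 352.8]
(2, -49.3) [424.1 372. ] [421.6 363.5]
(2, 12.7) [620.6 371.1] [613.9 362.7]
(-86, 16.7) [681.8  95.4] [672.7  92.4]
[209.1 131.7] [211.5 127.8] [198.68550566 149.80127847]
[411.5 131.6] [408.9 127.7] [422.00162411 149.68755187]
```

Emit:
{"api": "arm_command", "payload": {
  "rows": [
    [0,-0.5,10,0.5,0,0,0],
    [0,-0.5,18,0.5,0,0,0],
    [0,-0.5,22,0.5,0,0,0],
    [0,-0.5,24,0.5,0,0,0]
  ]
}}

```text
time_s: 10.95
position: [0.4755, 0.015, 0.0302]
tool_rot: [0.705, -0.705, -0.052, 0.051]
ft_force: [-5.6, 1.2, 9.7]
grip_width: 0.0171
```

Run:
```python
from h import *
st(); c=shot("wrist"); cv2.imwrite("pics/w11.png",cv2.resize(c["frame"][120:400,160:480],None,fx=2,fy=2)); move([.4754,.0152,.030],np.radians(98.64),1)
```

```text
t 10.95 pos [475.5  15.   30.2] jaw 98.4 tilt 0.09 F [-5.6  1.2  9.7] M [-0.04  0.92 -0.07] w 17.1 q [-0.04 -0.21  1.84  0.    1.51 -1.76]
shift [-0.2  0.3  0.2] turn [-0.  -0.2  0.1] rows>= 0.02
```

View pics/w11.png

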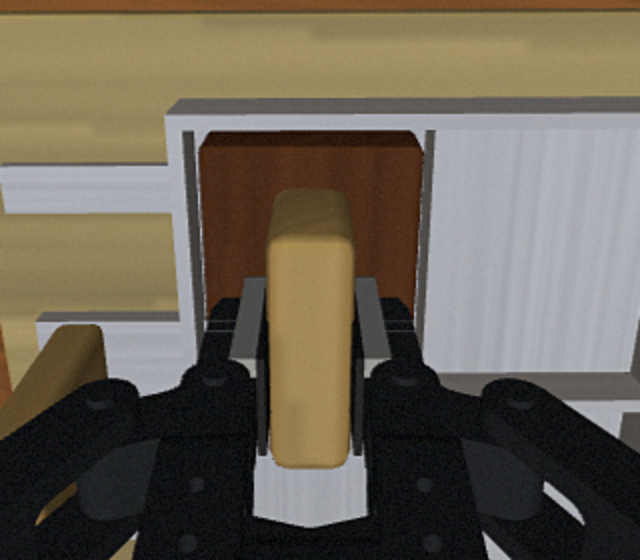

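Force shows floor contact at the expected height, with a light side push in -x, so my pocket x is about 2 mm too far. I'll release.

Emit:
{"api": "arm_command", "payload": {
  "rows": [
    [0.5,0,0,0,0,0,0],
    [0.5,0,0,0,0,0,0],
    [0.5,0,-40,0,0,0,0],
    [0.5,0,-80,0,0,0,0],
    [0.6,0,-90,-50,0,0,0]
  ]
}}

```text
time_s: 11.62
position: [0.4846, -0.0331, 0.1241]
tool_rot: [0.705, -0.705, -0.057, 0.051]
ft_force: [0.7, -1.1, 0.0]
grip_width: 0.0512
```

Run:
```python
from fit import *
st(); c=shot("wrist"); cv2.imwrite("pics/w12.png",c["frame"]); 
v,f=fit([c],[.475,.015,.022,.151],1,thr=115); print(v,f)
move([.5764,-.2232,.10],np.radians(92.3),1)
```

```text
t 11.62 pos [484.6 -33.1 124.1] jaw 98.7 tilt 0.47 F [ 0.7 -1.1  0. ] M [ 0.02 -0.03 -0.06] w 51.2 q [-0.14 -0.23  1.69  0.    1.67 -1.86]
[0.47463684 0.01515284 0.15028322 0.02326463] 0.21687442561915304
shift [  63.7   25.6 -194.4] turn [0.3 6.1 0.4] rows>= 3.3
```

View pics/w12.png

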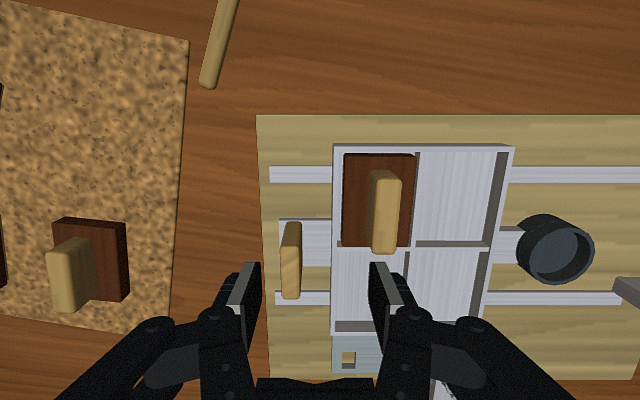

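Block seated (fit z 23 mm, yaw aligned). Next is the block at (0.576, -0.223).

Emit:
{"api": "arm_command", "payload": {
  "rows": [
    [0.6,16,0,-50,0,2,0],
    [0.6,32,5,-100,0,4,0.4],
    [0.6,50,15,-150,0,6,0.4],
    [0.6,63,25,-194,0,6,0.4],
    [0.6,63,25,-194,0,6,0.4]
  ]
}}

```text
time_s: 12.3
position: [0.5752, -0.2253, 0.0976]
tool_rot: [-0.705, 0.708, 0.012, -0.014]
ft_force: [-0.1, 0.7, -0.1]
grip_width: 0.0509
```

Run:
```python
from fit import *
st(); c=shot("wrist"); cv2.imwrite("pics/w13.png",c["frame"]); 
v,f=fit([c],[.5764,-.2232,.006,.04],1); print(v,f)
v,f=fit([c],[.5764,-.2232,.006,.04],0); print(v,f)
move([v[0],v[1],.040],np.pi/2+v[2],1)
```

```text
t 12.3 pos [ 575.2 -225.3   97.6] jaw 92.2 tilt 0.29 F [-0.1  0.7 -0.1] M [ 0.02  0.07 -0.01] w 50.9 q [-0.43  0.15  1.37 -0.01  1.63 -2.03]
[ 0.5740985  -0.22302367  0.03326878 -0.00114364] 0.0602451416424189
[ 0.57061742 -0.22319057  0.04017844] 0.11526379615154214
shift [-4.4 58.8  0.9] turn [ 0.2 -0.  -0.1] rows>= 0.94
```

View pics/w13.png

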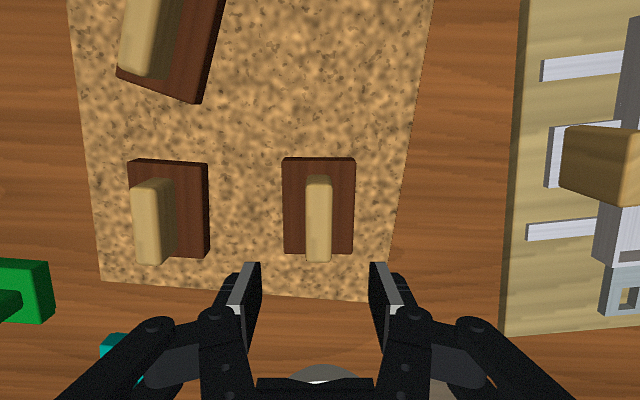

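Emit:
{"api": "arm_command", "payload": {
  "rows": [
    [0.6,-1,30,2,0,0,0],
    [0.6,-1,60,2,0,0,0],
    [0.6,-1,80,2,0,0,0],
    [0.6,-1,83,2,0,0,0],
    [0.6,-1,83,2,0,0,0]
  ]
}}

```text
time_s: 12.98
position: [0.5745, -0.2219, 0.017]
tool_rot: [-0.705, 0.709, 0.014, -0.014]
ft_force: [0.7, -0.5, 0.6]
grip_width: 0.0512
```

Run:
```python
from fit import *
st(); move([.5741,-.2230,.0145],np.radians(92),1)
```

```text
t 12.97 pos [ 574.5 -221.9   17. ] jaw 92.3 tilt 0.26 F [ 0.7 -0.5  0.6] M [-0.01 -0.01  0.02] w 51.2 q [-0.42  0.18  1.48 -0.    1.48 -2.03]
shift [-0.4  2.5 -1.1] turn [ 0.3  0.3 -0. ] rows>= 0.04
```

Emit:
{"api": "arm_command", "payload": {
  "rows": [
    [0,0,2.5,-1,0,0,0],
    [0,0,2.5,-1,0,0,0],
    [0,0,2.5,-1,0,0,0],
    [0,0,2.5,-1,0,0,0]
  ]
}}

```text
time_s: 13.48
position: [0.5752, -0.2233, 0.0157]
tool_rot: [-0.705, 0.709, 0.015, -0.013]
ft_force: [-0.1, -0.3, 5.1]
grip_width: 0.017
```

Run:
```python
from fit import *
st(); c=shot("wrist","w14");J=np.load("J.npy")
print(np.round([J[0],J[1]],4))
```

```text
t 13.47 pos [ 575.2 -223.3   15.7] jaw 92.3 tilt 0.32 F [-0.1 -0.3  5.1] M [ 0.09 -0.03 -0.02] w 17.0 q [-0.42  0.18  1.48 -0.    1.48 -2.03]
[0.5043 0.1048]
```

View pics/w14.png

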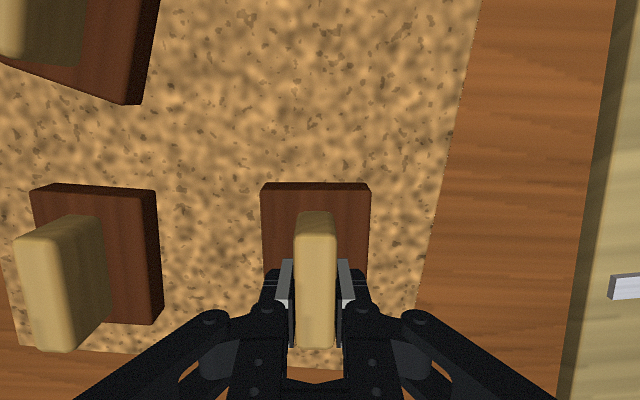

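Emit:
{"api": "arm_command", "payload": {
  "rows": [
    [0,0,-40,0,0,0,0],
    [0,0,-95,0,0,0,0],
    [0,0,-99,45,0,-2,0],
    [0,0,-99,105,0,-4,0]
  ]
}}

```text
time_s: 14.02
position: [0.5709, -0.1178, 0.1145]
tool_rot: [-0.704, 0.708, 0.039, -0.037]
ft_force: [1.2, 0.4, -1.9]
grip_width: 0.0168
```

Run:
```python
from h import *
st(); move([.5570,.0276,.110],np.radians(98.64),1)
```

```text
t 14.03 pos [ 570.9 -117.8  114.5] jaw 96.2 tilt 0.35 F [ 1.2  0.4 -1.9] M [ 0.03 -0.08  0.04] w 16.8 q [-0.26  0.04  1.45 -0.    1.64 -1.94]
shift [  1.9   3.6 146.1] turn [ 0.3 -2.5  0.1] rows>= 2.34
```

Emit:
{"api": "arm_command", "payload": {
  "rows": [
    [0,0,0,55,0,-1,0],
    [0,1,0,110,0,-2,0],
    [0,2,4,146,0,-2.5,0],
    [0,2,30,146,0,-2.5,0],
    [0,2,56,146,0,-2.5,0]
  ]
}}

```text
time_s: 14.65
position: [0.5567, 0.028, 0.0562]
tool_rot: [-0.703, 0.707, 0.054, -0.054]
ft_force: [0.7, 0.3, -2.6]
grip_width: 0.0171
```

Run:
```python
from h import *
st(); c=shot("wrist","w15"); move([.5570,.0276,.0315],np.radians(98.64),1)
```

```text
t 14.65 pos [556.7  28.   56.2] jaw 98.8 tilt 0.34 F [ 0.7  0.3 -2.6] M [-0.06 -0.03 -0.04] w 17.1 q [-0.01  0.    1.6  -0.01  1.54 -1.73]
shift [ 2.6 20.  -0.4] turn [ 0.3  0.1 -0.4] rows>= 0.32
```

View pics/w15.png

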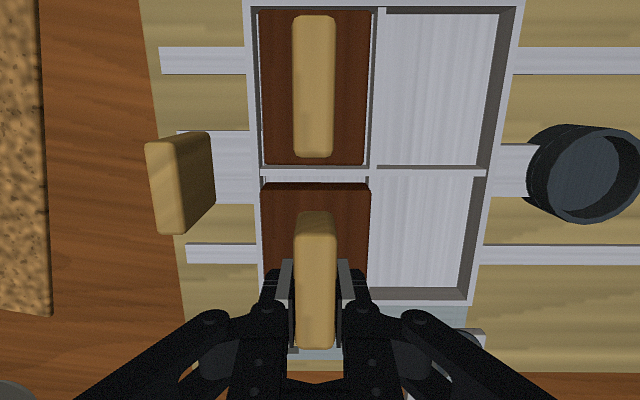

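Emit:
{"api": "arm_command", "payload": {
  "rows": [
    [0,2,8,0,0,0,0],
    [0,2,14,0,0,0,0],
    [0,2,18,0,0,0,0],
    [0,2,20,0,0,0,0]
  ]
}}

```text
time_s: 15.2
position: [0.5601, 0.0286, 0.0368]
tool_rot: [-0.704, 0.707, 0.055, -0.052]
ft_force: [4.7, 4.3, 13.8]
grip_width: 0.0174
```

Run:
```python
from h import *
st(); c=shot("wrist","w16"); move([.5570,.0276,.0315],np.radians(98.64),1)
```

```text
t 15.2 pos [560.1  28.6  36.8] jaw 98.7 tilt 0.35 F [ 4.7  4.3 13.8] M [ 0.63 -0.15 -0.14] w 17.4 q [-0.01  0.02  1.61 -0.    1.5  -1.73]
shift [-3.4  5.  -0.4] turn [0.3 0.1 0.2] rows>= 0.1
```

View pics/w16.png

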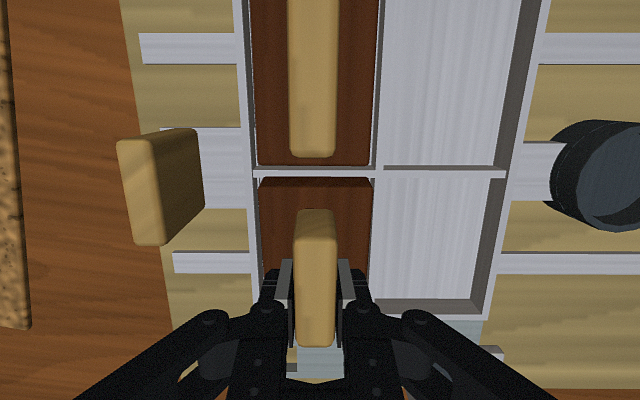

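Run:
```python
from jfit import *
st();c=shot("wrist"); T,s=tool();J=np.load("J.npy");a=adj(c,J[7:10])
v,f=fit([c],[T[0,3],T[1,3],.027,.151],1,thr=115); print(v,f,(T[:3,:3].T@(np.array([v[0],v[1],v[3]])-T[:3,3]))*1000)
for x,y in[(-2,-115.3),(-2,-53.3),(2,-115.3),(2,-53.3),(82,-49.3),(82,12.7),(86,16.7),(2,12.7)]: print(x,y,proj(a,W(J,[x/1e3,y/1e3,.038])),proj(c,W(J,[x/1e3,y/1e3,.038])))
cv2.imwrite("pics/w17.png",cv2.resize(c["frame"][140:380,220:540],None,fx=2.4,fy=2.4,interpolation=cv2.INTER_CUBIC))
```

```text
t 15.25 pos [560.2  28.6  36.5] jaw 98.7 tilt 0.36 F [ 3.8  3.1 10.6] M [ 0.6  -0.17 -0.1 ] w 17.3 q [-0.01  0.02  1.62 -0.    1.5  -1.73]
[0.57217093 0.03032084 0.15045648 0.0164254 ] 0.050679738202113134 [11.99200485 20.16923845 -0.02731795]
-2 -115.3 [253.22744846 171.00633575] [251.60575828 172.78970521]
-2 -53.3 [374.78666656 171.26855306] [376.48519574 173.06172844]
2 -115.3 [253.67942288 178.66924068] [252.08249463 180.64636878]
2 -53.3 [374.32414195 178.94043711] [375.99699253 180.92782329]
82 -49.3 [373.1192531  311.32053191] [374.53986028 316.15164663]
82 12.7 [478.26336776 311.72156477] [482.15889487 316.56826336]
86 16.7 [483.93807903 317.46680201] [487.94057011 322.41585358]
2 12.7 [503.13195727 179.2299833 ] [508.30641751 181.22834572]
```

View pics/w17.png

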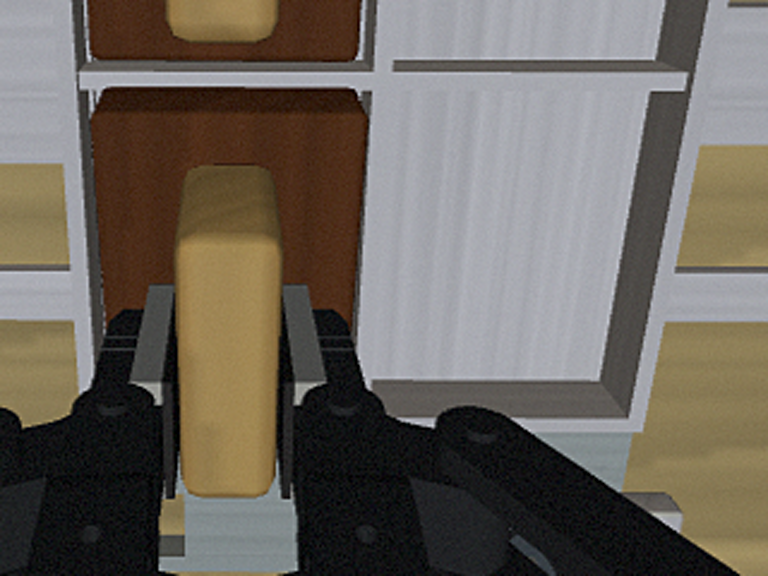

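The block is about 4 mm toward -x in the grip and rests on the middle wall (rim rows 170–177). I'll lift slightly, shift +x and lower again.

Emit:
{"api": "arm_command", "payload": {
  "rows": [
    [0,0,-6,0,0,0,0],
    [0,3,-6,0,0,0,0],
    [0,3,-2,0,0,0,0],
    [0,3,3,0,0,0,0],
    [0,3,5,0,0,0,0]
  ]
}}

```text
time_s: 15.92
position: [0.5629, 0.0289, 0.0335]
tool_rot: [-0.703, 0.707, 0.055, -0.052]
ft_force: [-11.0, 0.0, 19.6]
grip_width: 0.0166
```

Run:
```python
from jfit import *
st();c=shot("wrist"); T,s=tool()
cv2.imwrite("pics/w18.png",cv2.resize(c["frame"][140:380,220:540],None,fx=2.4,fy=2.4,interpolation=cv2.INTER_CUBIC))
```

```text
t 15.93 pos [562.9  28.9  33.5] jaw 98.7 tilt 0.35 F [-11.    0.   19.6] M [0.01 1.6  0.09] w 16.6 q [-0.01  0.03  1.61 -0.    1.5  -1.73]
```

View pics/w18.png

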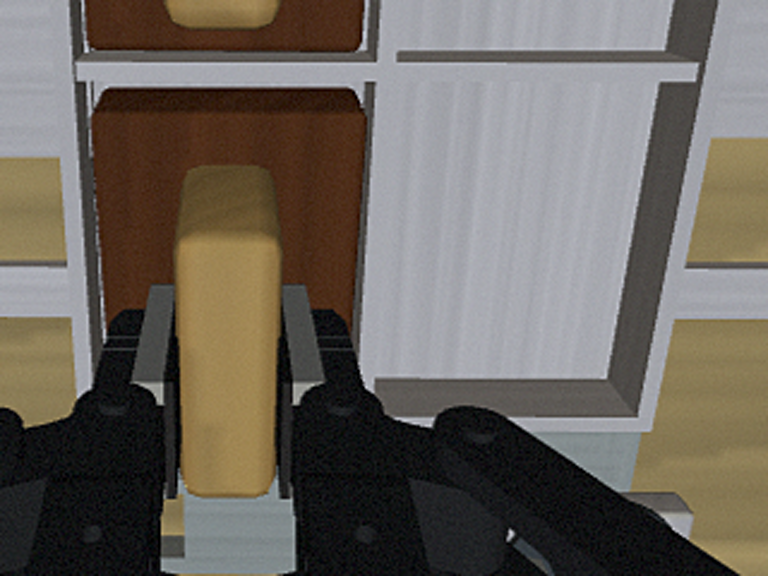

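Emit:
{"api": "arm_command", "payload": {
  "rows": [
    [0.5,-1,0,0,0,0,0],
    [0.5,-1,0,0,0,0,0],
    [0.5,-1,-40,0,0,0,0],
    [0.5,0,-80,0,0,0,0],
    [0.6,0,-90,-50,0,0,0]
  ]
}}

```text
time_s: 16.6
position: [0.5716, -0.0182, 0.1271]
tool_rot: [-0.703, 0.706, 0.059, -0.052]
ft_force: [0.2, -0.6, -0.1]
grip_width: 0.0513
```

Run:
```python
from fit import *
st(); c=shot("wrist"); cv2.imwrite("pics/w19.png",c["frame"]); 
v,f=fit([c],[.558,.028,.022,.151],1,thr=115); print(v,f)
move([.5815,-.3379,.10],np.radians(90-2.5),1)
```

```text
t 16.6 pos [571.6 -18.2 127.1] jaw 99.0 tilt 0.6 F [ 0.2 -0.6 -0.1] M [ 0.01 -0.03  0.04] w 51.3 q [-0.09  0.01  1.47 -0.    1.66 -1.82]
[0.55643418 0.02816344 0.15518256 0.02200644] 0.1974792933403553
shift [ -37.7   29.9 -309.6] turn [ 0.5 11.2  0.5] rows>= 5.01
```

View pics/w19.png

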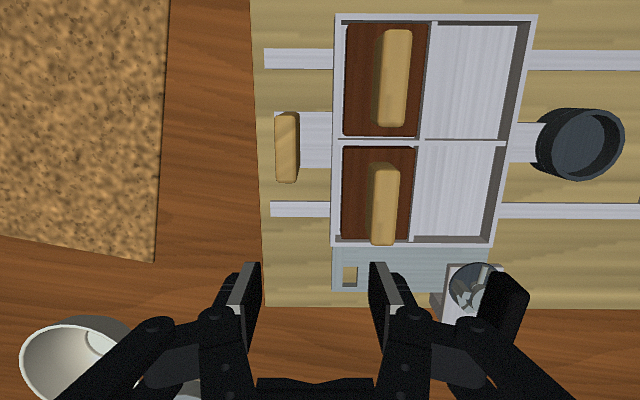

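Both blocks are seated, at px (385,80) and (378,195). Next is the block at (0.58, -0.338).

Emit:
{"api": "arm_command", "payload": {
  "rows": [
    [0.6,-7,0,-62,0,3,0],
    [0.6,-14,5,-124,0,6,0.5],
    [0.6,-22,10,-186,0,9,0.5],
    [0.6,-30,20,-248,0,11,0.5],
    [0.6,-38,30,-310,0,11,0.5]
  ]
}}

```text
time_s: 17.27
position: [0.5808, -0.3326, 0.0999]
tool_rot: [-0.704, 0.71, -0.015, 0.015]
ft_force: [0.9, -0.2, 0.2]
grip_width: 0.0514
```

Emit:
{"api": "arm_command", "payload": {
  "rows": [
    [0.6,0,0,-3,0,0,0]
  ]
}}

```text
time_s: 17.4
position: [0.5786, -0.3395, 0.0964]
tool_rot: [-0.704, 0.71, -0.018, 0.015]
ft_force: [0.5, 0.9, 0.0]
grip_width: 0.0514
```

Run:
```python
from fit import *
st(); c=shot("wrist"); cv2.imwrite("pics/w20.png",c["frame"]); 
v,f=fit([c],[.5815,-.3379,.006,-.05],1); print(v,f)
move([v[0],v[1],.0150],np.pi/2+v[2],1)
```

```text
t 17.4 pos [ 578.6 -339.5   96.4] jaw 87.3 tilt 0.48 F [0.5 0.9 0. ] M [0.01 0.   0.01] w 51.4 q [-0.58  0.29  1.21 -0.01  1.64 -2.1 ]
[ 0.58127026 -0.33695422 -0.03733343 -0.00123178] 0.06990125737017827
shift [ 2.2 82.2  1.6] turn [ 0.4 -0.5 -0.1] rows>= 1.32
```

View pics/w20.png

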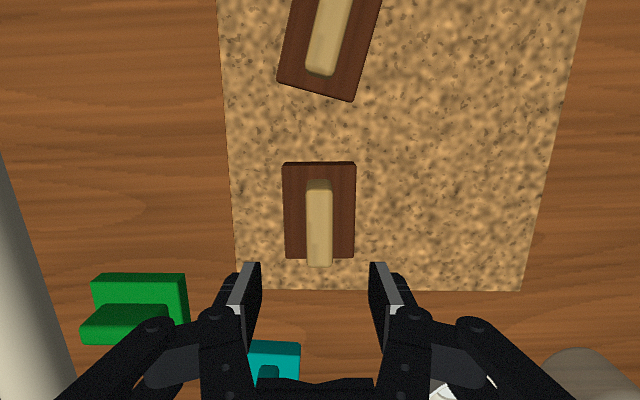

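Emit:
{"api": "arm_command", "payload": {
  "rows": [
    [0.6,2,30,2,0,0,0],
    [0.6,2,60,2,0,0,0],
    [0.6,2,78,2,0,0,0],
    [0.6,2,80,2,0,0,0]
  ]
}}

```text
time_s: 17.95
position: [0.5806, -0.335, 0.0156]
tool_rot: [-0.705, 0.709, -0.017, 0.014]
ft_force: [0.3, -0.7, 0.6]
grip_width: 0.0511
```

Run:
```python
from fit import *
st(); move([.5812,-.3370,.016],np.radians(90-2.1),1)
```

```text
t 17.95 pos [ 580.6 -335.    15.6] jaw 87.5 tilt 0.43 F [ 0.3 -0.7  0.6] M [-0.01 -0.02  0.02] w 51.1 q [-0.57  0.33  1.31 -0.01  1.51 -2.1 ]
shift [ 0.7 -0.4 -1.9] turn [ 0.3 -0.4 -0.3] rows>= 0.06
```

Emit:
{"api": "arm_command", "payload": {
  "rows": [
    [0,0,-0.5,-2,0,0,0],
    [0,0,-0.5,-2,0,0,0],
    [0,0,-0.5,-2,0,0,0],
    [0,0,-0.5,-2,0,0,0]
  ]
}}

```text
time_s: 18.45
position: [0.5814, -0.3376, 0.018]
tool_rot: [-0.704, 0.709, -0.016, 0.015]
ft_force: [0.7, -0.7, 6.7]
grip_width: 0.0166
```

Run:
```python
from fit import *
st(); c=shot("wrist"); cv2.imwrite("pics/w21.png",cv2.resize(c["frame"][140:380,220:420],None,fx=2.4,fy=2.4,interpolation=cv2.INTER_CUBIC))
```

```text
t 18.45 pos [ 581.4 -337.6   18. ] jaw 87.4 tilt 0.43 F [ 0.7 -0.7  6.7] M [ 0.09 -0.08 -0.02] w 16.6 q [-0.57  0.33  1.31 -0.01  1.51 -2.1 ]
```

View pics/w21.png

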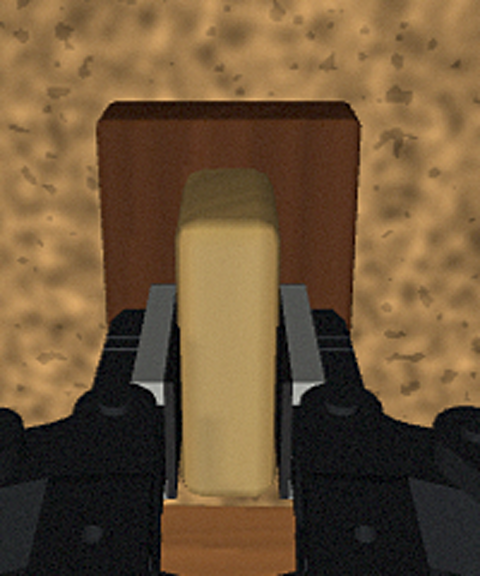

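Emit:
{"api": "arm_command", "payload": {
  "rows": [
    [0,0,-40,0,0,0,0],
    [0,0,-95,0,0,0,0],
    [0,0,-99,55,0,-3,0],
    [0,0,-99,115,0,-6,0],
    [0,0,-99,175,0,-9,0]
  ]
}}

```text
time_s: 19.12
position: [0.589, -0.1606, 0.1154]
tool_rot: [-0.704, 0.708, 0.039, -0.041]
ft_force: [1.6, 0.5, -0.7]
grip_width: 0.0166
```

Run:
```python
from h import *
st(); move([.5485,.0930,.110],np.radians(98.64),1)
```

```text
t 19.12 pos [ 589.  -160.6  115.4] jaw 96.5 tilt 0.42 F [ 1.6  0.5 -0.7] M [ 0.04 -0.03  0.05] w 16.6 q [-0.32  0.12  1.37 -0.01  1.65 -2.  ]
shift [-11.5   3.8 256.5] turn [ 0.4 -2.1 -0.2] rows>= 4.11
```

Emit:
{"api": "arm_command", "payload": {
  "rows": [
    [0,-3,0,60,0,-1,0],
    [0,-6,0,120,0,-2,0],
    [0,-9,0,180,0,-2,0],
    [0,-11,2,240,0,-2,0],
    [0,-11,4,256,0,-2,0]
  ]
}}

```text
time_s: 19.75
position: [0.548, 0.0957, 0.1094]
tool_rot: [-0.703, 0.707, 0.052, -0.055]
ft_force: [0.7, -0.4, -0.5]
grip_width: 0.0167
```

Run:
```python
from h import *
st(); move([.5485,.0930,.060],np.radians(98.64),1)
```

```text
t 19.75 pos [548.   95.7 109.4] jaw 98.7 tilt 0.4 F [ 0.7 -0.4 -0.5] M [-0.02 -0.02 -0.01] w 16.7 q [ 0.12 -0.02  1.52 -0.01  1.64 -1.61]
shift [ 0.3 49.4 -2.5] turn [ 0.3  0.1 -0.2] rows>= 0.79
```

Emit:
{"api": "arm_command", "payload": {
  "rows": [
    [0,0,25,-2,0,0,0],
    [0,0,49,-2,0,0,0],
    [0,0,49,-2,0,0,0]
  ]
}}

```text
time_s: 20.12
position: [0.5466, 0.0925, 0.0577]
tool_rot: [-0.703, 0.707, 0.05, -0.057]
ft_force: [0.3, 0.7, -0.6]
grip_width: 0.0172
```

Run:
```python
from h import *
st(); c=shot("wrist");cv2.imwrite("pics/w22.png",cv2.resize(c["frame"][100:380,180:500],None,fx=2.4,fy=2.1,interpolation=cv2.INTER_CUBIC)); move([.5485,.0930,.034],np.radians(98.64),1)
```

```text
t 20.12 pos [546.6  92.5  57.7] jaw 98.7 tilt 0.65 F [ 0.3  0.7 -0.6] M [ 0.01  0.   -0.04] w 17.2 q [ 0.11  0.    1.59 -0.01  1.56 -1.61]
shift [ 1.1 25.5  0.4] turn [ 0.3  0.  -0.4] rows>= 0.41
```

View pics/w22.png

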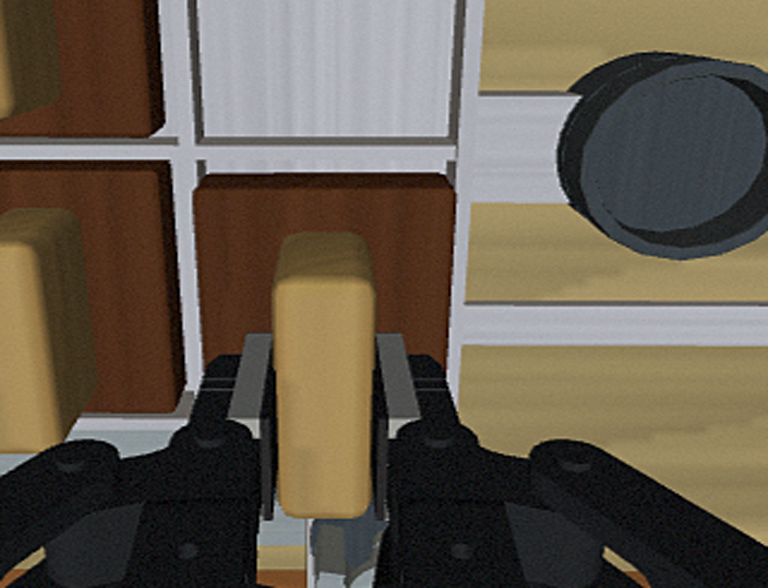

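Emit:
{"api": "arm_command", "payload": {
  "rows": [
    [0,2,8,0,0,0,0],
    [0,2,15,0,0,0,0],
    [0,2,20,0,0,0,0],
    [0,2,24,0,0,0,0]
  ]
}}

```text
time_s: 20.68
position: [0.5494, 0.0927, 0.0352]
tool_rot: [-0.703, 0.707, 0.051, -0.056]
ft_force: [-0.4, 0.1, -0.9]
grip_width: 0.0166
```

Run:
```python
from h import *
st(); c=shot("wrist");cv2.imwrite("pics/w23.png",cv2.resize(c["frame"][100:380,180:500],None,fx=2.4,fy=2.1,interpolation=cv2.INTER_CUBIC)); move([.5485,.0930,.034],np.radians(98.64),1)
```

```text
t 20.68 pos [549.4  92.7  35.2] jaw 98.7 tilt 0.52 F [-0.4  0.1 -0.9] M [-0.01  0.   -0.01] w 16.6 q [ 0.11  0.02  1.62 -0.01  1.51 -1.61]
shift [-0.5  0.6  0.4] turn [ 0.3  0.  -0.4] rows>= 0.05
```

View pics/w23.png

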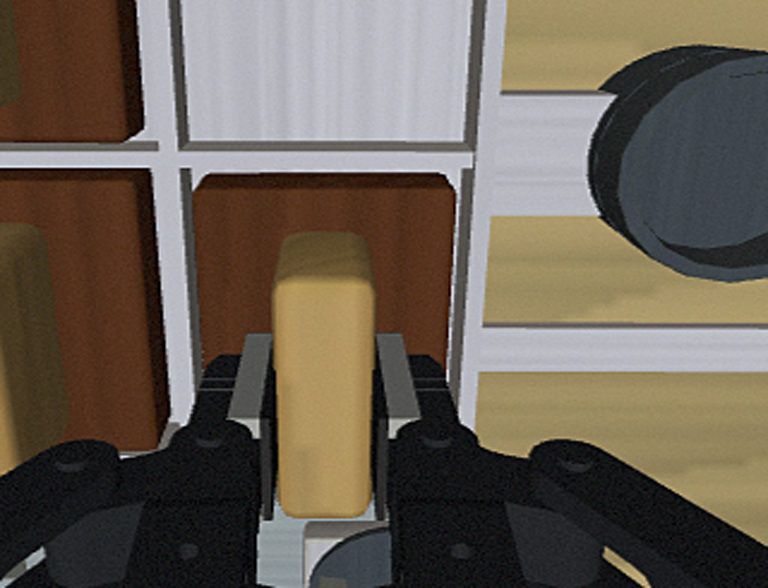

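The block is in the pocket with no side forces. I'll release it and go for the last one at (0.458, -0.326).

Emit:
{"api": "arm_command", "payload": {
  "rows": [
    [0,0,1,0,0,0,0],
    [0.5,0,1,0,0,0,0],
    [0.5,0,1,0,0,0,0],
    [0.5,0,-40,0,0,0,0],
    [0.5,0,-90,0,0,0,0]
  ]
}}

```text
time_s: 21.35
position: [0.5488, 0.0932, 0.1244]
tool_rot: [-0.703, 0.707, 0.05, -0.057]
ft_force: [1.2, -0.0, -0.2]
grip_width: 0.0429
```

Run:
```python
from h import *
st(); move([.458,-.326,.115],np.radians(90-17.7),1)
```

```text
t 21.35 pos [548.8  93.2 124.4] jaw 98.7 tilt 0.69 F [ 1.2 -0.  -0.2] M [-0.06 -0.03 -0.02] w 42.9 q [ 0.11 -0.01  1.49 -0.01  1.68 -1.61]
shift [-152.9   13.2 -400.7] turn [ 0.5 26.4 -0.5] rows>= 6.87
```

Emit:
{"api": "arm_command", "payload": {
  "rows": [
    [0.6,-22,0,-57,0,5,0],
    [0.6,-44,0,-114,0,10,0],
    [0.6,-66,0,-171,0,15,0],
    [0.6,-88,5,-228,0,20,0],
    [0.6,-110,8,-285,0,26,0]
  ]
}}

```text
time_s: 21.98
position: [0.4825, -0.207, 0.1194]
tool_rot: [-0.696, 0.702, -0.11, 0.105]
ft_force: [-0.2, -0.0, -1.1]
grip_width: 0.0512
```

Emit:
{"api": "arm_command", "payload": {
  "rows": [
    [0.6,0,2,-60,0,0,0],
    [0.6,7,4,-120,0,0,0],
    [0.6,7,4,-123,0,0,0]
  ]
}}

```text
time_s: 22.35
position: [0.4506, -0.3299, 0.1162]
tool_rot: [-0.695, 0.702, -0.112, 0.107]
ft_force: [-0.2, 0.3, 0.0]
grip_width: 0.0509
```

Run:
```python
from fit import *
st(); c=shot("wrist"); cv2.imwrite("pics/w24.png",c["frame"]); 
v,f=fit([c],[.4585,-.326,.0,-.31],1); print(v,f)
move([v[0],v[1],.040],np.pi/2+v[2],1)
```

```text
t 22.35 pos [ 450.6 -329.9  116.2] jaw 72.2 tilt 0.71 F [-0.2  0.3  0. ] M [ 0.04 -0.07 -0.04] w 50.9 q [-0.68 -0.02  1.51 -0.01  1.65 -1.95]
[ 0.45976668 -0.32590532 -0.30562065 -0.00064294] 0.07660418437495342
shift [ 7.9 76.2  5.5] turn [ 0.6 -0.2 -0.4] rows>= 1.23
```

View pics/w24.png

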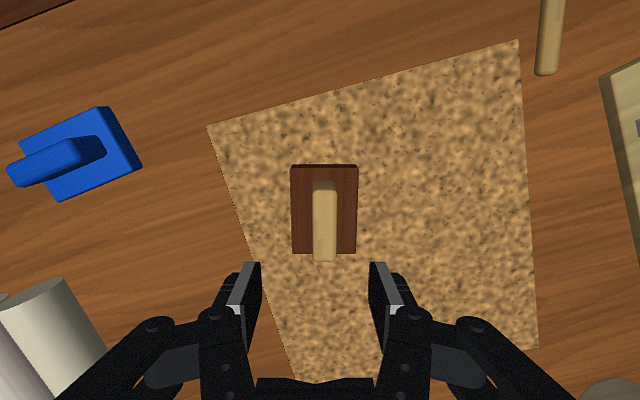

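Emit:
{"api": "arm_command", "payload": {
  "rows": [
    [0.6,8,20,5,0.6,0,-0.4],
    [0.6,8,60,5,0.6,0,-0.4],
    [0.6,8,95,5,0.6,0,-0.4],
    [0.6,8,97,5,0.6,0,-0.4],
    [0.6,8,97,5,0.6,0,-0.4]
  ]
}}

```text
time_s: 23.02
position: [0.4605, -0.3261, 0.0207]
tool_rot: [0.699, -0.699, 0.108, -0.109]
ft_force: [0.5, 0.2, 0.2]
grip_width: 0.0513
```

Run:
```python
from fit import *
st(); move([.4597,-.3260,.017],np.radians(90-17.5),1)
```

```text
t 23.02 pos [ 460.5 -326.1   20.7] jaw 72.4 tilt 0.12 F [0.5 0.2 0.2] M [ 0.02 -0.01 -0.01] w 51.3 q [-0.68  0.04  1.62  0.    1.48 -1.94]
shift [-0.8  3.7 -0.2] turn [-0.  -0.1  0.1] rows>= 0.06
```

Emit:
{"api": "arm_command", "payload": {
  "rows": [
    [0.6,-1,3,0,0,0,0],
    [0,-1,3,0,0,0,0],
    [0,-1,3,0,0,0,0],
    [0,-1,3,0,0,0,0],
    [0,-1,3,0,0,0,0]
  ]
}}

```text
time_s: 23.65
position: [0.46, -0.3263, 0.0187]
tool_rot: [-0.698, 0.699, -0.107, 0.11]
ft_force: [-0.7, -0.6, 5.7]
grip_width: 0.0171
```

Run:
```python
from fit import *
st(); c=shot("wrist"); cv2.imwrite("pics/w25.png",cv2.resize(c["frame"][140:380,220:420],None,fx=2.4,fy=2.4,interpolation=cv2.INTER_CUBIC))
```

```text
t 23.65 pos [ 460.  -326.3   18.7] jaw 72.4 tilt 0.21 F [-0.7 -0.6  5.7] M [0.07 0.06 0.01] w 17.1 q [-0.68  0.04  1.63  0.    1.47 -1.94]
```

View pics/w25.png

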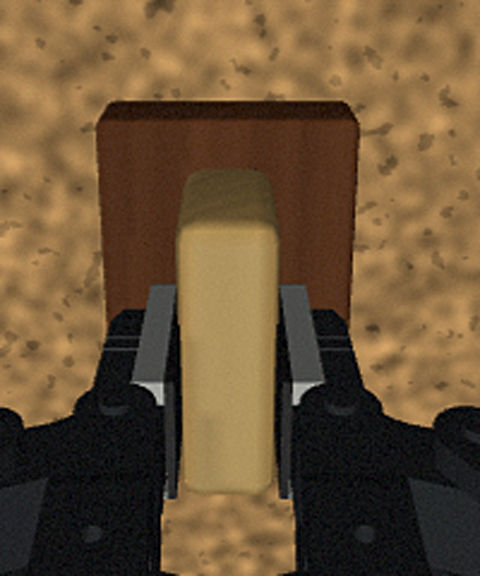

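Emit:
{"api": "arm_command", "payload": {
  "rows": [
    [0,0,-40,0,0,0,0],
    [0,0,-95,0,0,0,0],
    [0,0,-99,55,0,-5,0],
    [0,0,-99,115,0,-10,0],
    [0,0,-99,175,0,-20,0]
  ]
}}

```text
time_s: 24.32
position: [0.5126, -0.1578, 0.117]
tool_rot: [-0.707, 0.707, 0.017, -0.015]
ft_force: [0.1, -0.8, -1.3]
grip_width: 0.0168
```

Run:
```python
from h import *
st(); move([.4660,.0804,.110],np.radians(98.64),1)
```

```text
t 24.32 pos [ 512.6 -157.8  117. ] jaw 92.6 tilt 0.15 F [ 0.1 -0.8 -1.3] M [-0.01 -0.02 -0.01] w 16.8 q [-0.36 -0.08  1.57  0.    1.65 -1.98]
shift [-35.8   6.7 240. ] turn [ 0.1 -6.1  0.1] rows>= 3.88
```

Emit:
{"api": "arm_command", "payload": {
  "rows": [
    [0,-10,0,60,0,-2,0],
    [0,-20,0,120,0,-4,0],
    [0,-30,0,180,0,-6,0],
    [0,-36,2,240,0,-6,0],
    [0,-36,6,240,0,-6,0]
  ]
}}

```text
time_s: 24.95
position: [0.4647, 0.0842, 0.1101]
tool_rot: [0.705, -0.705, -0.056, 0.055]
ft_force: [0.6, -0.5, -1.3]
grip_width: 0.0166
```

Run:
```python
from h import *
st(); move([.4660,.0804,.060],np.radians(98.64),1)
```

```text
t 24.95 pos [464.7  84.2 110.1] jaw 99.0 tilt 0.09 F [ 0.6 -0.5 -1.3] M [-0.   -0.06  0.05] w 16.6 q [ 0.11 -0.26  1.74  0.    1.66 -1.62]
shift [ 0.7 50.1 -3.9] turn [-0.   0.3  0.1] rows>= 0.8
```

Emit:
{"api": "arm_command", "payload": {
  "rows": [
    [0,0.5,25,-3,0,0.3,0],
    [0,0.5,48,-3,0,0.3,0],
    [0,0.5,48,-3,0,0.3,0]
  ]
}}

```text
time_s: 25.32
position: [0.464, 0.0803, 0.0593]
tool_rot: [-0.705, 0.705, 0.052, -0.054]
ft_force: [-0.8, 0.8, -1.8]
grip_width: 0.0169
```

Run:
```python
from h import *
st(); c=shot("wrist");cv2.imwrite("pics/w26.png",cv2.resize(c["frame"][100:380,180:500],None,fx=2.4,fy=2.1,interpolation=cv2.INTER_CUBIC)); move([.4660,.0804,.035],np.radians(98.64),1)
```

```text
t 25.32 pos [464.   80.3  59.3] jaw 98.6 tilt 0.23 F [-0.8  0.8 -1.8] M [-0.02 -0.05 -0.03] w 16.9 q [ 0.1  -0.24  1.81 -0.    1.57 -1.62]
shift [ 1.  26.1 -0.2] turn [-0.  -0.  -0.1] rows>= 0.42
```

View pics/w26.png

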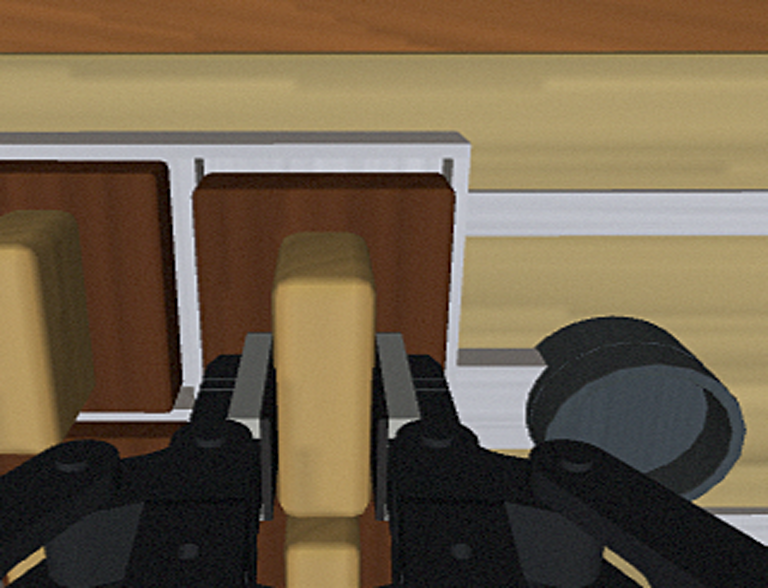

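Emit:
{"api": "arm_command", "payload": {
  "rows": [
    [0,1.5,8,0,0,0,0],
    [0,1.5,15,0,0,0,0],
    [0,1.5,20,0,0,0,0],
    [0,1.5,25,0,0,0,0]
  ]
}}

```text
time_s: 25.88
position: [0.4665, 0.0807, 0.0358]
tool_rot: [-0.705, 0.705, 0.053, -0.053]
ft_force: [0.6, -0.4, -1.2]
grip_width: 0.0172
```

Run:
```python
from h import *
st(); c=shot("wrist");cv2.imwrite("pics/w27.png",cv2.resize(c["frame"][100:380,180:500],None,fx=2.4,fy=2.1,interpolation=cv2.INTER_CUBIC)); move([.4660,.0804,.0345],np.radians(98.64),1)
```

```text
t 25.88 pos [466.5  80.7  35.8] jaw 98.6 tilt 0.06 F [ 0.6 -0.4 -1.2] M [ 0.    0.01 -0.01] w 17.2 q [ 0.1  -0.22  1.84  0.    1.52 -1.62]
shift [-0.1  0.6 -0.3] turn [-0.  -0.  -0.1] rows>= 0.01
```

View pics/w27.png

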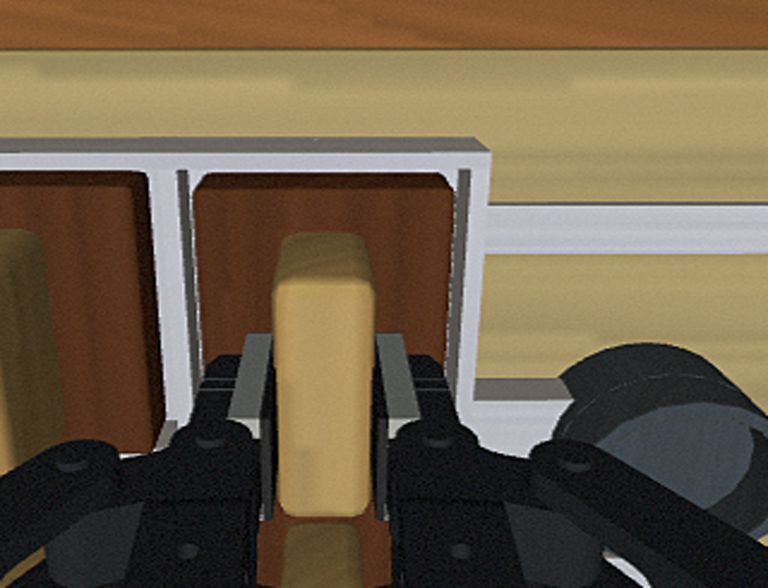

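Emit:
{"api": "arm_command", "payload": {
  "rows": [
    [0.5,0,1,0,0,0,0],
    [0.5,0,1,0,0,0,0],
    [0.5,0,-45,0,0,0,0],
    [0.7,0,-100,0,0,0,0],
    [1,0,-110,40,0,10,0]
  ]
}}

```text
time_s: 26.55
position: [0.4628, 0.1195, 0.1506]
tool_rot: [0.707, -0.707, 0.009, -0.013]
ft_force: [-0.0, 0.8, -0.1]
grip_width: 0.0764
```

Run:
```python
from h import *
st(); move([.480,.155,.15],np.radians(8.6),1)
```

```text
t 26.55 pos [462.8 119.5 150.6] jaw 88.2 tilt 0.39 F [-0.   0.8 -0.1] M [-0.01  0.02 -0.01] w 76.4 q [ 0.18 -0.25  1.66 -0.    1.73 -1.36]
shift [16.1  0.8 36. ] turn [-0.3 79.6  0.3] rows>= 7.44
```

Emit:
{"api": "arm_command", "payload": {
  "rows": [
    [1,8,0,18,0,10,0],
    [1,16,0,36,0,21,0],
    [1,16,0,36,0,32,0],
    [1,16,0,36,0,42,0],
    [1,16,0,36,0,53,0]
  ]
}}

```text
time_s: 27.18
position: [0.4801, 0.1551, 0.1512]
tool_rot: [0.629, -0.626, 0.324, -0.328]
ft_force: [0.0, -0.9, -0.1]
grip_width: 0.0852
```

Emit:
{"api": "arm_command", "payload": {
  "rows": [
    [1,0,0,0,0,10,0],
    [1,0,0,0,0,20,0],
    [1,0,0,0,0,26,0],
    [1,0,0,0,0,26,0]
  ]
}}

```text
time_s: 27.68
position: [0.4802, 0.1552, 0.1516]
tool_rot: [0.54, -0.536, 0.456, -0.46]
ft_force: [0.3, -0.0, -0.4]
grip_width: 0.0853
```

Run:
```python
from h import *
st(); c=shot("wrist","w28"); print(proj(c,[.4903,.1665,.053]))
move([.4903,.1665,.08],np.radians(8.6),1)
```

```text
t 27.68 pos [480.2 155.2 151.6] jaw 9.2 tilt 0.46 F [ 0.3 -0.  -0.4] M [-0.01 -0.   -0.03] w 85.3 q [ 0.25 -0.18  1.6  -0.    1.72  0.09]
[327.12230679 191.60111008]
shift [-9.6 71.6 11.2] turn [-0.5  0.6  0. ] rows>= 1.17
```

View pics/w28.png

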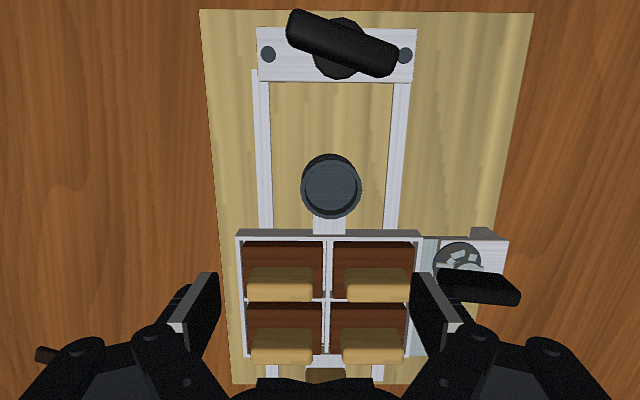

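All four blocks show in the pockets. The pot rim centre is at px (331,185). The clamp bar runs from (290,22) to (398,65), about 0.37 rad clockwise.

Run:
```python
from jfit import *
J=np.load("J.npy"); c=shot("wrist"); a=adj(c,J[7:10])
P=onz(a,(331,185.5),.053); print(P, onz(c,(331,185.5),.053))
f=c["frame"]; cv2.imwrite("pics/w28b.png",cv2.resize(f[0:240,270:520],None,fx=3.0,fy=2.5,interpolation=cv2.INTER_CUBIC))
move([.4925,.170,.06],np.radians(8.6),1)
```

```text
[0.49290688 0.17102069 0.053     ] [0.49246513 0.17207766 0.053     ]
shift [-12.7  91.5  13.8] turn [-0.4  0.6  0. ] rows>= 1.5
```

View pics/w28b.png

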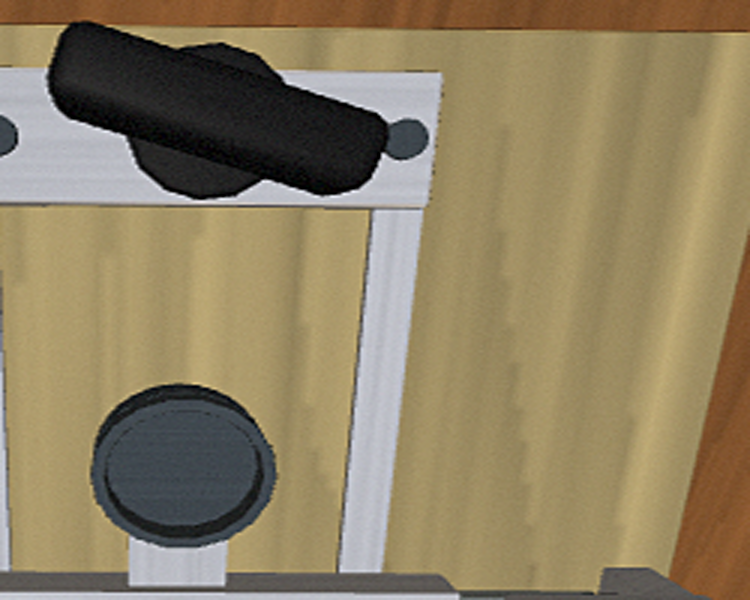

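Emit:
{"api": "arm_command", "payload": {
  "rows": [
    [1,-13,20,14,-0.4,-0.6,0],
    [1,-13,70,14,-0.4,-0.6,0],
    [1,-13,110,14,-0.4,-0.6,0],
    [1,-13,120,14,-0.4,-0.6,0],
    [1,-13,120,14,-0.4,-0.6,0]
  ]
}}

```text
time_s: 28.4
position: [0.4929, 0.1704, 0.032]
tool_rot: [0.541, -0.541, 0.455, -0.455]
ft_force: [0.9, 0.1, -0.7]
grip_width: 0.0854
```

Run:
```python
from h import *
st(); c=shot("wrist","w29"); move([.4927,.1705,.005],np.radians(8.6),1)
```

```text
t 28.4 pos [492.9 170.4  32. ] jaw 9.9 tilt 0.05 F [ 0.9  0.1 -0.7] M [-0.04 -0.06 -0.06] w 85.4 q [ 0.27 -0.08  1.72 -0.    1.5   0.1 ]
shift [-0.1 28.3 -1.1] turn [-0.2  1.3  0. ] rows>= 0.45
```

View pics/w29.png

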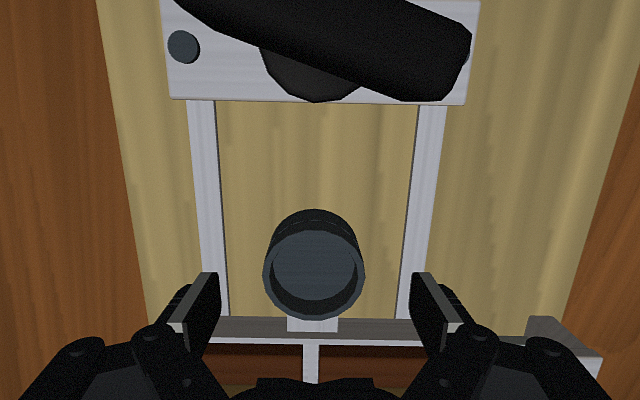

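Emit:
{"api": "arm_command", "payload": {
  "rows": [
    [1,-1,15,0,0,1,0],
    [1,-1,27,0,0,1,0],
    [0,-1,27,0,0,1,0],
    [0,-1,27,0,0,1,0],
    [0,-1,27,0,0,1,0]
  ],
  "grip_force": 30
}}

```text
time_s: 29.08
position: [0.4922, 0.1714, 0.0068]
tool_rot: [-0.537, 0.537, -0.46, 0.46]
ft_force: [-6.7, -1.1, 5.3]
grip_width: 0.0499
```

Run:
```python
from h import *
st(); c=shot("wrist","w30")
```

```text
t 29.07 pos [492.2 171.4   6.8] jaw 8.9 tilt 0.03 F [-6.7 -1.1  5.3] M [-0.29  1.54  0.03] w 49.9 q [ 0.27 -0.06  1.75 -0.    1.46  0.11]
```

View pics/w30.png

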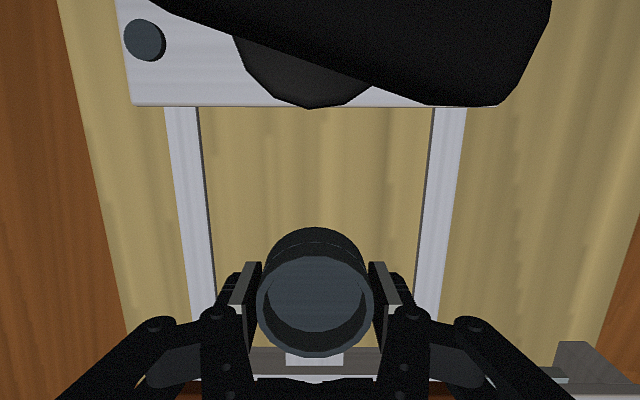

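Emit:
{"api": "arm_command", "payload": {
  "rows": [
    [0,0,-10,0,0,0,0],
    [0,0,-30,0,0,0,0],
    [0,0,-80,0,0,0,0],
    [0,0,-130,0,0,0,0],
    [0,0,-150,0,0,0,0]
  ],
  "grip_force": 50
}}

```text
time_s: 29.75
position: [0.4938, 0.1719, 0.1617]
tool_rot: [0.539, -0.535, 0.458, -0.461]
ft_force: [0.7, -0.8, -0.1]
grip_width: 0.0
```

Run:
```python
from h import *
st(); c=shot("wrist","w31"); move([.40,.42,.15],np.radians(40),1)
```

```text
t 29.75 pos [493.8 171.9 161.7] jaw 8.9 tilt 0.38 F [ 0.7 -0.8 -0.1] M [-0.03  0.01 -0.04] w 0.0 q [ 0.27 -0.13  1.53 -0.    1.73  0.11]
shift [-259.6   12.7  -54.8] turn [ -0.5 -31.1   0.1] rows>= 4.25
```

View pics/w31.png

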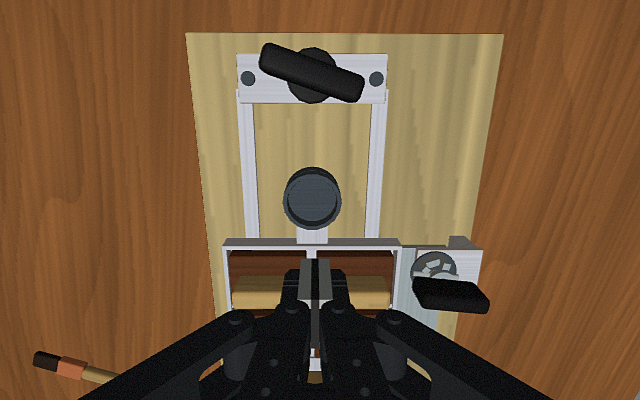

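The pot did not come along: it is still upright in place. At jig y 63 it would sit exactly under the clamp screw (y 165) once the carriage has moved 100 mm, and a strip joins it to the carriage, so it is the carriage's clamp seat, not an obstacle. I'll leave it and go to the plunger.

Run:
```python
from h import *
move([.605,.1205,.15],np.radians(96.4),1)
```

```text
shift [ 68.   13.7 101.5] turn [ -0.4 -87.5   0.3] rows>= 8.18
```

Emit:
{"api": "arm_command", "payload": {
  "rows": [
    [0.5,20,0,30,0,-10,0],
    [0.5,40,0,60,0,-21,0],
    [0.5,60,5,95,0,-32,0],
    [0.5,68,5,101,0,-42,0],
    [0.5,68,8,101,0,-53,0]
  ]
}}

```text
time_s: 30.42
position: [0.6047, 0.1195, 0.1534]
tool_rot: [0.687, -0.685, 0.17, -0.173]
ft_force: [-0.4, -0.2, 1.2]
grip_width: 0.0427
```

Emit:
{"api": "arm_command", "payload": {
  "rows": [
    [0.5,0,0,0,0,-10,0],
    [0.5,0,0,0,0,-21,0],
    [0.5,0,0,0,0,-32,0],
    [0.5,0,0,0,0,-35,0]
  ]
}}

```text
time_s: 30.92
position: [0.6042, 0.1194, 0.1514]
tool_rot: [0.706, -0.705, -0.045, 0.043]
ft_force: [-0.3, -0.3, -0.2]
grip_width: 0.0428
```

Run:
```python
from h import *
st(); c=shot("wrist","w32"); move([.615,.1216,.12],np.radians(96.4),1)
cv2.imwrite("pics/w32b.png",cv2.resize(c["frame"][120:320,220:420],None,fx=3,fy=3,interpolation=cv2.INTER_CUBIC))
import pickle; pickle.dump({k:c[k] for k in("frame","fx","fy","cx","cy","M")},open("c4.pkl","wb"))
```

```text
t 30.93 pos [604.2 119.4 151.4] jaw 97.1 tilt 0.15 F [-0.3 -0.3 -0.2] M [-0.01  0.   -0.  ] w 42.8 q [ 0.14  0.13  1.3   0.    1.72 -1.56]
shift [11.  31.5  0.8] turn [-0.   0.8  0.1] rows>= 0.53
```

View pics/w32.png

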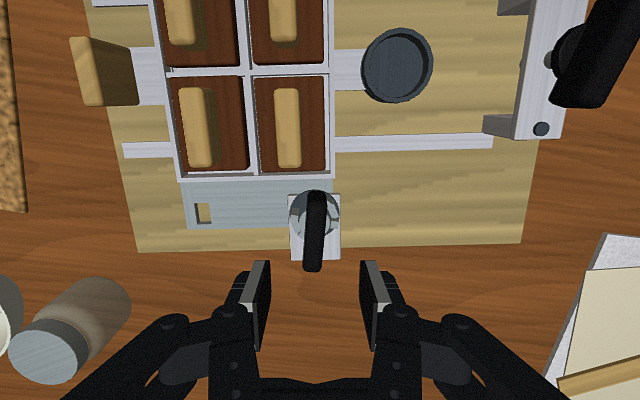

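View pics/w32b.png

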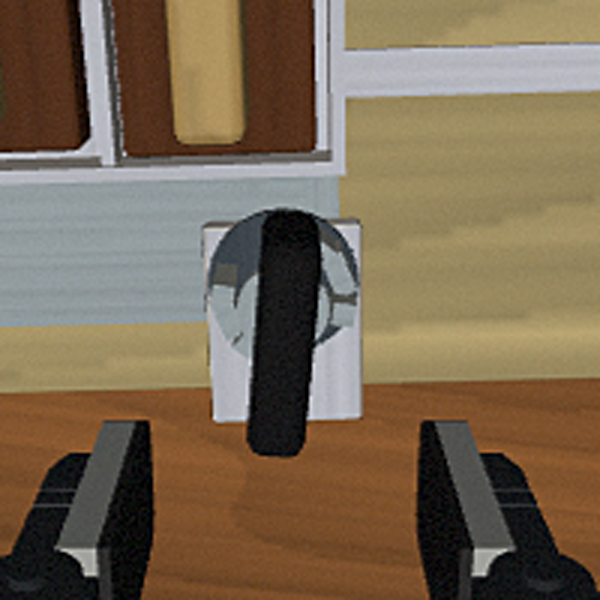

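```bash
cat > bar.py <<'E'
from jfit import *
J=np.load("J.npy")
def barfit(c,P0,ang0,half,zoff,roi,thr=45,fz=False):
    """half=(hx,hy), box z from -zl to zh about P0z"""
    f=cv2.GaussianBlur(cv2.resize(c["frame"],None,fx=4,fy=4,interpolation=cv2.INTER_CUBIC),(0,0),1.5)
    m=(f.max(2)<thr).astype(np.uint8); x0,y0,w,h=roi; keep=np.zeros_like(m); keep[y0*4:(y0+h)*4,x0*4:(x0+w)*4]=1; m&=keep
    k,l,s_,_=cv2.connectedComponentsWithStats(m); m=(l==1+np.argmax(s_[1:,4])).astype(np.uint8)
    B=box(-half[0],half[0],-half[1],half[1],zoff[0],zoff[1])
    def cost(v):
        z=v[3] if fz else P0[2]
        p=projN(c,B@R.from_euler("z",v[2]).as_matrix().T+[v[0],v[1],z]); q=np.zeros_like(m)
        cv2.fillConvexPoly(q,np.round(cv2.convexHull(((p+.5)*4-.5).astype(np.float32))*16).astype(np.int32),1,shift=4)
        q&=keep; return 1-(q&m).sum()/max(1,(q|m).sum())
    v0=np.array([P0[0],P0[1],ang0]+([P0[2]] if fz else [])); S=[v0]+[v0+np.eye(len(v0))[i]*[.01,.01,.15,.01][i] for i in range(len(v0))]
    r=minimize(cost,v0,method="Nelder-Mead",options=dict(initial_simplex=np.array(S),xatol=1e-4,fatol=1e-4,maxiter=300)); return r.x,r.fun
E
python3 - <<'E'
from bar import *
c=pickle.load(open("c4.pkl","rb"));a=adj(c,J[7:10])
for cc in(c,a):
    for fz in(0,1):
        v,f=barfit(cc,[.615,.1216,.097],.1,(27,7),(-21,11),(290,180,55,100),50,fz); print(np.round(v,4),round(f,3),"twist",J[2]-v[2])
E
```

```text
[0.6145 0.12   0.0473] 0.129 twist 0.10344616580896591
[0.6192 0.1206 0.0488 0.0818] 0.035 twist 0.10199078970067953
[0.6157 0.1202 0.0504] 0.093 twist 0.10034197978416813
[0.6193 0.1206 0.049  0.0862] 0.035 twist 0.10179476744992064
```

Run:
```python
from h import *
move([.6165,.1208,.057],np.radians(92.8),1)
```

```text
shift [12.2 94.5 -0.2] turn [-0.   4.4  0.1] rows>= 1.52
```

Emit:
{"api": "arm_command", "payload": {
  "rows": [
    [0.5,12,20,0,0,4,0],
    [0.5,12,50,0,0,4,0],
    [0.5,12,75,0,0,4,0],
    [0.5,12,75,0,0,4,0]
  ]
}}

```text
time_s: 31.48
position: [0.6141, 0.1206, 0.0723]
tool_rot: [0.707, -0.707, -0.018, 0.021]
ft_force: [-0.2, 1.0, -0.2]
grip_width: 0.0425
```

Run:
```python
from h import *
st(); c=shot("wrist","w33"); move([.6165,.1208,.057],np.radians(92.8),1)
```

```text
t 31.48 pos [614.1 120.6  72.3] jaw 93.1 tilt 0.26 F [-0.2  1.  -0.2] M [ 0.02 -0.    0.02] w 42.5 q [ 0.14  0.18  1.38  0.    1.59 -1.49]
shift [ 1.3 17.7 -0.1] turn [-0.   0.3 -0.1] rows>= 0.28
```

View pics/w33.png

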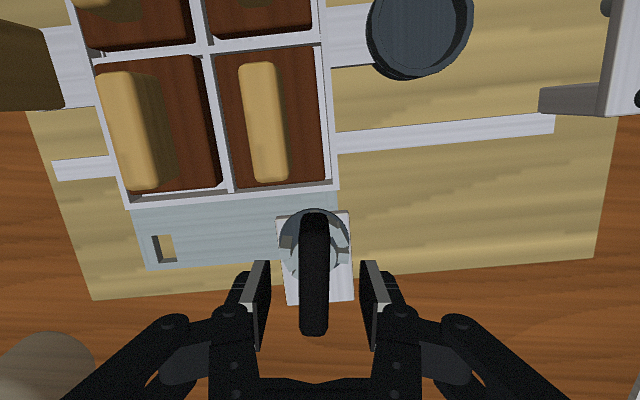

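The bar at px (315,270) is centred between the pads. I'll descend and grip it.

Emit:
{"api": "arm_command", "payload": {
  "rows": [
    [0.5,1,8,0,0,0,0],
    [0.5,1,15,0,0,0,0],
    [0,1,16,0,0,0,0],
    [0,1,16,0,0,0,0],
    [0,1,16,0,0,0,0]
  ],
  "grip_force": 60
}}

```text
time_s: 32.15
position: [0.6162, 0.1204, 0.0588]
tool_rot: [-0.707, 0.707, 0.019, -0.02]
ft_force: [0.4, -2.0, -2.0]
grip_width: 0.0131
```

Run:
```python
from h import *
st(); c=shot("wrist","w34")
```

```text
t 32.15 pos [616.2 120.4  58.8] jaw 93.1 tilt 0.06 F [ 0.4 -2.  -2. ] M [-0.33  0.06  0.02] w 13.1 q [ 0.14  0.19  1.39  0.    1.56 -1.49]
```

View pics/w34.png

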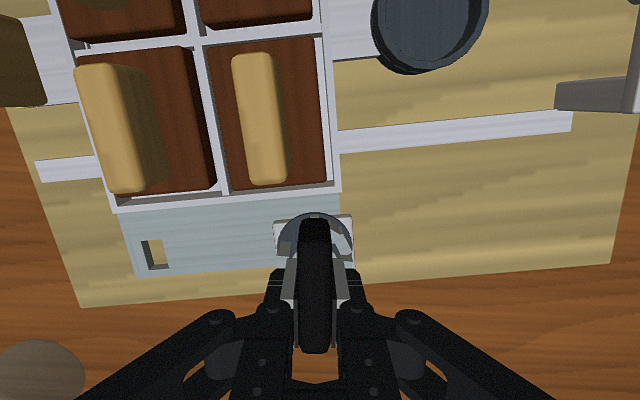

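Emit:
{"api": "arm_command", "payload": {
  "rows": [
    [0,0,-4,0,0,0,0],
    [0,0,-9,0,0,0,0],
    [0,0,-14,0,0,0,0],
    [0,0,-16,0,0,0,0],
    [0,0,-16,0,0,0,0]
  ],
  "grip_force": 90
}}

```text
time_s: 32.83
position: [0.6161, 0.1204, 0.0744]
tool_rot: [-0.707, 0.707, 0.019, -0.02]
ft_force: [3.8, -1.5, -11.0]
grip_width: 0.0125
```

Run:
```python
from h import *
st(); c=shot("wrist","w35")
```

```text
t 32.83 pos [616.1 120.4  74.4] jaw 93.1 tilt 0.09 F [  3.8  -1.5 -11. ] M [-0.05 -0.7  -0.01] w 12.5 q [ 0.14  0.18  1.37  0.    1.59 -1.49]
```

View pics/w35.png

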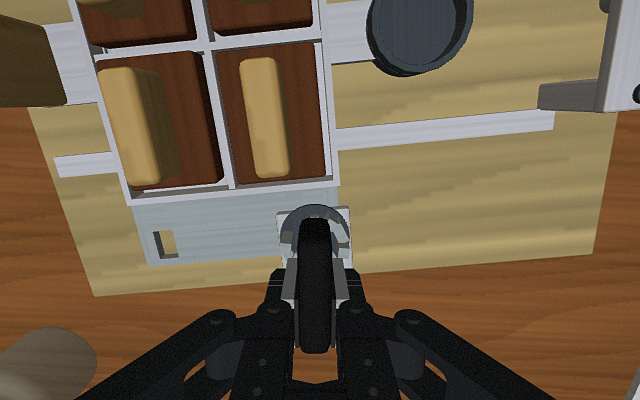

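Lifted 15.6 mm, with the spring pulling 11 N. Next I'll twist clockwise.

Emit:
{"api": "arm_command", "payload": {
  "rows": [
    [0,0,0,0,0,7,0],
    [0,0,0,0,0,14,0],
    [0,0,0,0,0,21,0],
    [0,0,0,0,0,28,0],
    [0,0,0,0,0,35,0]
  ]
}}

```text
time_s: 33.5
position: [0.6157, 0.1188, 0.0737]
tool_rot: [-0.678, 0.681, -0.197, 0.195]
ft_force: [2.6, -7.1, -9.9]
grip_width: 0.0127
```

Run:
```python
from h import *
st()
```

```text
t 33.5 pos [615.7 118.8  73.7] jaw 57.8 tilt 0.24 F [ 2.6 -7.1 -9.9] M [-1.01 -0.51  0.04] w 12.7 q [ 0.14  0.18  1.37 -0.    1.59 -0.87]
```

Emit:
{"api": "arm_command", "payload": {
  "rows": [
    [0,0,0,0,0,8,0],
    [0,0,0,0,0,16,0],
    [0,0,0,0,0,24,0],
    [0,0,0,0,0,30,0],
    [0,0,0,0,0,30,0]
  ]
}}

```text
time_s: 34.12
position: [0.6147, 0.1177, 0.0728]
tool_rot: [-0.603, 0.608, -0.366, 0.364]
ft_force: [-1.7, -5.7, -9.4]
grip_width: 0.0124
```

Run:
```python
from h import *
st()
```

```text
t 34.12 pos [614.7 117.7  72.8] jaw 27.8 tilt 0.43 F [-1.7 -5.7 -9.4] M [-0.86 -0.05  0.01] w 12.4 q [ 0.14  0.18  1.37 -0.    1.59 -0.35]
```

Emit:
{"api": "arm_command", "payload": {
  "rows": [
    [0,0,2,0,0,0,0],
    [0,0,4,0,0,0,0],
    [0,0,5,0,0,0,0],
    [0,0,5,0,0,0,0]
  ]
}}

```text
time_s: 34.62
position: [0.6147, 0.1176, 0.0684]
tool_rot: [-0.603, 0.608, -0.366, 0.364]
ft_force: [-0.5, -3.7, -5.6]
grip_width: 0.0123
```

Run:
```python
from h import *
st()
```

```text
t 34.62 pos [614.7 117.6  68.4] jaw 27.9 tilt 0.42 F [-0.5 -3.7 -5.6] M [-0.51 -0.04  0.04] w 12.3 q [ 0.14  0.18  1.38 -0.    1.58 -0.35]
```

Emit:
{"api": "arm_command", "payload": {
  "rows": [
    [0,0,1,0,0,0,0],
    [0,0,2,0,0,0,0],
    [0,0,2,0,0,0,0]
  ]
}}

```text
time_s: 35.0
position: [0.6148, 0.1176, 0.0683]
tool_rot: [-0.603, 0.608, -0.365, 0.364]
ft_force: [-4.1, -4.5, 1.2]
grip_width: 0.0127
```

Run:
```python
from h import *
st(); shot("wrist","w36")
```

```text
t 35.0 pos [614.8 117.6  68.3] jaw 27.9 tilt 0.37 F [-4.1 -4.5  1.2] M [-0.58  0.66  0.02] w 12.7 q [ 0.14  0.18  1.38 -0.    1.58 -0.35]
```

View pics/w36.png

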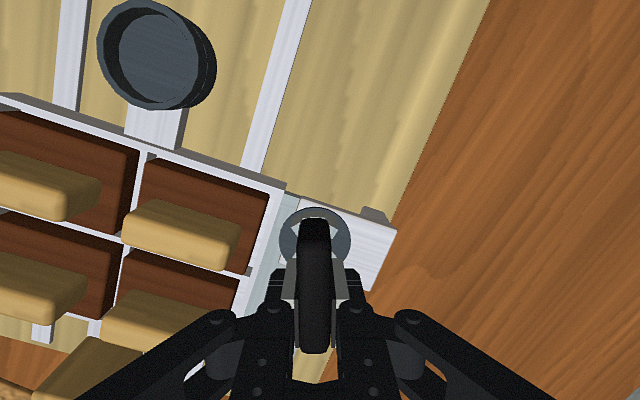

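The knob no longer sinks at lift 9.5 mm and the force has flipped, so it is resting in the notch. I'll release and retreat.

Emit:
{"api": "arm_command", "payload": {
  "rows": [
    [0.4,0,0,0,0,0,0],
    [0.4,0,0,0,0,0,0],
    [0.4,0,-20,0,0,0,0],
    [0.4,0,-70,0,0,0,0],
    [0.4,0,-90,0,0,0,0]
  ]
}}

```text
time_s: 35.67
position: [0.6168, 0.1185, 0.1641]
tool_rot: [-0.605, 0.606, -0.363, 0.366]
ft_force: [-0.1, -0.4, 0.5]
grip_width: 0.0339
```

Run:
```python
from bar import *
st(); c=shot("wrist","w37"); 
v,f=barfit(c,[.617,.1206,.0955],-1.05,(27,7),(-21,11),(265,150,110,130),50,1); print(v,f,"twist",J[2]-v[2])
```

```text
t 35.67 pos [616.8 118.5 164.1] jaw 27.9 tilt 0.27 F [-0.1 -0.4  0.5] M [-0.02  0.02  0.06] w 33.9 q [ 0.14  0.16  1.24 -0.    1.74 -0.35]
[ 0.61600023  0.11600592 -1.07968875  0.09054494] 0.03879635886631949 twist 1.2304448198005467
```

View pics/w37.png

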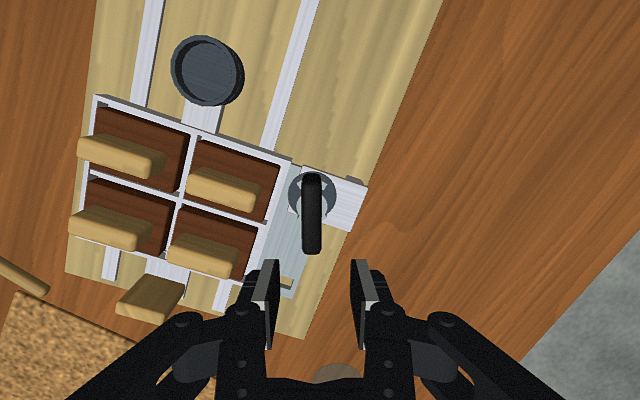

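Plunger rests up by itself: twist 1.23, fitted bar about 9 mm higher. Next I'll grip the tab at (0.527, -0.045).

Run:
```python
from h import *
move([.527,-.045,.12],np.radians(98.6),1)
```

```text
shift [ 102.1   45.8 -156.4] turn [  0.  -70.7   0.4] rows>= 6.61
```

Emit:
{"api": "arm_command", "payload": {
  "rows": [
    [0.5,20,0,-30,0,-10,0],
    [0.5,40,10,-60,0,-21,0],
    [0.5,60,20,-95,0,-32,0],
    [0.5,82,30,-130,0,-42,0],
    [0.5,102,40,-156,0,-53,0]
  ]
}}

```text
time_s: 36.35
position: [0.5262, -0.0457, 0.1249]
tool_rot: [-0.704, 0.706, -0.054, 0.057]
ft_force: [1.6, 0.5, -0.2]
grip_width: 0.0427
```

Emit:
{"api": "arm_command", "payload": {
  "rows": [
    [0.5,0,0,0,0,-10,0],
    [0.5,0,0,0,0,-18,0],
    [0.5,0,0,0,0,-18,0]
  ]
}}

```text
time_s: 36.72
position: [0.5259, -0.0458, 0.1243]
tool_rot: [-0.704, 0.706, 0.056, -0.053]
ft_force: [-1.3, 0.2, -0.4]
grip_width: 0.0428
```

Run:
```python
from h import *
st(); shot("wrist","w38"); move([.527,-.045,.06],np.radians(98.6),1)
```

```text
t 36.73 pos [525.9 -45.8 124.3] jaw 98.9 tilt 0.28 F [-1.3  0.2 -0.4] M [-0.    0.03 -0.03] w 42.8 q [-0.15 -0.11  1.58 -0.    1.66 -1.88]
shift [ 0.9 64.4  0.7] turn [0.2 0.2 0.2] rows>= 1.03
```

View pics/w38.png

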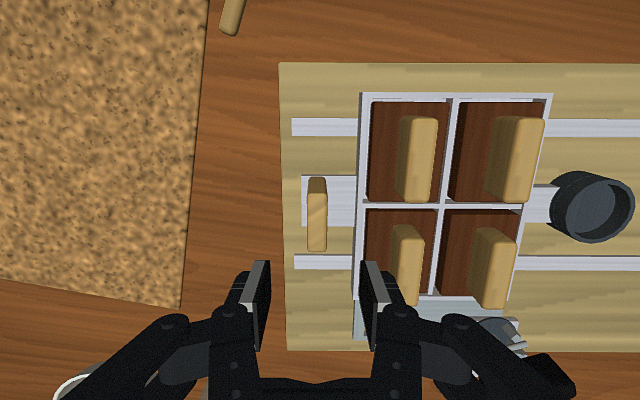

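Emit:
{"api": "arm_command", "payload": {
  "rows": [
    [0.4,1,30,0,0,0,0],
    [0.4,1,60,0,0,0,0],
    [0.4,1,80,0,0,0,0],
    [0.4,1,90,0,0,0,0],
    [0.4,1,92,0,0,0,0]
  ]
}}

```text
time_s: 37.4
position: [0.5273, -0.0458, 0.0322]
tool_rot: [-0.704, 0.706, 0.055, -0.053]
ft_force: [-0.2, -1.0, 0.1]
grip_width: 0.0343
```

Emit:
{"api": "arm_command", "payload": {
  "rows": [
    [0,0,2,0,0,0,0],
    [0,0,2,0,0,0,0],
    [0,0,2,0,0,0,0],
    [0,0,2,0,0,0,0]
  ],
  "grip_force": 60
}}

```text
time_s: 37.9
position: [0.528, -0.0448, 0.0315]
tool_rot: [-0.704, 0.706, 0.056, -0.052]
ft_force: [-2.3, 4.7, 3.8]
grip_width: 0.0126
```

Run:
```python
from h import *
st(); shot("wrist","w39"); J=np.load("J.npy"); print(J[2])
```

```text
t 37.9 pos [528.  -44.8  31.5] jaw 98.8 tilt 0.32 F [-2.3  4.7  3.8] M [ 0.9   0.2  -0.09] w 12.6 q [-0.15 -0.06  1.7  -0.    1.49 -1.87]
0.15075607473822702
```

View pics/w39.png

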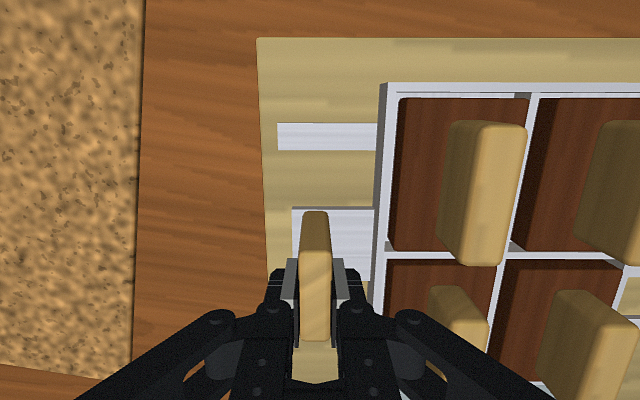

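Tab gripped (12.6 mm). I'll slide it.

Emit:
{"api": "arm_command", "payload": {
  "rows": [
    [0,0,0,10,0,0,0],
    [0,0,0,22,0,0,0],
    [0,0,0,34,0,0,0],
    [0,0,0,46,0,0,0],
    [0,0,0,58,0,0,0]
  ]
}}

```text
time_s: 38.58
position: [0.5191, 0.0133, 0.0315]
tool_rot: [-0.704, 0.706, 0.056, -0.052]
ft_force: [2.1, -2.0, -0.7]
grip_width: 0.0133
```

Run:
```python
from h import *
st(); move([.528-.1*np.sin(.1508),-.0448+.1*np.cos(.1508),.0315],np.radians(98.6),1)
```

```text
t 38.58 pos [519.1  13.3  31.5] jaw 98.8 tilt 0.35 F [ 2.1 -2.  -0.7] M [-0.45 -0.19 -0.06] w 13.3 q [-0.04 -0.09  1.73 -0.    1.5  -1.76]
shift [ 0.2 -0.1 41.2] turn [0.2 0.2 0.3] rows>= 0.66
```

Emit:
{"api": "arm_command", "payload": {
  "rows": [
    [0,0,0,12,0,0,0],
    [0,0,0,24,0,0,0],
    [0,0,0,34,0,0,0],
    [0,0,0,40,0,0,0],
    [0,0,0,41,0,0,0]
  ]
}}

```text
time_s: 39.2
position: [0.5129, 0.0541, 0.0315]
tool_rot: [-0.704, 0.706, 0.057, -0.052]
ft_force: [1.4, -3.4, 0.7]
grip_width: 0.0129
```

Run:
```python
from h import *
st(); move([.528-.1*np.sin(.1508),-.0448+.1*np.cos(.1508),.0315],np.radians(98.6),1)
```

```text
t 39.2 pos [512.9  54.1  31.5] jaw 98.8 tilt 0.37 F [ 1.4 -3.4  0.7] M [-0.47 -0.21 -0.11] w 12.9 q [ 0.04 -0.1   1.74 -0.    1.5  -1.68]
shift [ 0.1 -0.  -0. ] turn [0.2 0.2 0.3] rows>= 0.04
```

Emit:
{"api": "arm_command", "payload": {
  "rows": [
    [0,0,0,2,0,0,0],
    [0,0,0,3,0,0,0],
    [0,0,0,3,0,0,0]
  ]
}}

```text
time_s: 39.58
position: [0.5129, 0.054, 0.0315]
tool_rot: [-0.702, 0.708, 0.056, -0.051]
ft_force: [2.3, -12.5, -1.3]
grip_width: 0.013
```

Run:
```python
from h import *
st()
```

```text
t 39.58 pos [512.9  54.   31.5] jaw 98.7 tilt 0.56 F [  2.3 -12.5  -1.3] M [-1.58 -0.36  0.  ] w 13.0 q [ 0.04 -0.1   1.74 -0.01  1.5  -1.68]
```

Hard stop reached (force 12.5 N, no further motion). I'll release, rise and look.

Emit:
{"api": "arm_command", "payload": {
  "rows": [
    [0,0,0,0,0,0,0],
    [0.4,0,0,0,0,0,0],
    [0.4,0,-5,0,0,0,0],
    [0.4,0,-60,0,0,0,0],
    [0.4,0,-115,0,0,0,0]
  ]
}}

```text
time_s: 40.2
position: [0.5114, 0.0551, 0.1476]
tool_rot: [-0.703, 0.708, 0.056, -0.052]
ft_force: [1.7, -0.4, 0.3]
grip_width: 0.0342
```

Run:
```python
from h import *
st(); shot("wrist","w40"); move([.6155,.1180,.15],np.radians(28),1)
```

```text
t 40.2 pos [511.4  55.1 147.6] jaw 98.7 tilt 0.48 F [ 1.7 -0.4  0.3] M [ 0.03 -0.    0.  ] w 34.2 q [ 0.05 -0.15  1.58 -0.01  1.71 -1.68]
shift [109.2   8.9  46.7] turn [-0.2 70.7  1.2] rows>= 6.61
```

View pics/w40.png

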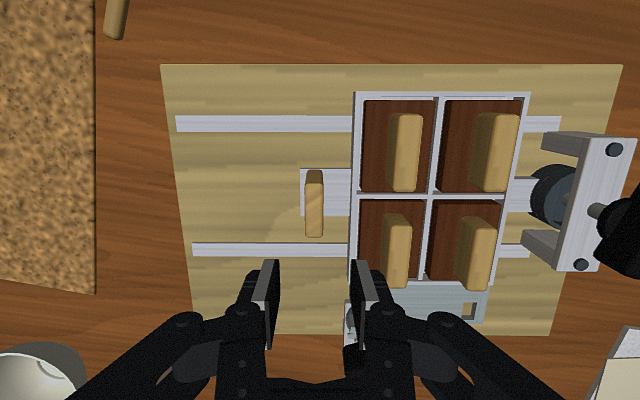

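Emit:
{"api": "arm_command", "payload": {
  "rows": [
    [0.4,25,0,10,0,10,0],
    [0.4,50,0,20,0,21,0],
    [0.4,80,0,35,0,32,0],
    [0.4,109,0,47,0,42,0],
    [0.4,109,0,47,0,53,0]
  ]
}}

```text
time_s: 40.88
position: [0.6159, 0.1198, 0.1578]
tool_rot: [0.655, -0.655, 0.26, -0.273]
ft_force: [-1.2, -0.2, -0.5]
grip_width: 0.0342
```

Emit:
{"api": "arm_command", "payload": {
  "rows": [
    [0.4,0,0,0,0,10,0],
    [0.4,0,0,0,0,18,0],
    [0.4,0,0,0,0,18,0]
  ]
}}

```text
time_s: 41.25
position: [0.6159, 0.1202, 0.1578]
tool_rot: [0.607, -0.604, 0.359, -0.371]
ft_force: [0.1, -0.1, -0.4]
grip_width: 0.0341
```

Run:
```python
from bar import *
st(); c=shot("wrist","w41"); 
v,f=barfit(c,[.617,.1206,.0955],-1.05,(27,7),(-21,11),(265,150,110,130),50,1); print(v,f,"twist",J[2]-v[2])
move([.6153,.1178,.0685],np.radians(28),1)
```

```text
t 41.25 pos [615.9 120.2 157.8] jaw 27.9 tilt 1.03 F [ 0.1 -0.1 -0.4] M [-0.03 -0.02  0.  ] w 34.1 q [ 0.14  0.15  1.27 -0.01  1.71 -0.34]
[ 0.61670749  0.11499431 -1.08178732  0.08918041] 0.031139230857186395 twist 1.2325433913403094
shift [ 0.6 89.3 -2.7] turn [-0.7 -0.1  0.7] rows>= 1.43
```

View pics/w41.png

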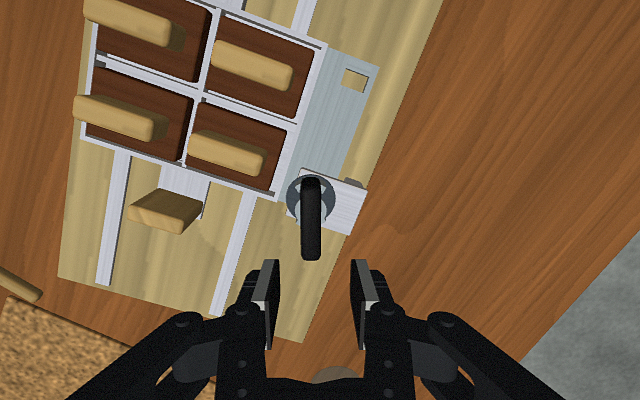

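Emit:
{"api": "arm_command", "payload": {
  "rows": [
    [0.4,0,25,-2,-0.7,0,0.7],
    [0.4,0,55,-2,-0.7,0,0.7],
    [0.4,0,80,-2,-0.7,0,0.7],
    [0.4,0,89,-2,-0.7,0,0.7],
    [0.4,0,89,-2,-0.7,0,0.7]
  ]
}}

```text
time_s: 41.92
position: [0.615, 0.1185, 0.0675]
tool_rot: [-0.606, 0.606, -0.365, 0.364]
ft_force: [-0.8, -0.5, 0.5]
grip_width: 0.0343
```

Emit:
{"api": "arm_command", "payload": {
  "rows": [
    [0,0,0,0,0,0,0],
    [0,0,0,0,0,0,0],
    [0,0,0,0,0,0,0],
    [0,0,0,0,0,0,0]
  ],
  "grip_force": 90
}}

```text
time_s: 42.42
position: [0.6147, 0.1181, 0.0691]
tool_rot: [-0.605, 0.607, -0.365, 0.364]
ft_force: [-4.4, -2.4, 3.1]
grip_width: 0.0127
```

Run:
```python
from h import *
st()
```

```text
t 42.42 pos [614.7 118.1  69.1] jaw 28.0 tilt 0.11 F [-4.4 -2.4  3.1] M [-0.32  0.76  0.04] w 12.7 q [ 0.14  0.18  1.38 -0.    1.58 -0.35]
```

Emit:
{"api": "arm_command", "payload": {
  "rows": [
    [0,0,-3,0,0,0,0],
    [0,0,-6,0,0,0,0],
    [0,0,-6,0,0,0,0],
    [0,0,-6,0,0,-5,0],
    [0,0,-6,0,0,-12,0]
  ]
}}

```text
time_s: 43.05
position: [0.6149, 0.1184, 0.0743]
tool_rot: [-0.641, 0.642, -0.298, 0.297]
ft_force: [2.8, 1.5, -9.1]
grip_width: 0.0124
```

Run:
```python
from h import *
st()
```

```text
t 43.05 pos [614.9 118.4  74.3] jaw 40.2 tilt 0.1 F [ 2.8  1.5 -9.1] M [ 0.24 -0.72 -0.09] w 12.4 q [ 0.14  0.18  1.38 -0.    1.59 -0.57]
```

Spring load is on and the knob turns freely, so I'll continue back.

Emit:
{"api": "arm_command", "payload": {
  "rows": [
    [0,0,0,0,0,-9,0],
    [0,0,0,0,0,-18,0],
    [0,0,0,0,0,-27,0],
    [0,0,0,0,0,-36,0],
    [0,0,0,0,0,-45,0]
  ]
}}

```text
time_s: 43.68
position: [0.6156, 0.12, 0.0739]
tool_rot: [0.707, -0.706, 0.028, -0.027]
ft_force: [5.6, 4.7, -9.8]
grip_width: 0.0123
```

Run:
```python
from h import *
st()
```

```text
t 43.67 pos [615.6 120.   73.9] jaw 85.5 tilt 0.12 F [ 5.6  4.7 -9.8] M [ 0.99 -0.88 -0.04] w 12.3 q [ 0.14  0.18  1.38  0.    1.59 -1.36]
```

Emit:
{"api": "arm_command", "payload": {
  "rows": [
    [0,0,0,0,0,-5,0],
    [0,0,0,0,0,-9,0],
    [0,0,0,0,0,-9,0],
    [0,0,5,0,0,-9,0],
    [0,0,10,0,0,-9,0]
  ]
}}

```text
time_s: 44.3
position: [0.6156, 0.1204, 0.0637]
tool_rot: [0.708, -0.706, -0.028, 0.028]
ft_force: [1.2, 2.4, -7.1]
grip_width: 0.0124
```

Emit:
{"api": "arm_command", "payload": {
  "rows": [
    [0,0,3,0,0,0,0],
    [0,0,7,0,0,0,0],
    [0,0,8,0,0,0,0]
  ]
}}

```text
time_s: 44.68
position: [0.6159, 0.1205, 0.0596]
tool_rot: [0.708, -0.706, -0.029, 0.027]
ft_force: [-7.1, 0.4, 9.9]
grip_width: 0.0128
```

Run:
```python
from h import *
st()
```

```text
t 44.67 pos [615.9 120.5  59.6] jaw 94.5 tilt 0.22 F [-7.1  0.4  9.9] M [ 0.12  1.32 -0.01] w 12.8 q [ 0.14  0.18  1.4   0.    1.56 -1.51]
```

The knob is down: TCP sank to 59.6 mm, the fully-down height for this grip. I'll release and go to the clamp screw.

Emit:
{"api": "arm_command", "payload": {
  "rows": [
    [0.4,0,0,0,0,0,0],
    [0.4,0,0,0,0,0,0],
    [0.4,0,-20,0,0,0,0],
    [0.4,0,-70,0,0,0,0],
    [0.5,0,-100,0,0,0,0]
  ]
}}

```text
time_s: 45.3
position: [0.6165, 0.1202, 0.1642]
tool_rot: [0.708, -0.705, -0.03, 0.025]
ft_force: [0.4, -0.2, -0.2]
grip_width: 0.0426
```

Run:
```python
from bar import *
st(); c=shot("wrist","w42"); 
v,f=barfit(c,[.617,.1206,.0955],.08,(27,7),(-21,11),(265,150,110,130),50,1); print(v,f,"twist",J[2]-v[2])
move([.470,.265,.16],np.radians(98.6-21),1)
```

```text
t 45.3 pos [616.5 120.2 164.2] jaw 94.5 tilt 0.45 F [ 0.4 -0.2 -0.2] M [-0.   -0.01  0.02] w 42.6 q [ 0.14  0.16  1.24  0.    1.74 -1.51]
[0.61912578 0.12047095 0.0785791  0.08003392] 0.03276506205178853 twist 0.07217697118690922
shift [-136.1    7.5  155.8] turn [-0.3 16.9  0.7] rows>= 3.31
```

View pics/w42.png

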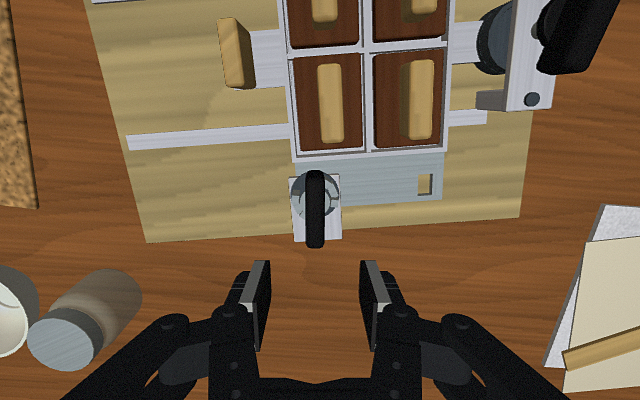

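Plunger fully down: the fitted bar z matches the original down value and twist is 0.07.

Emit:
{"api": "arm_command", "payload": {
  "rows": [
    [0.5,-40,0,45,0,6,0],
    [0.5,-80,0,90,0,12,0],
    [0.5,-120,0,135,0,17,0],
    [0.5,-136,0,156,0,17,0.5],
    [0.5,-136,0,156,0,17,0.5]
  ]
}}

```text
time_s: 45.98
position: [0.4692, 0.2666, 0.1688]
tool_rot: [0.705, -0.701, 0.074, -0.078]
ft_force: [-0.2, -0.2, -0.1]
grip_width: 0.0428
```

Run:
```python
from bar import *
st(); c=shot("wrist","w43")
import pickle; pickle.dump({k:c[k] for k in("frame","fx","fy","cx","cy","M")},open("c5.pkl","wb"))
```

```text
t 45.98 pos [469.2 266.6 168.8] jaw 77.7 tilt 0.47 F [-0.2 -0.2 -0.1] M [ 0.05 -0.01 -0.01] w 42.8 q [ 0.45 -0.08  1.48  0.    1.74 -0.9 ]
```

View pics/w43.png

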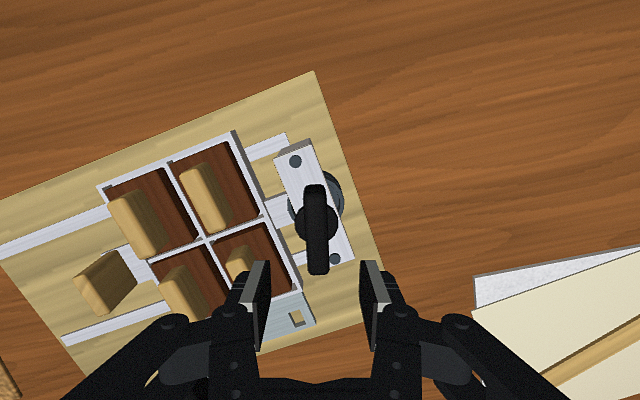

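Run:
```python
from bar import *
c=pickle.load(open("c5.pkl","rb"))
for fz in(0,1):
    v,f=barfit(c,[.4795,.2679,.114],-.22,(31,8),(-20,10),(285,170,65,115),40,fz); print(v,f,"turn",J[2]-v[2])
m=(c["frame"].max(2)<40).astype(np.uint8)[170:290,280:350]*255; cv2.imwrite("pics/m.png",cv2.resize(np.hstack([cv2.cvtColor(m,8),c["frame"][170:290,280:350]]),None,fx=4,fy=4))
```

```text
[ 0.47970195  0.2664743  -0.15074383] 0.269298993296321 turn 0.3014999086873368
[ 0.48297907  0.26554295 -0.16856687  0.10086155] 0.2342143724144764 turn 0.31932294810168677
```

View pics/m.png

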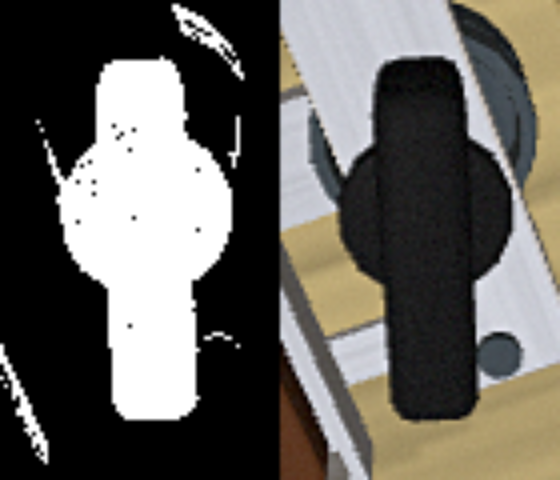

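Run:
```python
from bar import *
c=pickle.load(open("c5.pkl","rb"))
for z1,z2 in((.114,.114),(.094,.124),(.124,.124)):
    A=onz(c,(315,186),z1);B=onz(c,(318.7,273.7),z2); d=B-A; print((A+B)/2,np.linalg.norm(d),"ang",np.arctan2(d[1],d[0]),"turn",J[2]-np.arctan2(d[1],d[0]))
T,s=tool(); print(T[:3,3],T[:3,:3])
move([.4800,.2665,.10],np.radians(90-10.8),1)
```

```text
[0.47838558 0.26671362 0.114     ] 0.0672969267645047 ang -0.17411898924872976 turn 0.32487506398695676
[0.47812976 0.26674511 0.109     ] 0.06391614349638876 ang -0.17270522309584985 turn 0.32346129783407684
[0.47431635 0.2674564  0.124     ] 0.06419612162221215 ang -0.17411898924873043 turn 0.3248750639869574
[0.47001459 0.26560423 0.16856929] [[ 0.97660434  0.00600196  0.2149603 ]
 [-0.21499127  0.00509888  0.97660266]
 [ 0.00476548 -0.99996899  0.00626996]]
shift [ 9.2 68.6  2.6] turn [-0.4 -1.6  0.3] rows>= 1.11
```

Bar turn is about 0.325 rad (jaw heading 80°). I'll descend onto it.

Run:
```python
from h import *
move([.4797,.2668,.075],np.radians(80.0),1)
```

```text
shift [ 8.8 93.6  2.7] turn [-0.4 -2.4  0.3] rows>= 1.51
```

Emit:
{"api": "arm_command", "payload": {
  "rows": [
    [0.5,9,20,3,-0.4,-2,0.4],
    [0.5,9,50,3,-0.4,-2,0.4],
    [0.5,9,75,3,-0.4,-2,0.4],
    [0.5,9,78,3,-0.4,-2,0.4],
    [0.5,9,78,3,-0.4,-2,0.4]
  ]
}}

```text
time_s: 46.65
position: [0.4807, 0.2665, 0.0915]
tool_rot: [-0.704, 0.704, -0.065, 0.064]
ft_force: [-0.1, 0.5, -0.3]
grip_width: 0.0431
```

Run:
```python
from h import *
st(); shot("wrist","w44"); move([.4797,.2668,.075],np.radians(80.0),1)
```

```text
t 46.65 pos [480.7 266.5  91.5] jaw 79.5 tilt 0.08 F [-0.1  0.5 -0.3] M [-0.01  0.04 -0.02] w 43.1 q [ 0.44 -0.03  1.57  0.    1.61 -0.94]
shift [-1.2 17.2 -0.2] turn [-0.  -0.5 -0. ] rows>= 0.28
```

View pics/w44.png

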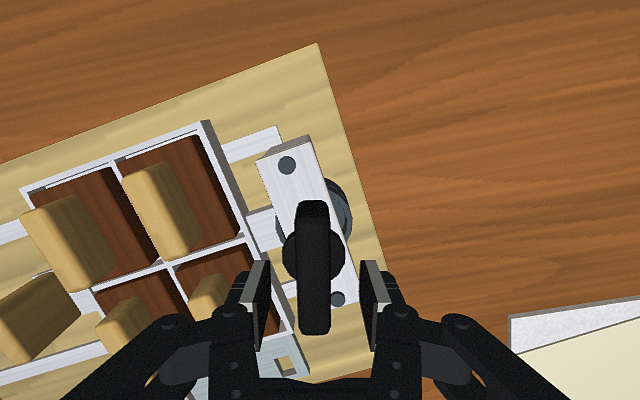

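Emit:
{"api": "arm_command", "payload": {
  "rows": [
    [0.5,-1,8,0,0,0,0],
    [0.5,-1,16,0,0,0,0],
    [0,-1,17,0,0,0,0],
    [0,-1,17,0,0,0,0],
    [0,-1,17,0,0,0,0]
  ],
  "grip_force": 100
}}

```text
time_s: 47.32
position: [0.4794, 0.2663, 0.0748]
tool_rot: [-0.704, 0.705, -0.065, 0.064]
ft_force: [-3.4, -4.9, -0.4]
grip_width: 0.0144
```

Run:
```python
from h import *
st(); shot("wrist","w45")
```

```text
t 47.33 pos [479.4 266.3  74.8] jaw 79.5 tilt 0.12 F [-3.4 -4.9 -0.4] M [-0.6   0.45  0.03] w 14.4 q [ 0.45 -0.03  1.59 -0.    1.58 -0.94]
```

View pics/w45.png

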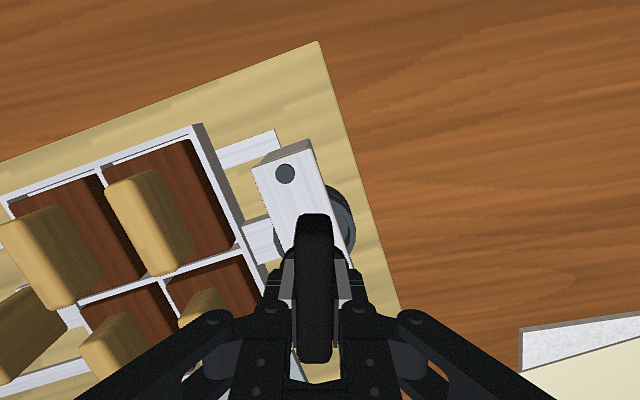

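Gripped at 14.4 mm. I'll push down about 11 mm.

Emit:
{"api": "arm_command", "payload": {
  "rows": [
    [0,0,3,0,0,0,0],
    [0,0,7,0,0,0,0],
    [0,0,10,0,0,0,0],
    [0,0,11,0,0,0,0],
    [0,0,11,0,0,0,0]
  ]
}}

```text
time_s: 48.0
position: [0.4794, 0.2663, 0.064]
tool_rot: [-0.704, 0.705, -0.065, 0.064]
ft_force: [-3.4, -4.3, 3.6]
grip_width: 0.014
```

Run:
```python
from h import *
st()
```

```text
t 48.0 pos [479.4 266.3  64. ] jaw 79.5 tilt 0.11 F [-3.4 -4.3  3.6] M [-0.46  0.56  0.04] w 14.0 q [ 0.45 -0.02  1.61 -0.    1.56 -0.94]
```

Emit:
{"api": "arm_command", "payload": {
  "rows": [
    [0,0,0,0,0,9,0],
    [0,0,0,0,0,18,0],
    [0,0,0,0,0,27,0],
    [0,0,0,0,0,36,0],
    [0,0,0.3,0,0,45,0]
  ]
}}

```text
time_s: 48.62
position: [0.4789, 0.2653, 0.0635]
tool_rot: [-0.623, 0.627, -0.331, 0.33]
ft_force: [-4.1, -6.6, 4.1]
grip_width: 0.0142
```

Run:
```python
from h import *
st()
```

```text
t 48.62 pos [478.9 265.3  63.5] jaw 34.2 tilt 0.27 F [-4.1 -6.6  4.1] M [-1.03  0.83  0.06] w 14.2 q [ 0.44 -0.02  1.61 -0.    1.56 -0.15]
```

Emit:
{"api": "arm_command", "payload": {
  "rows": [
    [0,0,0.3,0,0,9,0],
    [0,0,0.7,0,0,18,0],
    [0,0,1.1,0,0,27,0],
    [0,0,1.5,0,0,36,0],
    [0,0,1.9,0,0,45,0]
  ]
}}

```text
time_s: 49.25
position: [0.4777, 0.2648, 0.0613]
tool_rot: [0.447, -0.452, 0.546, -0.546]
ft_force: [-8.4, -5.1, 3.8]
grip_width: 0.0145
```

Run:
```python
from h import *
st()
```

```text
t 49.25 pos [477.7 264.8  61.3] jaw -11.1 tilt 0.43 F [-8.4 -5.1  3.8] M [-0.74  1.14  0.05] w 14.5 q [ 0.44 -0.02  1.61 -0.    1.56  0.64]
```

Emit:
{"api": "arm_command", "payload": {
  "rows": [
    [0,0,0.4,0,0,9,0],
    [0,0,0.8,0,0,18,0],
    [0,0,1.2,0,0,27,0],
    [0,0,1.6,0,0,36,0],
    [0,0,2,0,0,45,0]
  ]
}}

```text
time_s: 49.88
position: [0.4766, 0.2653, 0.0594]
tool_rot: [-0.202, 0.208, -0.676, 0.677]
ft_force: [-7.8, -1.9, 4.4]
grip_width: 0.0144
```

Run:
```python
from h import *
st()
```

```text
t 49.88 pos [476.6 265.3  59.4] jaw -56.3 tilt 0.53 F [-7.8 -1.9  4.4] M [-0.27  1.11  0.04] w 14.4 q [ 0.45 -0.02  1.62 -0.    1.56  1.43]
```

Emit:
{"api": "arm_command", "payload": {
  "rows": [
    [0,0,0.4,0,0,9,0],
    [0,0,0.8,0,0,18,0],
    [0,0,1.2,0,0,27,0],
    [0,0,1.6,0,0,36,0],
    [0,0,2,0,0,45,0]
  ]
}}

```text
time_s: 50.5
position: [0.4761, 0.2664, 0.0579]
tool_rot: [0.074, -0.068, -0.703, 0.704]
ft_force: [-5.7, 1.2, 6.0]
grip_width: 0.0143
```

Run:
```python
from h import *
st(); shot("wrist","w46")
```

```text
t 50.5 pos [476.1 266.4  57.9] jaw -101.6 tilt 0.51 F [-5.7  1.2  6. ] M [-0.    0.75  0.05] w 14.3 q [ 0.45 -0.02  1.62  0.    1.56  2.22]
```

View pics/w46.png

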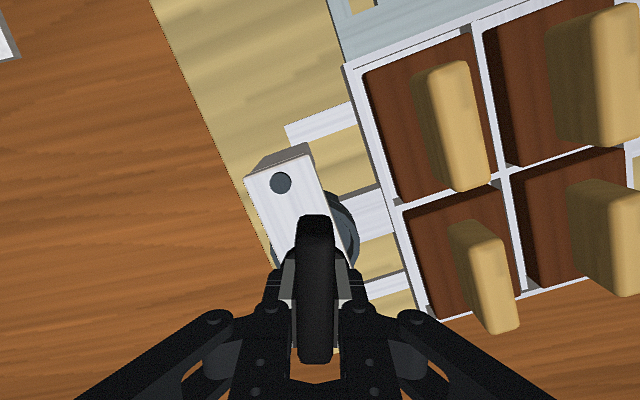

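Emit:
{"api": "arm_command", "payload": {
  "rows": [
    [0.5,0,0,0,0,0,0],
    [0.5,0,0,0,0,0,0],
    [0.5,0,-20,0,0,0,0],
    [0.5,0,-65,0,0,0,0],
    [0.5,0,-65,0,0,-10,0]
  ]
}}

```text
time_s: 51.18
position: [0.4792, 0.2677, 0.1294]
tool_rot: [-0.011, 0.011, 0.708, -0.706]
ft_force: [0.2, 0.5, 0.4]
grip_width: 0.0423
```

Run:
```python
from h import *
st(); shot("wrist","w47")
```

```text
t 51.17 pos [479.2 267.7 129.4] jaw -91.7 tilt 0.13 F [0.2 0.5 0.4] M [0.   0.01 0.01] w 42.3 q [ 0.45 -0.05  1.52  0.    1.67  2.05]
```

View pics/w47.png

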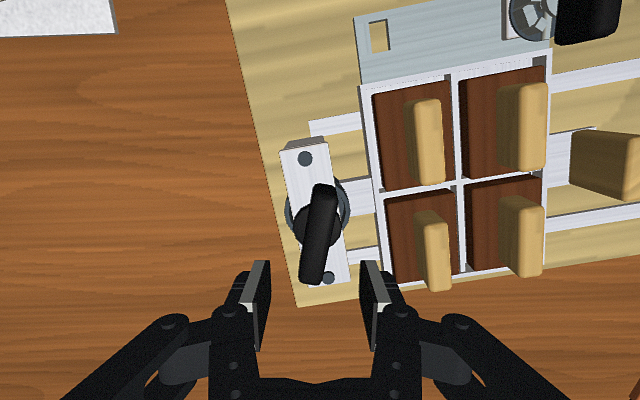

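The screw stayed down, so it is in the thread. I'll turn the tool back 170° for the second stroke.

Emit:
{"api": "arm_command", "payload": {
  "rows": [
    [0.5,0,0,0,0,-10.5,0],
    [0.5,0,0,0,0,-21,0],
    [0.5,0,0,0,0,-32,0],
    [0.5,0,0,0,0,-42,0],
    [0.5,0,0,0,0,-53,0]
  ]
}}

```text
time_s: 51.85
position: [0.4785, 0.2673, 0.1278]
tool_rot: [0.308, -0.309, 0.637, -0.636]
ft_force: [0.5, 0.8, 1.0]
grip_width: 0.0426
```

Emit:
{"api": "arm_command", "payload": {
  "rows": [
    [0.5,0,0,0,0,-10.5,0],
    [0.5,0,0,0,0,-21,0],
    [0.5,0,0,0,0,-32,0],
    [0.5,0,0,0,0,-42,0],
    [0.5,0,0,0,0,-53,0]
  ]
}}

```text
time_s: 52.48
position: [0.4786, 0.2673, 0.1284]
tool_rot: [-0.56, 0.56, -0.433, 0.431]
ft_force: [0.3, 0.1, 0.6]
grip_width: 0.0427
```

Emit:
{"api": "arm_command", "payload": {
  "rows": [
    [0.5,0,0,0,0,-10.5,0],
    [0.5,0,0,0,0,-21,0],
    [0.5,0,0,0,0,-32,0],
    [0.5,0,0,0,0,-42,0],
    [0.5,0,0,0,0,-53,0]
  ]
}}

```text
time_s: 53.1
position: [0.4787, 0.2673, 0.1289]
tool_rot: [0.694, -0.693, 0.138, -0.137]
ft_force: [-0.5, 0.9, 0.6]
grip_width: 0.0429
```

Run:
```python
from h import *
st(); shot("wrist","w48"); move([.4785,.2665,.059],np.radians(78.4),1)
```

```text
t 53.1 pos [478.7 267.3 128.9] jaw 67.6 tilt 0.13 F [-0.5  0.9  0.6] M [ 0.04 -0.02  0.03] w 42.9 q [ 0.45 -0.05  1.52  0.    1.67 -0.73]
shift [ 0.2 69.9 -0.9] turn [ -0.1 -10.4  -0.1] rows>= 1.12
```

View pics/w48.png

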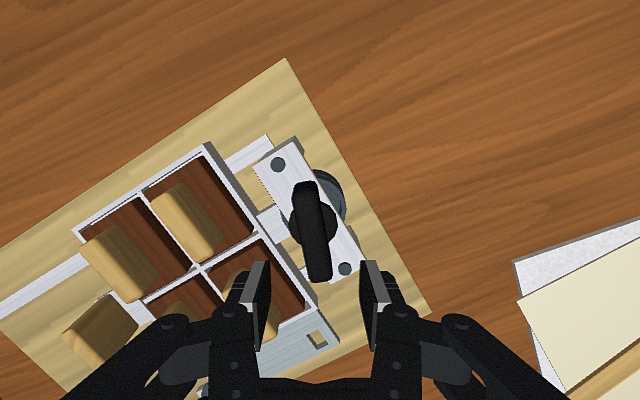

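Emit:
{"api": "arm_command", "payload": {
  "rows": [
    [0.5,0,5,0,0,-10.5,0],
    [0.5,0,40,-1,0,-10.5,0],
    [0.5,0,66,-1,0,-10.5,0],
    [0.5,0,70,-1,0,-10.5,0],
    [0.5,0,70,-1,0,-10.5,0]
  ]
}}

```text
time_s: 53.78
position: [0.4785, 0.2666, 0.0598]
tool_rot: [0.704, -0.703, 0.072, -0.071]
ft_force: [-0.8, 0.5, -0.4]
grip_width: 0.0428
```

Emit:
{"api": "arm_command", "payload": {
  "rows": [
    [0,0,0,0,0,0,0],
    [0,0,0,0,0,0,0],
    [0,0,0,0,0,0,0],
    [0,0,0,0,0,0,0]
  ],
  "grip_force": 100
}}

```text
time_s: 54.28
position: [0.4793, 0.2663, 0.0608]
tool_rot: [0.704, -0.703, 0.071, -0.072]
ft_force: [-0.1, -3.4, 5.1]
grip_width: 0.0142
```

Run:
```python
from h import *
st()
```

```text
t 54.27 pos [479.3 266.3  60.8] jaw 78.4 tilt 0.11 F [-0.1 -3.4  5.1] M [-0.65 -0.19 -0.04] w 14.2 q [ 0.44 -0.03  1.62  0.    1.55 -0.92]
```

Gripped. Second stroke: about 64° to the stop.

Emit:
{"api": "arm_command", "payload": {
  "rows": [
    [0,0,0.3,0,0,9,0],
    [0,0,0.6,0,0,18,0],
    [0,0,1,0,0,27,0],
    [0,0,1.3,0,0,36,0],
    [0,0,1.6,0,0,45,0]
  ]
}}

```text
time_s: 54.9
position: [0.4788, 0.2653, 0.0592]
tool_rot: [-0.621, 0.622, -0.337, 0.337]
ft_force: [-3.2, -7.3, 4.7]
grip_width: 0.0144
```

Run:
```python
from h import *
st()
```

```text
t 54.9 pos [478.8 265.3  59.2] jaw 33.1 tilt 0.03 F [-3.2 -7.3  4.7] M [-1.16  0.42  0.09] w 14.4 q [ 0.44 -0.03  1.62 -0.    1.55 -0.13]
```

Emit:
{"api": "arm_command", "payload": {
  "rows": [
    [0,0,0.3,0,0,6,0],
    [0,0,0.5,0,0,11,0],
    [0,0,0.6,0,0,15,0],
    [0,0,0.6,0,0,18,0]
  ]
}}

```text
time_s: 55.4
position: [0.4784, 0.265, 0.0588]
tool_rot: [-0.56, 0.561, -0.431, 0.431]
ft_force: [-3.6, -3.9, 5.2]
grip_width: 0.0144
```

Run:
```python
from h import *
st()
```

```text
t 55.4 pos [478.4 265.   58.8] jaw 15.0 tilt 0.1 F [-3.6 -3.9  5.2] M [-0.76  0.3   0.13] w 14.4 q [ 0.44 -0.03  1.62 -0.    1.55  0.18]
```

Emit:
{"api": "arm_command", "payload": {
  "rows": [
    [0,0,0,0,0,4,0],
    [0,0,0,0,0,7,0],
    [0,0,0,0,0,7,0]
  ]
}}

```text
time_s: 55.78
position: [0.4782, 0.2648, 0.059]
tool_rot: [-0.534, 0.536, -0.462, 0.463]
ft_force: [-1.7, -5.3, 4.8]
grip_width: 0.0143
```

Run:
```python
from h import *
st()
```

```text
t 55.77 pos [478.2 264.8  59. ] jaw 8.3 tilt 0.15 F [-1.7 -5.3  4.8] M [-0.85  0.01  3.17] w 14.3 q [ 0.44 -0.03  1.62 -0.    1.55  0.3 ]
```

Torque jumped to 3.2 N m, which is the stop. I'll relax the twist, release and retreat.

Emit:
{"api": "arm_command", "payload": {
  "rows": [
    [0,0,0,0,0,-3,0],
    [0.5,0,0,0,0,-3,0],
    [0.5,0,0,0,0,-3,0],
    [0.5,0,-20,0,0,-3,0],
    [0.5,0,-75,0,0,-3,0]
  ]
}}

```text
time_s: 56.4
position: [0.4767, 0.2643, 0.1323]
tool_rot: [-0.544, 0.549, -0.449, 0.448]
ft_force: [1.0, 0.2, -0.1]
grip_width: 0.0431
```

Emit:
{"api": "arm_command", "payload": {
  "rows": [
    [0.5,-20,-50,0,0,0,0],
    [0.5,-20,-100,0,0,0,0],
    [0.5,-20,-100,0,0,0,0]
  ]
}}

```text
time_s: 56.78
position: [0.475, 0.2855, 0.2396]
tool_rot: [0.547, -0.546, 0.448, -0.449]
ft_force: [-0.2, 0.2, 0.6]
grip_width: 0.0428
```

Run:
```python
from bar import *
st(); c=shot("wrist","w49"); ct=shot("top"); cs=shot("scene")
cv2.imwrite("pics/t49.png",cv2.resize(ct["frame"][100:300,150:470],None,fx=2.4,fy=2.4,interpolation=cv2.INTER_CUBIC))
import pickle; pickle.dump({k:c[k] for k in("frame","fx","fy","cx","cy","M")},open("c6.pkl","wb"))
cw=.0487
for n,(x,y) in enumerate([(-.042,cw-.033),(-.042,cw+.033),(.042,cw-.033),(.042,cw+.033)]):
    P=W(J,[x,y,.022]); v,f=fit([c],[P[0],P[1],.022,J[2]],1,thr=115); print(n,np.round(P,4),np.round(v,4),round(f,3),"err mm",np.round((v[:2]-P[:2])*1000,1))
```

```text
t 56.77 pos [475.  285.5 239.6] jaw 11.2 tilt 0.17 F [-0.2  0.2  0.6] M [-0.04  0.07 -0.02] w 42.8 q [ 0.48 -0.03  1.3  -0.    1.87  0.28]
0 [0.4604 0.114  0.022 ] [ 0.4527  0.1735 -0.1515  0.1278] 0.57 err mm [-7.7 59.5]
1 [0.4505 0.1792 0.022 ] [0.4408 0.2328 0.1526 0.1599] 0.497 err mm [-9.7 53.5]
2 [0.5434 0.1266 0.022 ] [ 0.5131  0.2248 -1.1481  0.2136] 0.444 err mm [-30.3  98.2]
3 [0.5335 0.1919 0.022 ] [0.501  0.3283 0.0681 0.334 ] 0.429 err mm [-32.5 136.4]
```

View pics/w49.png

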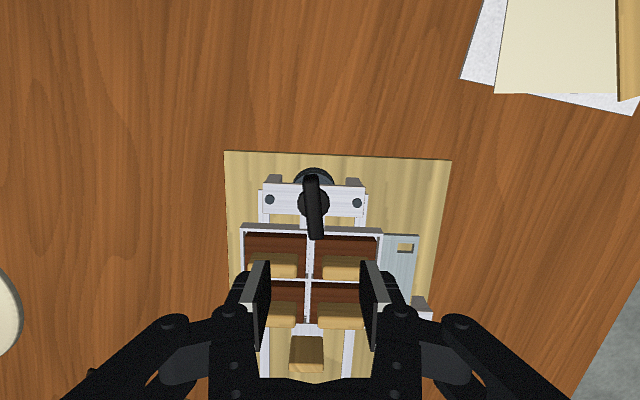

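View pics/t49.png

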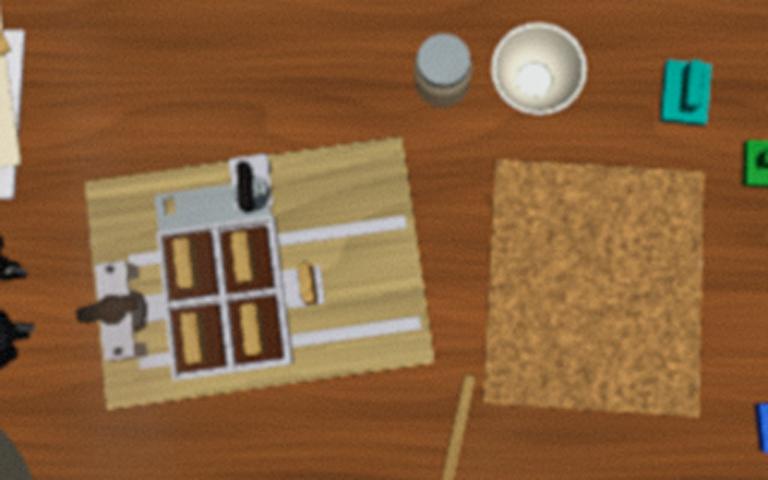

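The jig looks complete from above. I'll do one clear look at the seated blocks before handing in.

Emit:
{"api": "arm_command", "payload": {
  "rows": [
    [0.5,60,0,0,0,0,0],
    [0.5,120,0,0,0,0,0],
    [0.5,170,0,0,0,0,0],
    [0.5,170,0,0,0,0,0]
  ]
}}

```text
time_s: 57.42
position: [0.5062, 0.1144, 0.2308]
tool_rot: [-0.541, 0.549, -0.452, 0.449]
ft_force: [-0.7, 0.1, -0.7]
grip_width: 0.043
```

Run:
```python
from bar import *
st(); c=shot("wrist","w50")
cw=.0487
for n,(x,y) in enumerate([(-.042,cw-.033),(-.042,cw+.033),(.042,cw-.033),(.042,cw+.033)]):
    P=W(J,[x,y,.022]); print(n,np.round(proj(c,P+[0,0,.02]),0))
    v,f=fit([c],[P[0],P[1],.022,J[2]],0,thr=110); print(n,np.round(P,4),np.round(v,4),round(f,3),"err mm",np.round((v[:2]-P[:2])*1000,1))
cv2.imwrite("pics/w50b.png",cv2.resize(c["frame"][60:290,200:460],None,fx=2.6,fy=2.6,interpolation=cv2.INTER_CUBIC))
```

```text
t 57.42 pos [506.2 114.4 230.8] jaw 10.9 tilt 0.68 F [-0.7  0.1 -0.7] M [ 0.04 -0.04 -0.01] w 43.0 q [ 0.16 -0.11  1.4  -0.    1.87 -0.03]
0 [274. 170.]
0 [0.4604 0.114  0.022 ] [0.4585 0.1122 0.1506] 0.195 err mm [-1.9 -1.8]
1 [274. 106.]
1 [0.4505 0.1792 0.022 ] [0.4483 0.1785 0.1541] 0.091 err mm [-2.2 -0.8]
2 [352. 173.]
2 [0.5434 0.1266 0.022 ] [0.5395 0.1248 0.151 ] 0.247 err mm [-3.9 -1.8]
3 [357. 110.]
3 [0.5335 0.1919 0.022 ] [0.5327 0.1911 0.1473] 0.1 err mm [-0.8 -0.8]
```

View pics/w50b.png

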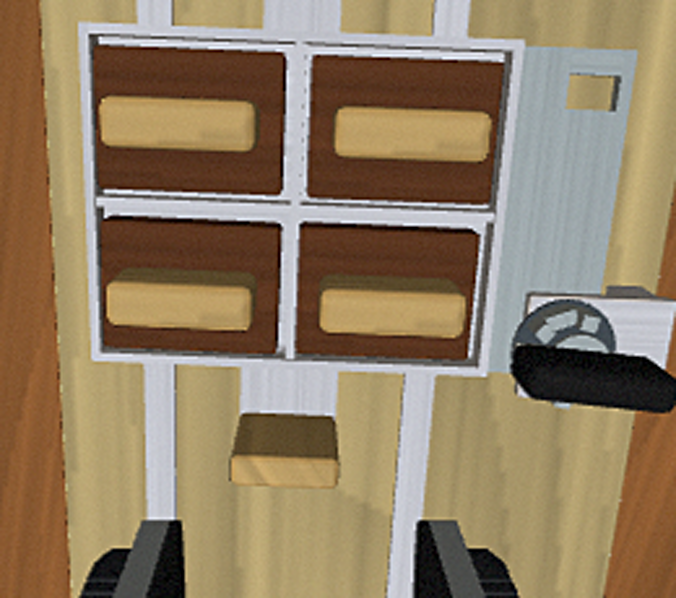

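All four blocks lie flat inside their pockets with a gap round each, within 4 mm of the pocket centres by fit. The plunger is down and the arm is clear, so I'm handing in.

Run:
```python
from h import *
print(job_done()); st()
```

```text
the job is handed in; nothing more can be done
None
the job is handed in; nothing more can be done
```

The job is handed in at about 57 s of the 208 s allowed, with every step done in order. `job_done()` gives no verdict, so the results below are my own checks.

**What I did:**
1. Loaded all four blocks into the pockets, handles up.
2. Lifted the plunger, twisted it to about 1.23 rad and left it resting in its notch.
3. Slid the carriage 100 mm to the hard stop.
4. Turned the plunger back so it dropped and locked the carriage.
5. Pushed the clamp screw down and turned it clockwise in two strokes until it stopped.

**Last checks:**
- **Blocks:** all four lie flat in their pockets, about 1 to 4 mm from the pocket centres by image fit.
- **Plunger:** down at its original height, twist about 0.07 rad.
- **Screw:** stopped with the torque jumping to 3.2 N m, at an estimated 4.6 rad and about 17 mm deep. It stayed down when released.
- **Jar and bowl:** never approached. The arm was clear of everything at hand-in.

**What failed or disagreed:**
- **Fingertips:** the shut fingertips sit about 25 mm behind the reported TCP, not 8 mm ahead as the text says. My first grasp closed in the air because of this; I then worked with the measured offset.
- **Clamp seat:** I took the dark cup on the jig for an obstacle and tried once to lift it. It slipped out of the grip and stayed in place; it is the carriage's clamp seat.
- **Block caught on a wall:** one block caught on a pocket wall and needed a 3 mm correction.
- **Fit heights:** free-height image fits came out up to 15 mm low, so I confirmed heights by contact.

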